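Load flow sensors into the leak-test chamber and draw its lid shut

TASK

Lay every flow sensor that stands on the bench across the two toothed support bars in the leak-test chamber, upright, one to a notch, its tube resting in both bars. Then shut the lid, hook the latch's wire loop over the keeper on the lid and press the lever down over centre until it lies flat and holds the lid tight; last of all press the tester's start button. Do not disturb the other things on the bench.

Things in the scene. Friction and masses are not known exactly. Their poses are not given: they have to be found in the camera images.
- chamber: the leak-test chamber, fixed: open-topped aluminium box, 170 mm deep (its x), 288 mm wide (its y), 115 mm tall, walls 8 mm, floor 10 mm. Origin: centre of its underside. Its front (-x side, with the draw latch) looks to the robot's right (-y of the world); the lid's hinge runs along the top edge of its +x side. Inside, end stops at x = -59 and 59 mm rise 66 mm above the bench
- bars_mid (a point): middle of the five notches, 50 mm above the bench, axes as the chamber's. Two white upright bars, 8 mm thick, run along y at x = -33 and +33 mm, with equal saw teeth (45 degree flanks, peaks at +8.4 mm); the V notches are at y = -96, -48, 0, 48, 96 mm. Seated, a sensor's tube lies along x, an end on each bar, axis level with this point, its centre 13 mm higher, just clear of a low rail between the bars
- sensor0_mid (a point): a flow sensor (3 to 5 stand there, all alike; no pose if absent): its centre, 29 mm above its foot. 22 mm tube, 96 mm long, along its x, axis 16 mm above the foot, through a white block 30 (x) x 36 x 32 mm tall; on top a grey housing 30 (x) x 22 (y) x 26 mm; 58 mm tall, 55 to 95 g. Grip it from above by the housing, across the 30 mm, fingers over the tube (tube top 27 mm up). Ends alike
- sensor1_mid (a point): a flow sensor (3 to 5 stand there, all alike; no pose if absent): its centre, 29 mm above its foot. 22 mm tube, 96 mm long, along its x, axis 16 mm above the foot, through a white block 30 (x) x 36 x 32 mm tall; on top a grey housing 30 (x) x 22 (y) x 26 mm; 58 mm tall, 55 to 95 g. Grip it from above by the housing, across the 30 mm, fingers over the tube (tube top 27 mm up). Ends alike
- sensor2_mid (a point): a flow sensor (3 to 5 stand there, all alike; no pose if absent): its centre, 29 mm above its foot. 22 mm tube, 96 mm long, along its x, axis 16 mm above the foot, through a white block 30 (x) x 36 x 32 mm tall; on top a grey housing 30 (x) x 22 (y) x 26 mm; 58 mm tall, 55 to 95 g. Grip it from above by the housing, across the 30 mm, fingers over the tube (tube top 27 mm up). Ends alike
- sensor3_mid (a point): a flow sensor (3 to 5 stand there, all alike; no pose if absent): its centre, 29 mm above its foot. 22 mm tube, 96 mm long, along its x, axis 16 mm above the foot, through a white block 30 (x) x 36 x 32 mm tall; on top a grey housing 30 (x) x 22 (y) x 26 mm; 58 mm tall, 55 to 95 g. Grip it from above by the housing, across the 30 mm, fingers over the tube (tube top 27 mm up). Ends alike
- sensor4_mid (a point): a flow sensor (3 to 5 stand there, all alike; no pose if absent): its centre, 29 mm above its foot. 22 mm tube, 96 mm long, along its x, axis 16 mm above the foot, through a white block 30 (x) x 36 x 32 mm tall; on top a grey housing 30 (x) x 22 (y) x 26 mm; 58 mm tall, 55 to 95 g. Grip it from above by the housing, across the 30 mm, fingers over the tube (tube top 27 mm up). Ends alike
- lid (a joint): the clear lid's angle, rad: 1.6 to 1.85 (open) at the start; its stiff hinge (0.65 N m friction, lid 0.5 kg) holds it where it is left. Merely shut it lies on the soft gasket at about 0 (0.026 above level), which pushes it back up when it is only pressed; drawn tight by the latch, the gasket squeezed, it reads about -0.02
- hinge (a point): middle of the lid's hinge axis (along the chamber's y), 115 mm above the bench. The lid is a plate 170 mm deep, 288 mm wide, 12 mm thick, its underside in the plane of the axis
- keeper_seat (a point): where the loop's bar belongs: in the groove of the steel keeper on the lid's front edge, 18 mm in front of the edge's face (10 mm above the lid's underside), mid-width. The keeper is 22 mm wide (along y); the groove is open at the top: an outer lip rises 9 mm above this point, on the inner side a 45 degree ramp leads the bar in. The bar goes in from above, behind the lip
- lever (a joint): the latch's lever, rad: 0 flat down on the chamber's front (shut), growing as it swings out and up; 1.57 points straight out. Stays where left (light friction). Range 0 to 2.3. Hooked up, pressing it down takes 2 to 3 N near its tip; the last 0.25 rad is past dead centre, where it snaps down and stays
- lever_pivot (a point): middle of the lever's pivot axis (along the chamber's y), 16 mm in front of the chamber's front face, 88 mm above the bench
- lever_tip (a point): near the lever's free end, 54 mm from its pivot; the lever is a steel plate 20 mm wide, 3 mm thick, its last 12 mm bent outward
- loop (a joint): the loop's angle on the lever, rad: 0 when latched, more negative when swung out. Lever plus loop is the loop's lean: 0 about upright, -1.57 straight out. Stays where left (light friction)
- loop_bar (a point): middle of the cross bar of the latch's loop: a U of 5 mm wire, 41 mm wide over its two sides (along the chamber's y), bar 52 mm from the sides' hinge on the lever. That hinge is 15 mm from the lever's pivot (lever straight out: 14.3 mm out, 4.6 mm below it). The lever lies between the sides. Pinch it over its two sides at the bar; it turns in the fingers
- start_top (a point): middle of the top of the tester's white start button, 28 mm diameter, pressed straight down
- start (a joint): travel of the start button, m: 0 up, 0.006 fully down (5 N); springs back; it must go beyond 0.004
- tester_mid (a point): middle of the leak tester's top, 78 mm above the bench; a fixed grey box, 160 mm wide, 120 mm deep, behind the chamber's hinge side
- fitting: a brass fitting standing among the sensors, 26 mm diameter, 30 mm tall; origin at its foot. Leave it alone
- wipes: a closed jar, 68 mm diameter, 130 mm tall, at the far side; leave it alone
- tape_roll: a roll of tape lying flat, 64 mm diameter, 19 mm tall, at the far side; leave it alone
Mind the look-alikes: they are no part of the job. Leave any orange or yellow look-alike of the part that bears sensor2_mid alone. Leave any red look-alike of the part that bears sensor1_mid alone.

How it is judged (in metres and radians):
On the way, in this order (a step that is already met when the one before it is completed fails the run):
1. every sensor lies upright in a nest of its own on both support bars, the lid still open (value of joint lid above 0.3 rad and z of sensor0_mid in the frame of chamber between 0.058 and 0.068 m and x of sensor0_mid in the frame of chamber between -0.013 and 0.013 m and angle between each of sensor0_mid, sensor1_mid, sensor2_mid, sensor3_mid, sensor4_mid's own z axis and vertical below 0.15 rad and angle between the x axis of each of sensor0_mid, sensor1_mid, sensor2_mid, sensor3_mid, sensor4_mid and the x axis of chamber, either way round below 0.15 rad and z of sensor1_mid in the frame of chamber between 0.058 and 0.068 m and x of sensor1_mid in the frame of chamber between -0.013 and 0.013 m and z of sensor2_mid in the frame of chamber between 0.058 and 0.068 m and x of sensor2_mid in the frame of chamber between -0.013 and 0.013 m and z of sensor3_mid in the frame of chamber between 0.058 and 0.068 m and x of sensor3_mid in the frame of chamber between -0.013 and 0.013 m and z of sensor4_mid in the frame of chamber between 0.058 and 0.068 m and x of sensor4_mid in the frame of chamber between -0.013 and 0.013 m), for 0.2 s.
2. the lid is shut on its gasket (value of joint lid below 0.025 rad), for 0.2 s.
3. the loop's bar is behind the keeper's lip (distance between loop_bar and keeper_seat below 0.008 m and value of joint lid below 0.025 rad), for 0.2 s.
4. the lever is down over centre and the lid drawn tight (distance between loop_bar and keeper_seat below 0.006 m and value of joint lever below 0.12 rad and value of joint lid below -0.014 rad), for 0.2 s.
5. the start button is pressed (value of joint start above 0.004 m).
At the end, for the whole second after the job is handed in: All sensors at rest in notches, upright and along the chamber's x within 0.15 rad, centre 58 to 68 mm above the bench, within 13 mm of mid-bars; loop bar within 6 mm of its keeper seat, lever under 0.12 rad, lid below -0.014 rad; start button pressed after that and up again (all of step 4 and value of joint start below 0.002 m and z of sensor0_mid in the frame of chamber between 0.058 and 0.068 m and x of sensor0_mid in the frame of chamber between -0.013 and 0.013 m and angle between each of sensor0_mid, sensor1_mid, sensor2_mid, sensor3_mid, sensor4_mid's own z axis and vertical below 0.15 rad and angle between the x axis of each of sensor0_mid, sensor1_mid, sensor2_mid, sensor3_mid, sensor4_mid and the x axis of chamber, either way round below 0.15 rad and z of sensor1_mid in the frame of chamber between 0.058 and 0.068 m and x of sensor1_mid in the frame of chamber between -0.013 and 0.013 m and z of sensor2_mid in the frame of chamber between 0.058 and 0.068 m and x of sensor2_mid in the frame of chamber between -0.013 and 0.013 m and z of sensor3_mid in the frame of chamber between 0.058 and 0.068 m and x of sensor3_mid in the frame of chamber between -0.013 and 0.013 m and z of sensor4_mid in the frame of chamber between 0.058 and 0.068 m and x of sensor4_mid in the frame of chamber between -0.013 and 0.013 m and linear speed of each of sensor0, sensor1, sensor2, sensor3, sensor4 below 0.02 m/s); the robot touches nothing.
It fails at once if the brass fitting is moved more than 3 cm (distance of fitting from where it was at the start of the episode above 0.03 m).
It fails at once if the jar is moved more than 3 cm (distance of wipes from where it was at the start of the episode above 0.03 m).
It fails at once if the tape roll is moved more than 3 cm (distance of tape_roll from where it was at the start of the episode above 0.03 m).
Of sensor0, sensor1, sensor2, sensor3, sensor4 only 3 to 5 are there at a start; the rules pass over those that are not, and their reading is None.
At some moment in a run one of sensor0, sensor1, sensor2, sensor3, sensor4 may be knocked a few centimetres aside while the robot is not near it.
It also fails if it takes over 200 s, if anything falls off the work surface, if the arm or the gripper's body presses on something with over 40 N, if the wrist force passes 120 N, or if a joint passes its speed limit or range.

ROBOT

A 6-joint arm with a two-finger parallel gripper is mounted at the origin on the work surface. World frame = base frame: x ahead of the robot, y to its left, z up, the work surface at z = 0. Lengths are in mm, angles in degrees, forces in N, time in s.
With the tool pointing down it reaches from about 275 to 775 mm from the base axis. Payload 14.6 kg.
Tool frame: the origin (TCP) lies at the very end of the fingers, on their centre line; the grasp point (between the pads) lies 19 mm behind it; z points along the fingers, x is the direction in which the jaws open and shut, and the axes are right-handed (so a half turn about z gives the same grasp; the last joint's range is limited). The gripper opens to 85 mm and grips with 20 to 120 N. Pads are 22 mm wide; open, the fingers measure 114 mm over their backs; the gripper's body (76 mm by 85 mm) begins 54 mm behind the grasp point. The pads swing forward as they close: fully open they stand 13 mm farther back than shut.
Start: joints at [-86.133, 15.075, -2.767, 72.158, 0, 81.102], TCP at [115.998, -512.028, 231.278] pointing down, gripper open.
Joint ranges: [-151.79, 151.79], [-50.71, 97.33], [-67.44, 78.34], [-121.81, 120.89], [-77.56, 73.72], [-180, 180]. Speed limits (degrees/s): [108.29, 108.29, 147.25, 159.86, 180, 180].

INTERFACE

Orientations are given as a 3x3 rotation matrix whose columns are the frame's x, y, z axes.
In Python, from workcell import monitor, cams, robot gives the robot as it stands.
- The arm moves only by the tool servo_tool, never from a script. Its argument "commands" is a list of rows, each a list of 7 numbers: the shift along the tool's x, y, z in m, then the turn, a rotation vector about the tool's x, y, z in degrees, then the finger opening in m, from 0 to 0.0854. A call has exactly 10 rows; each row shifts and turns the commanded pose from where the row before left it, along the tool's axes as they then stand; what a row does not reach is not made up. A row lasts 1/12 s, in which the tool goes at most 41.7 mm and 7.16 degrees, less where a joint would pass 70% of its speed; a pose out of reach is approached as far as the arm can. A call with a gripper value outside its range is refused whole. The fingers move at their own pace and stop on an object; "squeeze" is the grip in N (left out, the last holds). Time passes only in rows, so rows that do not move let the fingers close, or fill a call up. It gives the time, the measured TCP pose, the force and the opening at its end, in the units of the state.
- monitor.observe(): the state, without advancing time (a new reading comes with each control period).
- cams.snapshot(name): name is "scene" or "side" or "wrist"; returns a dict with "color" (400x640x3 uint8, blue, green, red), "depth" (400x640 float32, mm along the optical axis (not along the pixel's ray), 0 where there is no reading), "fovy" (degrees; the focal length in pixels is half the picture's height over the tangent of half this angle, whatever the lens; pixels are square), "cx", "cy" (the principal point, pixels), "k1" (the pictures are not rectified: a ray, as slopes to the right and down, at radius r is drawn at 1 + k1 r^2 times it, then the intrinsics apply), "extrinsics" (4x4, takes a point from world to camera coordinates); the wrist camera has in their place "mount" (4x4, takes a point from camera to tool coordinates, whose origin is the TCP and whose axes are the tool frame's). Camera axes: x right, y down, z forward; pixel columns grow to the right and rows downward; lengths in mm; the calibration is good to about 2 mm. A picture is of the moment at which its call begins: read the wrist's pose just before it.
- robot.hand_in(): hands the job in, once; it reports no verdict.
The state is a dict: "time_s": time; "qpos": joint angles; "joint_vel": joint speeds; "joint_efforts": joint torques, N m; "position": TCP position; "tool_rot": TCP orientation; "ft_force": force on the tool from outside, world axes, zero at the start; "ft_torque": the same for the moment, N m; "gripper_width": finger opening in mm.
Only numpy, scipy, OpenCV 4.12 (cv2) and the standard library are available. Lean on these libraries where they do the work, as an engineer would, in place of code of your own. Each camera call takes 0.05 s, during which the arm holds its last target.

## Working session

There is one attempt and no reset: what is moved stays moved. The work goes in short steps, Python scripts to look and compute and a tool call to move; the robot and the scene stay as the last step left them, time stands still between calls to the robot, and variables do not carry over. Pictures are saved under pics/ and viewed, and the job is handed in when it is done.

Besides the shell and the picture viewer there is one more tool, called as name(argument=value, ...) on one line, values as JSON. servo_tool: Moves the arm, as the interface text tells. Its arguments: {"type":"object","properties":{"commands":{"type":"array","items":{"type":"array","items":{"type":"number"}}},"squeeze":{"type":"number"}},"required":["commands"]}

```bash
ls -la; mkdir -p pics
python3 - <<'E'
from workcell import monitor, cams, robot
import cv2
s=monitor.observe(); print(s)
for n in ("scene","side","wrist"):
    d=cams.snapshot(n); cv2.imwrite(f"pics/{n}0.png",d["color"])
    print(n,{k:v for k,v in d.items() if k not in("color","depth")}, (d["depth"]>0).mean())
E
```

```text
total 12
drwxr-xr-x  3 agent agent 4096 Dec  7 09:02 .
drwxr-xr-x 23 root  root  4096 Dec  7 09:02 ..
drwxr-xr-x  2 agent agent 4096 Dec  7 09:02 pics
{'time_s': 0.0, 'qpos': array([-8.61319107e+01,  1.51002181e+01, -2.80327107e+00,  7.21598328e+01,
       -5.16602765e-04,  8.11018929e+01]), 'joint_vel': array([ 0.03784206,  0.05959656, -0.05440731,  0.01274553, -0.01556928,
        0.02606007]), 'joint_efforts': array([-1.07716558e-03, -6.37615228e+01,  3.84580600e+01,  1.33943476e-02,
       -1.93314299e-04, -1.98137336e-06]), 'position': array([ 115.98351404, -511.74135034,  230.81573973]), 'tool_rot': array([[ 2.20973095e-01, -9.75279901e-01, -8.35506771e-05],
       [-9.75279291e-01, -2.20973051e-01,  1.10205078e-03],
       [-1.09327043e-03, -1.62038327e-04, -9.99999389e-01]]), 'ft_force': array([-0.11530598, -0.10685319,  0.35682311]), 'ft_torque': array([-0.04546028,  0.01462538,  0.00639374]), 'gripper_width': 85.38649424346278}
scene {'fovy': 52.4266866619439, 'cx': 324.7704507087842, 'cy': 203.78563214506622, 'k1': -0.036651533513584515, 'extrinsics': array([[-7.70741823e-
[... 594 characters left out ...]
1918153e-01,
         2.92827054e+02],
       [ 3.83235833e-01, -5.99975269e-01, -7.02253496e-01,
         1.19147971e+03],
       [ 0.00000000e+00,  0.00000000e+00,  0.00000000e+00,
         1.00000000e+00]])} 0.99596875
wrist {'fovy': 70.70288616833135, 'cx': 319.38213832630777, 'cy': 200.30269904223258, 'k1': -0.05064789742676649, 'mount': array([[ 9.99999807e-01, -4.08907717e-04, -4.67093092e-04,
        -1.63455922e-01],
       [ 5.36506176e-04,  9.47796210e-01,  3.18876239e-01,
        -8.12477244e+01],
       [ 3.12318108e-04, -3.18876428e-01,  9.47796247e-01,
        -1.43379505e+02],
       [ 0.00000000e+00,  0.00000000e+00,  0.00000000e+00,
         1.00000000e+00]])} 0.99608984375
```

View pics/scene0.png

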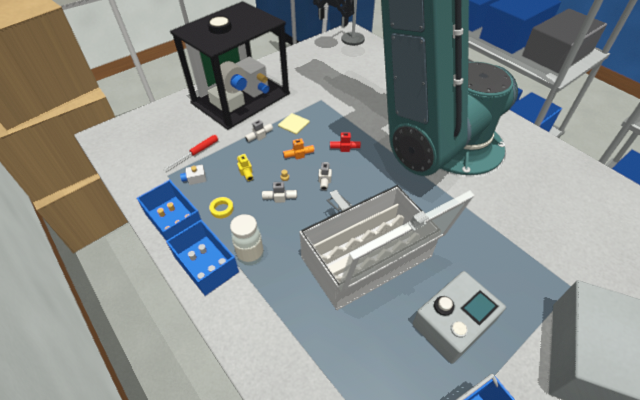

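View pics/side0.png

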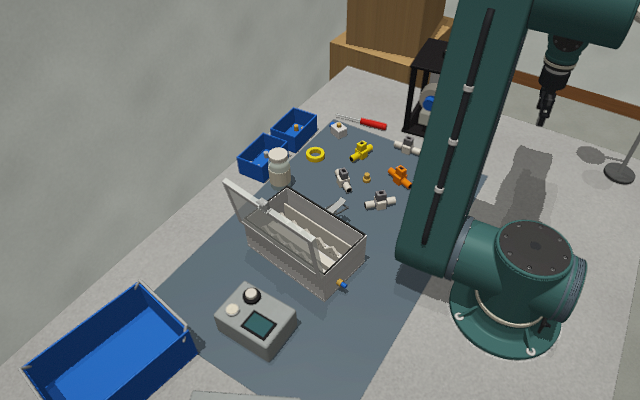

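View pics/wrist0.png

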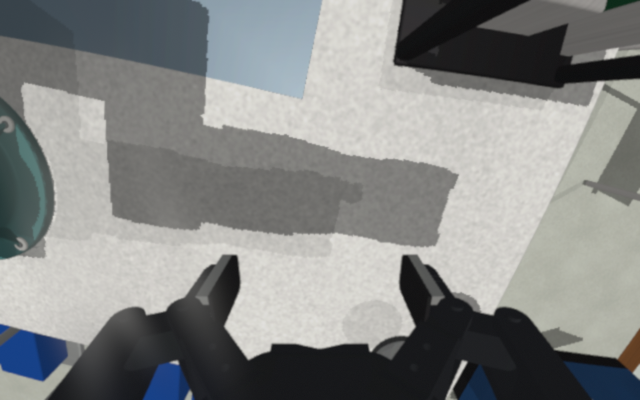

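```bash
cat > h.py <<'E'
from workcell import monitor, cams, robot
import cv2, numpy as np
def K(d):
    f=200/np.tan(np.radians(d["fovy"]/2)); return f
def rays(d,uv):
    f=K(d); uv=np.asarray(uv,float).reshape(-1,2)
    p=(uv-[d["cx"],d["cy"]])/f; q=p.copy()
    for _ in range(20): q=p/(1+d["k1"]*(q**2).sum(1,keepdims=True))
    return np.c_[q,np.ones(len(q))]
def cam2w(d,s=None):
    if "extrinsics" in d: return np.linalg.inv(d["extrinsics"])
    T=np.eye(4);T[:3,:3]=s["tool_rot"];T[:3,3]=s["position"]
    return T@d["mount"]
def pts(d,uv,s=None):   # by depth
    uv=np.asarray(uv).reshape(-1,2); r=rays(d,uv)
    z=d["depth"][uv[:,1].astype(int),uv[:,0].astype(int)]
    T=cam2w(d,s); return (r*z[:,None])@T[:3,:3].T+T[:3,3]
def plane(d,uv,h,s=None):
    r=rays(d,uv);T=cam2w(d,s); v=r@T[:3,:3].T; o=T[:3,3]
    return o+v*((h-o[2])/v[:,2])[:,None]
def proj(d,P,s=None):
    P=np.asarray(P,float).reshape(-1,3);T=np.linalg.inv(cam2w(d,s)); c=P@T[:3,:3].T+T[:3,3]
    q=c[:,:2]/c[:,2:]; r2=(q**2).sum(1,keepdims=True)
    return q*(1+d["k1"]*r2)*K(d)+[d["cx"],d["cy"]]
def cloud(d,s=None):
    vv,uu=np.mgrid[0:400,0:640]; return pts(d,np.c_[uu.ravel(),vv.ravel()],s).reshape(400,640,3)
E
python3 - <<'E'
from h import *
for n in("scene","side"):
    im=cv2.imread(f"pics/{n}0.png")
    x,y,w,h={"scene":(160,100,220,165),"side":(300,90,220,165)}[n]
    cv2.imwrite(f"pics/{n}0z.png",cv2.resize(im[y:y+h,x:x+w],None,fx=3.6,fy=3.6,interpolation=cv2.INTER_CUBIC))
d=cams.snapshot("scene")
C=cloud(d)
# top-down map orthographic of scene cloud
for uv in [(259,128),(279,188),(325,172),(285,175),(459,328),(420,218),(245,225),(310,230),(221,206),(194,172),(346,140),(298,148),(245,165)]:
    print(uv,C[uv[1],uv[0]].round(1))
E
```

```text
(259, 128) [ 481.4 -435.    39.4]
(279, 188) [ 589.2 -170.6   54.2]
(325, 172) [ 446.6 -144.6   45.3]
(285, 175) [ 530.5 -227.3   21.4]
(459, 328) [543.9 403.9  87. ]
(420, 218) [552.5 249.  307.6]
(245, 225) [752.8 -65.6 131.2]
(310, 230) [635.4  27.4 108.6]
(221, 206) [ 731.5 -258.6    3. ]
(194, 172) [ 737.2 -389.3   39.7]
(346, 140) [ 307.9 -210.1   45.3]
(298, 148) [ 441.1 -280.9   38.6]
(245, 165) [ 606.5 -321.    38.4]
```

View pics/scene0z.png

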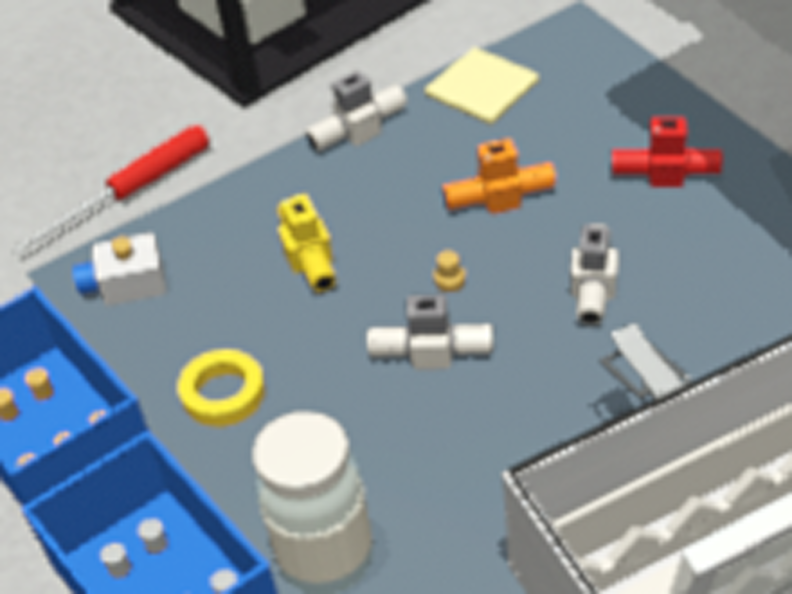

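View pics/side0z.png

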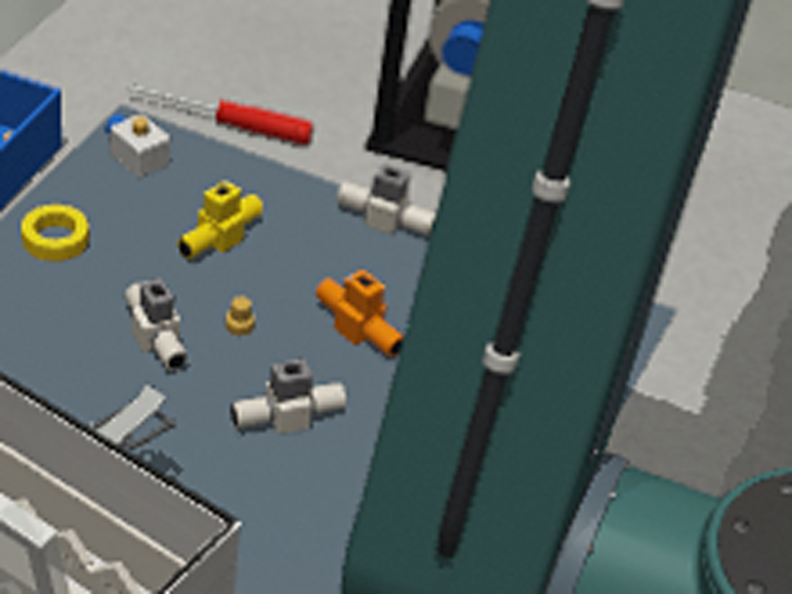

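Run:
```python
from h import *
x0,x1,y0,y1=300,800,-480,520
out=[]
for n in("scene","side"):
    d=cams.snapshot(n); C=cloud(d).reshape(-1,3); col=d["color"].reshape(-1,3)
    np.save(f"pics/{n}_C.npy",C)
    m=(C[:,0]>x0)&(C[:,0]<x1)&(C[:,1]>y0)&(C[:,1]<y1)&(C[:,2]<200)
    C=C[m];col=col[m]; o=np.argsort(C[:,2]);C=C[o];col=col[o]
    img=np.zeros((x1-x0,y1-y0,3),np.uint8)
    r=(x1-C[:,0]).astype(int); c=(y1-C[:,1]).astype(int)
    for dr in(0,1):
        for dc in(0,1): img[np.clip(r+dr,0,x1-x0-1),np.clip(c+dc,0,y1-y0-1)]=col
    out.append(img)
    # rim points
    k=(abs(C[:,2]-113)<5)&(C[:,1]>-100)&(C[:,1]<300)
    P=C[k]; print(n,len(P),P.min(0),P.max(0))
for i,im in enumerate(out): cv2.imwrite(f"pics/top{i}.png",cv2.resize(im,(800,400),interpolation=cv2.INTER_AREA))
```

```text
scene 775 [379.47565076 -78.70043334 108.01164949] [784.06730591 240.55693248 117.99305744]
side 654 [377.49340642 -86.76820954 108.00976899] [781.4340173  238.74284181 117.90972195]
```

View pics/top0.png

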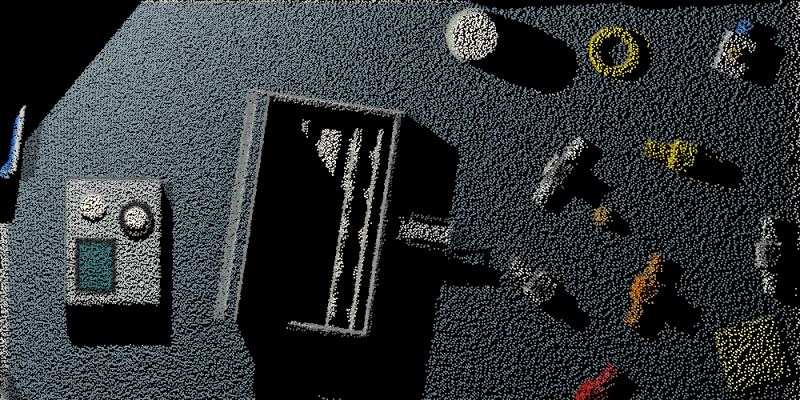

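View pics/top1.png

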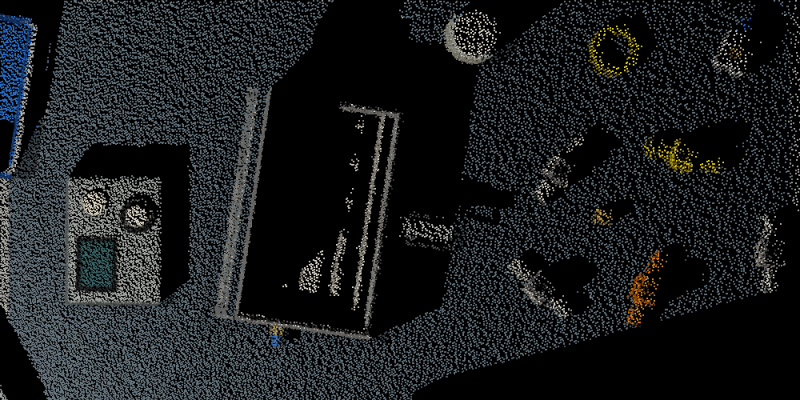

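```bash
cat > m1.py <<'E'
from h import *
A=[np.load(f"pics/{n}_C.npy") for n in("scene","side")]
for n,C in zip(("scene","side"),A):
    # front rim: z 108..118 ; edge y = a+b x
    k=(abs(C[:,2]-114)<3)&(C[:,0]>370)&(C[:,0]<690)&(C[:,1]>0)&(C[:,1]<70)
    P=C[k]
    r=P[:,1]+0.145*(P[:,0]-520)
    for _ in range(5):
        a=np.polyfit(P[:,0]-520,P[:,1],1); e=P[:,1]-np.polyval(a,P[:,0]-520); P=P[abs(e)<6]
    print(n,"front rim mid y at x=520",a[1],"slope",a[0],np.degrees(np.arctan(a[0])),len(P),P[:,0].min(),P[:,0].max(),P[:,2].mean())
    u=np.array([np.cos(np.arctan(a[0])),np.sin(np.arctan(a[0]))]); v=np.array([-u[1],u[0]])
    k=(abs(C[:,2]-114)<4)&(C[:,0]>350)&(C[:,0]<720)&(C[:,1]>-20)&(C[:,1]<260)
    P=C[k]; s=P[:,:2]@u; t=P[:,:2]@v
    print(" u ext",np.percentile(s,[.3,1,99,99.7])," v",np.percentile(t,[.3,1,99,99.7]), np.histogram(t,20))
    for c in [(589,-170),(446,-145),(481,-435)]:
        q=C[(np.hypot(C[:,0]-c[0],C[:,1]-c[1])<62)&(C[:,2]>6)&(C[:,2]<70)]
        top=q[q[:,2]>53]; w=q[(q[:,2]<40)]
        cc=w[:,:2]-w[:,:2].mean(0); ev,V=np.linalg.eigh(cc.T@cc)
        d=V[:,1]; tt=cc@d
        print("  sens",c,"top",top.mean(0).round(1),len(top),"dir",d.round(3),np.degrees(np.arctan2(d[1],d[0])).round(1),"len",np.ptp(tt).round(1),"mid",(w[:,:2].mean(0)+d*(tt.max()+tt.min())/2).round(1))
E
python3 m1.py
```

```text
scene front rim mid y at x=520 44.488712360621605 slope -0.14103842829358454 -8.027955878549749 135 383.4910840805138 660.8321563959796 114.35032327337593
 u ext [363.55609633 364.30672963 652.76971591 653.12860517]  v [109.03093992 111.11177833 293.73306166 294.14276495] (array([121, 149,  23,  21,  20,  20,  25,  25,  23,  26,  23,  19,  10,
        13,  14,  16,  13,  15,   4,  60]), array([106.67356114, 116.06686395, 125.46016676, 134.85346957,
       144.24677238, 153.64007519, 163.033378  , 172.42668081,
       181.81998362, 191.21328642, 200.60658923, 209.99989204,
       219.39319485, 228.78649766, 238.17980047, 247.57310328,
       256.96640609, 266.3597089 , 275.75301171, 285.14631452,
       294.53961733]))
  sens (589, -170) top [ 586.8 -178.3   58.8] 74 dir [-0.797  0.604] 142.8 len 96.5 mid [ 591.2 -173.6]
  sens (446, -145) top [ 440.7 -153.9   58.6] 68 dir [-0.934 -0.358] -159.0 len 99.8 mid [ 449.9 -141.2]
  sens (481, -435) top [ 483.5 -439.5   58.3] 50 dir [-0.999  0.046] 177.3 len 112.3 mid [ 482.7 -434.8]
side front rim mid y at x=520 44.52704789474856 slope -0.1
[... 279 characters left out ...]
,  10,
        10,  12,  11,  13,  13,   5,  65]), array([ 99.76916086, 109.26166571, 118.75417057, 128.24667542,
       137.73918028, 147.23168513, 156.72418999, 166.21669484,
       175.70919969, 185.20170455, 194.6942094 , 204.18671426,
       213.67921911, 223.17172397, 232.66422882, 242.15673368,
       251.64923853, 261.14174339, 270.63424824, 280.1267531 ,
       289.61925795]))
  sens (589, -170) top [ 586.1 -178.9   58.3] 53 dir [-0.899  0.439] 154.0 len 110.7 mid [ 586.7 -171.9]
  sens (446, -145) top [ 440.3 -153.7   58.1] 64 dir [0.695 0.719] 45.9 len 120.3 mid [ 444.5 -142.2]
  sens (481, -435) top [ 482.1 -443.1   58.5] 46 dir [-1.    -0.011] -179.4 len 96.6 mid [ 483.  -434.6]
```

```bash
cat > plan.py <<'E'
from h import *
from scipy.spatial.transform import Rotation as Rt
import sys, json
def down(th):
    t=np.radians(th); x=np.array([np.cos(t),np.sin(t),0]); z=np.array([0,0,-1.]); return np.c_[x,np.cross(z,x),z]
def tilt(th,ax,deg):  # down pose turned about world axis
    return Rt.from_rotvec(np.radians(deg)*np.array(ax,float)).as_matrix()@down(th)
def plan(segs,p0=None,R0=None,start=None):
    """segs: list of (pos,R or th,n,grip) ; prints rows"""
    s=monitor.observe(); p=np.array(s["position"]) if p0 is None else np.array(p0,float); R=np.array(s["tool_rot"]) if R0 is None else R0
    rows=[]
    for pos,Rtg,n,g in segs:
        if np.isscalar(Rtg): Rtg=down(Rtg)
        pos=np.array(pos,float)
        for i in range(n):
            k=n-i; d=(pos-p)/k
            w=Rt.from_matrix(R.T@Rtg).as_rotvec(degrees=True)/k
            sh=np.round(R.T@d/1000,4); w=np.round(w,2)
            rows.append(list(sh+0.)+list(w+0.)+[g])
            p=p+R@sh*1000; R=R@Rt.from_rotvec(w,degrees=True).as_matrix()
    while len(rows)%10: rows.append([0,0,0,0,0,0,rows[-1][6]])
    for i in range(0,len(rows),10): print("CALL",json.dumps([[round(float(v),4) for v in r] for r in rows[i:i+10]]))
    print("end",p.round(1)); return rows
E
python3 -c "
from plan import *
plan([((480,-370,250),0,18,0.0854)])"
```

```text
CALL [[-0.0032, -0.0215, -0.001, 0.0, 0.0, -4.29, 0.0854], [-0.0016, -0.0216, -0.001, 0.0, 0.0, -4.29, 0.0854], [0.0, -0.0217, -0.0011, 0.0, 0.0, -4.29, 0.0854], [0.0016, -0.0216, -0.001, 0.0, 0.0, -4.29, 0.0854], [0.0033, -0.0215, -0.0011, 0.0, 0.0, -4.29, 0.0854], [0.0048, -0.0212, -0.001, 0.0, 0.0, -4.29, 0.0854], [0.0064, -0.0207, -0.0011, 0.0, 0.0, -4.29, 0.0854], [0.008, -0.0202, -0.001, 0.0, 0.0, -4.29, 0.0854], [0.0094, -0.0195, -0.0011, 0.0, 0.0, -4.29, 0.0854], [0.0109, -0.0188, -0.001, 0.0, 0.0, -4.29, 0.0854]]
CALL [[0.0123, -0.0179, -0.0011, 0.0, 0.0, -4.29, 0.0854], [0.0136, -0.017, -0.001, 0.0, 0.0, -4.29, 0.0854], [0.0148, -0.0159, -0.0011, 0.0, 0.0, -4.29, 0.0854], [0.0159, -0.0147, -0.001, 0.0, 0.0, -4.29, 0.0854], [0.017, -0.0135, -0.0011, 0.0, 0.0, -4.29, 0.0854], [0.0179, -0.0122, -0.001, -0.01, 0.0, -4.3, 0.0854], [0.0188, -0.0108, -0.0011, 0.0, 0.0, -4.29, 0.0854], [0.0196, -0.0095, -0.001, -0.01, 0.01, -4.3, 0.0854], [0.0, 0.0, 0.0, 0.0, 0.0, 0.0, 0.0854], [0.0, 0.0, 0.0, 0.0, 0.0, 0.0, 0.0854]]
end [ 480.  -369.9  250. ]
```

servo_tool(commands=[[-0.003,-0.022,-0.001,0,0,-4.3,0.085],[-0.002,-0.022,-0.001,0,0,-4.3,0.085],[0,-0.022,-0.001,0,0,-4.3,0.085],[0.002,-0.022,-0.001,0,0,-4.3,0.085],[0.003,-0.022,-0.001,0,0,-4.3,0.085],[0.005,-0.021,-0.001,0,0,-4.3,0.085],[0.006,-0.021,-0.001,0,0,-4.3,0.085],[0.008,-0.02,-0.001,0,0,-4.3,0.085],[0.009,-0.02,-0.001,0,0,-4.3,0.085],[0.011,-0.019,-0.001,0,0,-4.3,0.085]])

```text
time_s: 1.13
position: [321.0, -430.7, 241.3]
tool_rot: [[0.829, -0.56, -0.0], [-0.56, -0.829, 0.0], [-0.0, -0.0, -1.0]]
ft_force: [0.6, -1.1, -0.4]
gripper_width: 85.0
```

servo_tool(commands=[[0.012,-0.018,-0.001,0,0,-4.3,0.085],[0.014,-0.017,-0.001,0,0,-4.3,0.085],[0.015,-0.016,-0.001,0,0,-4.3,0.085],[0.016,-0.015,-0.001,0,0,-4.3,0.085],[0.017,-0.014,-0.001,0,0,-4.3,0.085],[0.018,-0.012,-0.001,0,0,-4.3,0.085],[0.019,-0.011,-0.001,0,0,-4.3,0.085],[0.02,-0.01,-0.001,0,0,-4.3,0.085],[0,0,0,0,0,0,0.085],[0,0,0,0,0,0,0.085]])

```text
time_s: 1.97
position: [483.8, -366.1, 248.9]
tool_rot: [[1.0, 0.004, -0.0], [0.004, -1.0, 0.0], [-0.0, -0.0, -1.0]]
ft_force: [-0.9, -0.5, 0.8]
gripper_width: 84.9
```

```bash
cat > look.py <<'E'
import sys
from plan import *
def look(name):
    s=monitor.observe(); d=cams.snapshot("wrist"); cv2.imwrite(f"pics/{name}.png",d["color"])
    np.savez(f"pics/{name}.npz",C=cloud(d,s).astype(np.float32)); 
    print("t",round(s["time_s"],2),"pos",s["position"].round(1),"xang",np.degrees(np.arctan2(s["tool_rot"][1,0],s["tool_rot"][0,0])).round(2),"zz",s["tool_rot"][2,2].round(4),"w",round(s["gripper_width"],1),"F",s["ft_force"].round(1),"q",s["qpos"].round(0))
    return d,s
def sens(d,s,c,rad=60):
    """sensor pose: grey top from depth, tube white mask"""
    C=cloud(d,s); H=np.hypot(C[...,0]-c[0],C[...,1]-c[1])<rad
    top=H&(C[...,2]>52)&(C[...,2]<64)
    b=C[top]; (cx,cy),(w,h),a=cv2.minAreaRect(b[:,:2].astype(np.float32))
    w_=H&(C[...,2]>17)&(C[...,2]<36)
    q=C[w_][:,:2].astype(np.float32); r=cv2.minAreaRect(q)
    bp=cv2.boxPoints(r); e=[bp[1]-bp[0],bp[2]-bp[1]]; e=max(e,key=lambda v:np.hypot(*v))
    print("sensor top z",np.median(b[:,2]).round(1),"ctr",round(cx,1),round(cy,1),"size",round(w,1),round(h,1),"| tube ctr",np.round(r[0],1),"size",np.round(r[1],1),"ang",np.degrees(np.arctan2(e[1],e[0])).round(1)%180, "n",len(b),len(q))
E
python3 -c "
from look import *
d,s=look('w1')
for c in [(483,-441),(586,-178),(440,-154)]: sens(d,s,c)
"
```

```text
t 1.97 pos [ 483.8 -366.1  248.9] xang 0.23 zz -1.0 w 84.9 F [-0.9 -0.5  0.8] q [-45.  23.  12.  79.  -0.  45.]
sensor top z 58.8 ctr 482.4 -443.4 size 29.0 22.9 | tube ctr [ 482.4 -439. ] size [96.4 27.5] ang 1.8 n 390 867
sensor top z 58.6 ctr 586.0 -181.8 size 22.5 30.4 | tube ctr [ 585.3 -187.2] size [27.7 91.7] ang 146.9 n 556 1133
sensor top z nan ctr 0.0 0.0 size 0.0 0.0 | tube ctr [ 427.9 -175. ] size [55.1 24.3] ang 34.4 n 0 741
  return _methods._mean(a, axis=axis, dtype=dtype,
  ret = ret.dtype.type(ret / rcount)
```

View pics/w1.png

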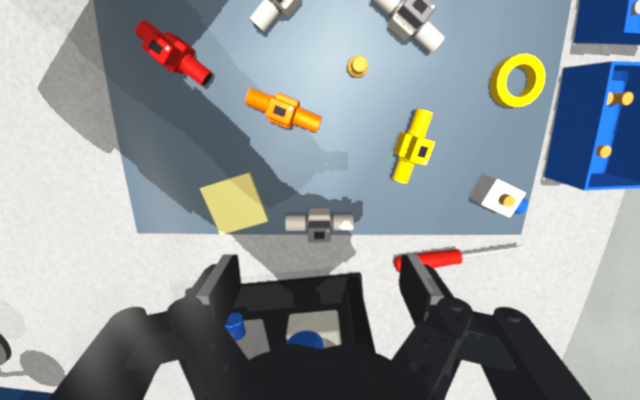

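```bash
python3 -c "
from look import *
for f in ('scene','side'):
    C=np.load(f'pics/{f}_C.npy')
    k=(C[:,2]>70)&(C[:,2]<500)&(C[:,1]<-470)&(C[:,1]>-800)&(C[:,0]>330)&(C[:,0]<800)
    P=C[k]; print(f,len(P),P.min(0),P.max(0),np.percentile(P[:,1],[90,95,99]))
"
python3 - <<'E'
from plan import *
s=monitor.observe()
c=np.array([482.4,-442.4])
print(s["tool_rot"].T@(np.array([*c,31])-s["position"]))
E
```

```text
scene 5744 [ 330.00232859 -776.33215223   70.03863727] [ 573.08012368 -527.40949607  302.8852982 ] [-543.21309165 -536.45144704 -532.81402684]
side 1720 [ 448.57927303 -762.79586036   70.96788997] [ 576.79079362 -526.61269997  301.08517204] [-536.27024588 -533.91788813 -530.62841507]
[ -0.79396605  75.91752271 218.01028547]
```

servo_tool(commands=[[-0.001,0.019,0.01,0,0,-1.5,0.06],[0,0.019,0.02,0,0,0,0.06],[0,0.019,0.025,0,0,0,0.06],[0,0.018,0.03,0,0,0,0.06],[0,0,0.035,0,0,0,0.06],[0,0,0.035,0,0,0,0.06],[0,0,0.03,0,0,0,0.06],[0,0,0.02,0,0,0,0.06],[0,0,0,0,0,0,0.06],[0,0,0,0,0,0,0.06]])

```text
time_s: 2.85
position: [482.8, -441.7, 44.3]
tool_rot: [[1.0, 0.027, -0.001], [0.027, -1.0, 0.001], [-0.001, -0.001, -1.0]]
ft_force: [0.4, -0.7, 0.8]
gripper_width: 60.0
```

```bash
python3 -c "
from look import *
d,s=look('w2')
"
```

```text
t 2.85 pos [ 482.8 -441.7   44.3] xang 1.57 zz -1.0 w 60.0 F [ 0.4 -0.7  0.8] q [-50.  33.  -2.  54.  -0.  39.]
```

View pics/w2.png

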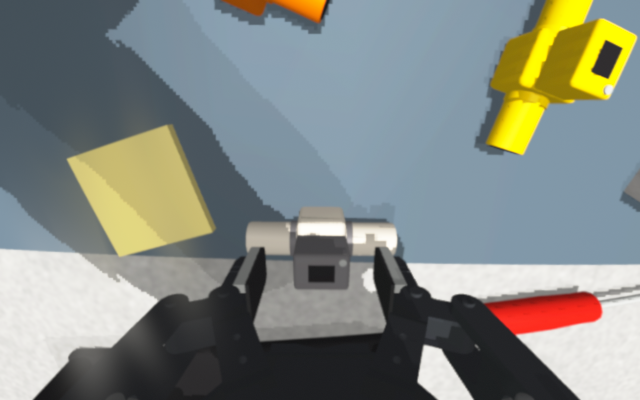

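servo_tool(commands=[[0,0,0.007,0,0,0,0.06],[0,0,0.006,0,0,0,0.06],[0,0,0,0,0,0,0.025],[0,0,0,0,0,0,0.02],[0,0,0,0,0,0,0.02],[0,0,0,0,0,0,0.02],[0,0,0,0,0,0,0.02],[0,0,0,0,0,0,0.02],[0,0,-0.01,0,0,0,0.02],[0,0,-0.01,0,0,0,0.02]], squeeze=35)

```text
time_s: 3.73
position: [483.6, -441.3, 51.7]
tool_rot: [[1.0, 0.029, -0.001], [0.029, -1.0, 0.001], [-0.001, -0.001, -1.0]]
ft_force: [-1.1, 0.9, 0.1]
gripper_width: 29.5
```

```bash
python3 -c "
from plan import *
plan([((484,-400,130),8,3,0.02),((490,0,250),82.3,17,0.02)])"
```

```text
CALL [[0.0005, -0.0138, -0.0261, -0.02, 0.01, -2.11, 0.02], [0.001, -0.0137, -0.0261, -0.02, 0.01, -2.11, 0.02], [0.0016, -0.0137, -0.0261, -0.01, 0.01, -2.11, 0.02], [0.0036, -0.0233, -0.0071, 0.0, 0.0, -4.37, 0.02], [0.0054, -0.0229, -0.0071, 0.0, 0.0, -4.37, 0.02], [0.0071, -0.0224, -0.0071, 0.0, 0.0, -4.37, 0.02], [0.0088, -0.0218, -0.007, 0.0, 0.0, -4.37, 0.02], [0.0104, -0.0211, -0.0071, 0.0, 0.0, -4.37, 0.02], [0.012, -0.0202, -0.007, 0.0, 0.0, -4.37, 0.02], [0.0135, -0.0193, -0.0071, 0.0, 0.0, -4.37, 0.02]]
CALL [[0.015, -0.0182, -0.007, 0.0, 0.0, -4.37, 0.02], [0.0163, -0.017, -0.0071, 0.0, 0.0, -4.37, 0.02], [0.0175, -0.0157, -0.007, 0.0, 0.0, -4.37, 0.02], [0.0187, -0.0143, -0.0071, 0.0, 0.0, -4.37, 0.02], [0.0197, -0.0128, -0.007, 0.0, 0.0, -4.37, 0.02], [0.0206, -0.0113, -0.0071, 0.0, 0.0, -4.37, 0.02], [0.0215, -0.0097, -0.007, 0.0, 0.0, -4.37, 0.02], [0.0221, -0.008, -0.0071, 0.0, 0.0, -4.37, 0.02], [0.0227, -0.0063, -0.007, 0.0, 0.0, -4.38, 0.02], [0.0231, -0.0046, -0.0071, 0.0, 0.0, -4.37, 0.02]]
end [490.   0. 250.]
```

servo_tool(commands=[[0,-0.014,-0.026,0,0,-2.1,0.02],[0.001,-0.014,-0.026,0,0,-2.1,0.02],[0.002,-0.014,-0.026,0,0,-2.1,0.02],[0.004,-0.023,-0.007,0,0,-4.4,0.02],[0.005,-0.023,-0.007,0,0,-4.4,0.02],[0.007,-0.022,-0.007,0,0,-4.4,0.02],[0.009,-0.022,-0.007,0,0,-4.4,0.02],[0.01,-0.021,-0.007,0,0,-4.4,0.02],[0.012,-0.02,-0.007,0,0,-4.4,0.02],[0.014,-0.019,-0.007,0,0,-4.4,0.02]])

```text
time_s: 4.57
position: [486.7, -234.5, 179.8]
tool_rot: [[0.777, 0.629, 0.001], [0.629, -0.777, -0.001], [0.0, 0.001, -1.0]]
ft_force: [0.4, 0.1, -0.4]
gripper_width: 29.4
```

servo_tool(commands=[[0.015,-0.018,-0.007,0,0,-4.4,0.02],[0.016,-0.017,-0.007,0,0,-4.4,0.02],[0.018,-0.016,-0.007,0,0,-4.4,0.02],[0.019,-0.014,-0.007,0,0,-4.4,0.02],[0.02,-0.013,-0.007,0,0,-4.4,0.02],[0.021,-0.011,-0.007,0,0,-4.4,0.02],[0.022,-0.01,-0.007,0,0,-4.4,0.02],[0.022,-0.008,-0.007,0,0,-4.4,0.02],[0.023,-0.006,-0.007,0,0,-4.4,0.02],[0,0,0,0,0,0,0.02]])

```text
time_s: 5.4
position: [490.2, -19.3, 243.6]
tool_rot: [[0.194, 0.981, 0.003], [0.981, -0.194, 0.0], [0.001, 0.003, -1.0]]
ft_force: [-0.1, -0.8, -0.4]
gripper_width: 29.7
```

```bash
python3 -c "
from look import *
d,s=look('w3')
d=cams.snapshot('side');cv2.imwrite('pics/side1.png',d['color'])
"
```

```text
t 5.4 pos [490.2 -19.3 243.6] xang 78.79 zz -1.0 w 29.7 F [-0.1 -0.8 -0.4] q [-12.  11.  -6.  73.   0.  -1.]
```

View pics/w3.png

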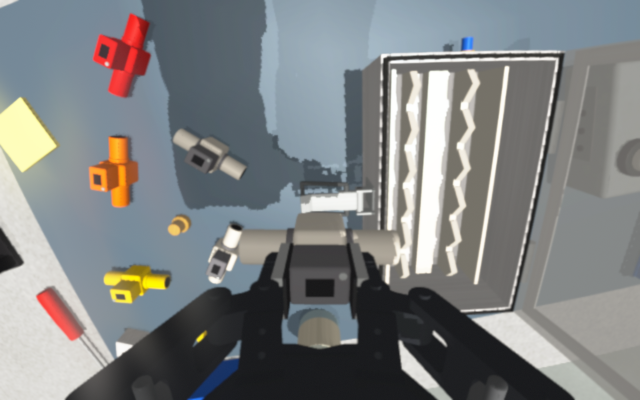

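View pics/side1.png

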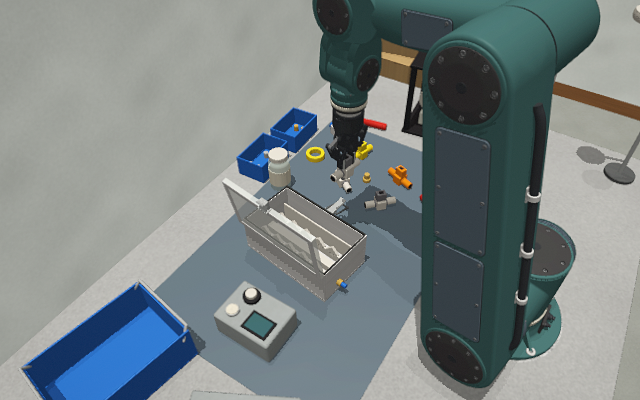

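Run:
```python
from h import *
C=np.load('pics/w3.npz')['C']
im=cv2.imread('pics/w3.png')
V,U=np.mgrid[0:400,0:640]
m=(abs(C[...,2]-115)<4)&(U>355)&(V<320)&(C[...,0]<690)&(C[...,1]>0)
P=C[m][:,:2]
th=-7.7
def fr(th):
    t=np.radians(th); u=np.array([np.cos(t),np.sin(t)]); return u,np.array([-u[1],u[0]])
# front rim fit: left edge rim rows 60..225 
k=m&(U<400)
Q=C[k]; a=np.polyfit(Q[:,0],Q[:,1],1)
for _ in range(5):
    e=Q[:,1]-np.polyval(a,Q[:,0]); Q=Q[abs(e)<7]; a=np.polyfit(Q[:,0],Q[:,1],1)
print("front",np.degrees(np.arctan(a[0])),len(Q),Q[:,0].min(),Q[:,0].max(),Q[:,2].mean())
k=m&(U>505)&(V>60)
Q=C[k]; b=np.polyfit(Q[:,0],Q[:,1],1)
print("back",np.degrees(np.arctan(b[0])),len(Q),Q[:,0].min(),Q[:,0].max())
u,v=fr(th)
s=P@u;t=P@v
print(np.percentile(s,[0.2,1,99,99.8]),np.percentile(t,[.2,1,99,99.8]))
# bars
w=(C[...,2]>44)&(C[...,2]<62)&(U>395)&(U<485)&(V<280)
Q=C[w]; t=Q[:,:2]@v; s=Q[:,:2]@u
print(np.histogram(t,np.arange(130,260,4)))
for lo,hi in[(400,425),(450,485)]:
    k=w&(U>lo)&(U<hi)&(C[...,2]>50); q=C[k]; a=np.polyfit(q[:,0],q[:,1],1); print("bar",np.degrees(np.arctan(a[0])),len(q))
```

```text
front -8.338867262450503 845 376.32007 606.07007 115.817696
back -8.42367305173698 3320 408.8955 685.4117
[365.3135286  365.93662711 651.05961753 652.77970644] [106.1577671  106.6605836  278.58114394 279.36328647]
(array([  0,   1,   7,   7,  12, 212, 521, 395,  80,  14,  11,  13,  11,
        12,  15,  12,  13,  16,  16,  18,  14,  27, 605, 480, 273,  22,
        15,  15,  13, 706, 145,   0]), array([130, 134, 138, 142, 146, 150, 154, 158, 162, 166, 170, 174, 178,
       182, 186, 190, 194, 198, 202, 206, 210, 214, 218, 222, 226, 230,
       234, 238, 242, 246, 250, 254, 258]))
bar -8.4413402184157 675
bar -1.9177212634752585 1376
```

Run:
```python
from h import *
C=np.load('pics/w3.npz')['C']
V,U=np.mgrid[0:400,0:640]
th=-8.35
t_=np.radians(th); u=np.array([np.cos(t_),np.sin(t_)]); v=np.array([-u[1],u[0]])
m=(abs(C[...,2]-115)<4)&(U>355)&(V<320)&(C[...,0]<690)&(C[...,1]>0)
P=C[m][:,:2]; s=P@u;t=P@v
print("rim",np.percentile(s,[0.2,1,99,99.8]),np.percentile(t,[.2,.5,1,2,5]))
w=(C[...,2]>35)&(C[...,2]<62)&(U>395)&(U<490)&(V<285)
Q=C[w]; t=Q[:,:2]@v; s=Q[:,:2]@u
h,e=np.histogram(t,np.arange(140,270,2)); print([(int(a),int(b)) for a,b in zip(e,h) if b>30])
for lo,hi in [(153,167),(220,234)]:
    k=(t>lo)&(t<hi)&(Q[:,2]>36); ss=s[k]; z=Q[k,2]
    best=[]
    for ph in np.arange(0,48,.25):
        d=np.abs((ss-ph+24)%48-24)   # distance from notch bottom
        zz=34.4+d
        best.append((np.median(np.abs(z-zz)),ph))
    best.sort(); print(lo,best[:4],k.sum(),"t med of high",np.median(t[k&True] if False else t[k]))
    # notches ~ s = ph + 48n
    ph=best[0][1]; print([ph+48*n for n in range(20) if 370<ph+48*n<650])
    tt=t[k]; print(np.percentile(tt,[2,50,98]), ss.min(), ss.max())
```

```text
rim [363.66570945 364.08093299 648.14521368 649.92501977] [111.68928753 111.80989179 111.94752824 112.16989206 112.78866766]
[(158, 537), (160, 479), (162, 330), (164, 347), (166, 265), (200, 32), (220, 47), (222, 53), (224, 825), (226, 620), (228, 351), (230, 338), (232, 301), (234, 43), (254, 1357), (256, 566)]
153 [(np.float64(1.1782903133427851), np.float64(27.5)), (np.float64(1.1801093655747437), np.float64(27.75)), (np.float64(1.2056182875425137), np.float64(27.25)), (np.float64(1.2577055410649791), np.float64(28.0))] 1806 t med of high 161.47730384532497
[np.float64(411.5), np.float64(459.5), np.float64(507.5), np.float64(555.5), np.float64(603.5)]
[157.31915309 161.47730385 166.79641498] 371.2622974646023 644.650052192891
220 [(np.float64(1.653003141709668), np.float64(27.5)), (np.float64(1.6753635316067417), np.float64(27.75)), (np.float64(1.7105300925717088), np.float64(27.25)), (np.float64(1.7384247214866164), np.float64(28.0))] 2399 t med of high 226.70514466755475
[np.float64(411.5), np.float64(459.5), np.float64(507.5), np.float64(555.5), np.float64(603.5)]
[222.08701119 226.70514467 233.48478571] 337.2905204865355 645.2799671287354
```

```bash
cat > ch.py <<'E'
from look import *
t_=np.radians(-8.35); u=np.array([np.cos(t_),np.sin(t_)]); v=np.array([-u[1],u[0]])
S0,T0=507.5,196.0
def cw(cx,cy,z): # chamber coords->world
    return np.array([*((S0-cy)*u+(T0+cx)*v),z])
def wc(p): return np.array([p[:2]@v-T0, S0-p[:2]@u, p[2]])
YAW=81.65
E
python3 -c "
from ch import *
plan([(cw(0,-96,244),YAW,7,0.02),(cw(0,-96,90),YAW,7,0.02)])"
```

```text
CALL [[0.0218, 0.0153, -0.0002, 0.01, 0.0, -0.46, 0.02], [0.0217, 0.0154, -0.0002, 0.01, 0.0, -0.46, 0.02], [0.0215, 0.0156, -0.0002, 0.01, 0.0, -0.46, 0.02], [0.0214, 0.0158, -0.0003, 0.01, 0.0, -0.46, 0.02], [0.0213, 0.016, -0.0002, 0.01, 0.0, -0.47, 0.02], [0.0212, 0.0161, -0.0003, 0.02, 0.01, -0.46, 0.02], [0.021, 0.0163, -0.0002, 0.01, 0.0, -0.47, 0.02], [0.0, 0.0, 0.022, 0.0, 0.0, 0.0, 0.02], [0.0, 0.0, 0.022, 0.0, 0.0, 0.0, 0.02], [0.0, 0.0, 0.022, 0.0, 0.0, 0.0, 0.02]]
CALL [[0.0, 0.0, 0.022, 0.0, 0.0, 0.0, 0.02], [0.0, 0.0, 0.022, 0.0, 0.0, 0.0, 0.02], [0.0, 0.0, 0.022, 0.0, 0.0, 0.0, 0.02], [0.0, 0.0, 0.022, 0.0, 0.0, 0.0, 0.02], [0.0, 0.0, 0.0, 0.0, 0.0, 0.0, 0.02], [0.0, 0.0, 0.0, 0.0, 0.0, 0.0, 0.02], [0.0, 0.0, 0.0, 0.0, 0.0, 0.0, 0.02], [0.0, 0.0, 0.0, 0.0, 0.0, 0.0, 0.02], [0.0, 0.0, 0.0, 0.0, 0.0, 0.0, 0.02], [0.0, 0.0, 0.0, 0.0, 0.0, 0.0, 0.02]]
end [625.6 106.3  90. ]
```

servo_tool(commands=[[0.022,0.015,0,0.1,0,-0.5,0.02],[0.022,0.015,0,0.1,0,-0.5,0.02],[0.022,0.016,0,0,0,-0.5,0.02],[0.021,0.016,0,0,0,-0.5,0.02],[0.021,0.016,0,0,0,-0.5,0.02],[0.021,0.016,0,0,0,-0.4,0.02],[0.021,0.016,0,0,0,0,0.02],[0,0,0.03,0,0,0,0.02],[0,0,0.03,0,0,0,0.02],[0,0,0,0,0,0,0.02]])

```text
time_s: 6.33
position: [622.7, 105.2, 175.8]
tool_rot: [[0.154, 0.988, -0.011], [0.988, -0.154, 0.0], [-0.002, -0.011, -1.0]]
ft_force: [-1.0, -0.2, -1.4]
gripper_width: 29.4
```

```bash
python3 -c "
from ch import *
d,s=look('w4'); print(wc(s['position']))
d=cams.snapshot('scene');cv2.imwrite('pics/scene4.png',d['color'])
"
```

```text
t 6.33 pos [622.7 105.2 175.8] xang 81.17 zz -0.9999 w 29.4 F [-1.  -0.2 -1.4] q [ 2. 27.  8. 71.  0. 11.]
[ -1.52583872 -93.34405916 175.81039218]
```

View pics/w4.png

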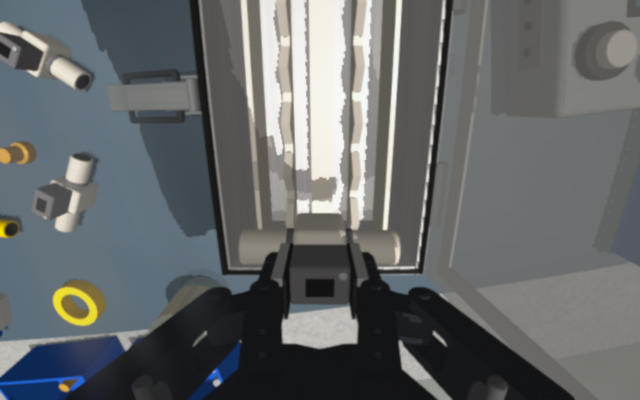

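View pics/scene4.png

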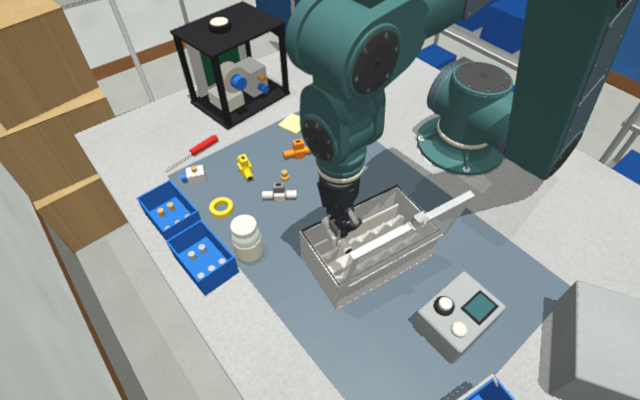

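servo_tool(commands=[[0.001,0.003,0.02,-0.6,0,-0.5,0.02],[0,0,0.025,0,0,0,0.02],[0,0,0.025,0,0,0,0.02],[0,0,0.02,0,0,0,0.02],[0,0,0.005,0,0,0,0.02],[0,0,0.004,0,0,0,0.02],[0,0,0.004,0,0,0,0.02],[0,0,0.004,0,0,0,0.02],[0,0,0.003,0,0,0,0.02],[0,0,0,0,0,0,0.02]])

```text
time_s: 7.27
position: [628.5, 106.6, 71.2]
tool_rot: [[0.143, 0.99, 0.007], [0.99, -0.143, -0.001], [0.0, 0.007, -1.0]]
ft_force: [-0.3, 0.2, -1.0]
gripper_width: 29.4
```

```bash
python3 -c "
from ch import *
d,s=look('w5'); print(wc(s['position']))
"
```

```text
t 7.27 pos [628.5 106.6  71.2] xang 81.76 zz -1.0 w 29.4 F [-0.3  0.2 -1. ] q [ 2. 30. -4. 56. -0. 11.]
[  0.69764915 -98.8404066   71.15263812]
```

View pics/w5.png

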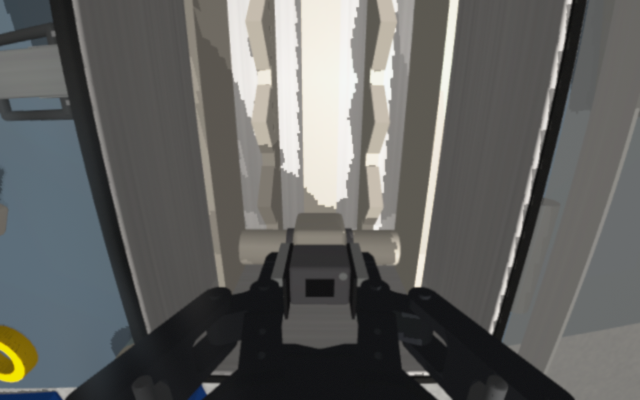

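servo_tool(commands=[[-0.001,-0.002,0.002,0,0,0,0.02],[0,0,0.002,0,0,0,0.02],[0,0,0.001,0,0,0,0.02],[0,0,0.001,0,0,0,0.02],[0,0,0,0,0,0,0.02],[0,0,0,0,0,0,0.02],[0,0,0,0,0,0,0.02],[0,0,0,0,0,0,0.02],[0,0,0,0,0,0,0.02],[0,0,0,0,0,0,0.02]])

```text
time_s: 8.15
position: [626.1, 105.9, 66.6]
tool_rot: [[0.143, 0.99, 0.008], [0.99, -0.143, -0.001], [0.0, 0.008, -1.0]]
ft_force: [-9.1, -1.2, 22.3]
gripper_width: 29.3
```

servo_tool(commands=[[0,0,-0.001,0,0,0,0.02],[0,-0.001,0,0,0,0,0.035],[0,0,0,0,0,0,0.045],[0,0,0,0,0,0,0.045],[0,0,-0.01,0,0,0,0.045],[0,0,-0.025,0,0,0,0.045],[0,0,-0.035,0,0,0,0.045],[0,0,-0.035,0,0,0,0.045],[0,0,-0.035,0,0,0,0.045],[0,0,0,0,0,0,0.06]])

```text
time_s: 8.98
position: [626.3, 106.3, 213.4]
tool_rot: [[0.143, 0.99, 0.016], [0.99, -0.143, -0.0], [0.002, 0.016, -1.0]]
ft_force: [1.0, 0.8, -0.2]
gripper_width: 55.8
```

```bash
python3 -c "
from ch import *
d,s=look('w6'); print(wc(s['position']))
C=cloud(d,s); m=(np.hypot(C[...,0]-626,C[...,1]-106)<40)&(C[...,2]>86)&(C[...,2]<98); Q=C[m]; print(m.sum(), Q.mean(0) if m.sum() else 0, cv2.minAreaRect(Q[:,:2].astype(np.float32)), wc(Q.mean(0)))
"
```

```text
t 8.98 pos [626.3 106.3 213.4] xang 81.77 zz -0.9999 w 55.8 F [ 1.   0.8 -0.2] q [ 2. 26. 11. 74. -0. 11.]
[ 8.38665607e-02 -9.67712313e+01  2.13378366e+02]
717 [623.01461936 106.14811844  92.86781989] ((638.3549194335938, 104.10877990722656), (29.431743621826172, 54.81184387207031), 81.12425994873047) [ -0.50313382 -93.49551937  92.86781989]
```

View pics/w6.png

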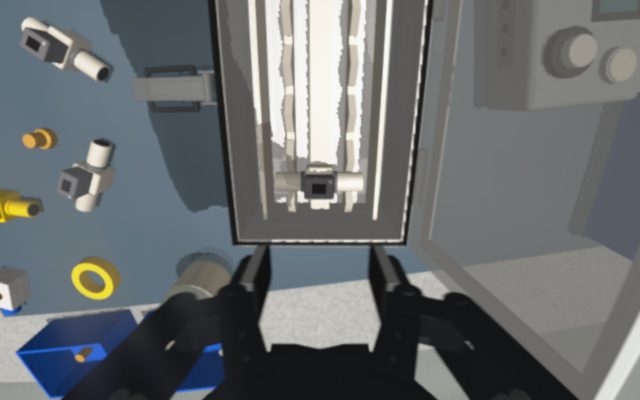

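```bash
python3 -c "
from ch import *
plan([((586,-179.5,213),146.7,14,0.06),((586,-179.5,150),146.7,3,0.06)])"
```

```text
CALL [[-0.0206, 0.0001, -0.0002, 0.05, 0.03, -4.64, 0.06], [-0.0205, -0.0016, -0.0002, 0.05, 0.03, -4.64, 0.06], [-0.0204, -0.0032, -0.0002, 0.05, 0.03, -4.64, 0.06], [-0.02, -0.0048, -0.0003, 0.05, 0.03, -4.64, 0.06], [-0.0196, -0.0065, -0.0003, 0.05, 0.02, -4.64, 0.06], [-0.019, -0.008, -0.0003, 0.05, 0.03, -4.64, 0.06], [-0.0183, -0.0095, -0.0003, 0.05, 0.02, -4.64, 0.06], [-0.0174, -0.011, -0.0002, 0.05, 0.03, -4.64, 0.06], [-0.0165, -0.0123, -0.0003, 0.05, 0.03, -4.64, 0.06], [-0.0154, -0.0136, -0.0002, 0.05, 0.02, -4.63, 0.06]]
CALL [[-0.0143, -0.0149, -0.0002, 0.06, 0.03, -4.64, 0.06], [-0.013, -0.016, -0.0002, 0.05, 0.02, -4.63, 0.06], [-0.0117, -0.0169, -0.0003, 0.06, 0.03, -4.64, 0.06], [-0.0104, -0.0179, -0.0002, 0.05, 0.02, -4.63, 0.06], [0.0, 0.0, 0.021, 0.0, 0.0, 0.0, 0.06], [0.0, 0.0, 0.021, 0.0, 0.0, 0.0, 0.06], [0.0, 0.0, 0.021, 0.0, 0.0, 0.0, 0.06], [0.0, 0.0, 0.0, 0.0, 0.0, 0.0, 0.06], [0.0, 0.0, 0.0, 0.0, 0.0, 0.0, 0.06], [0.0, 0.0, 0.0, 0.0, 0.0, 0.0, 0.06]]
end [ 586.  -179.5  150. ]
```

servo_tool(commands=[[-0.021,0,0,0.1,0,-4.6,0.06],[-0.02,-0.002,0,0.1,0,-4.6,0.06],[-0.02,-0.003,0,0.1,0,-4.6,0.06],[-0.02,-0.005,0,0.1,0.1,-4.6,0.06],[-0.02,-0.006,0,0,0.1,-4.6,0.06],[-0.019,-0.008,0,0,0.1,-4.6,0.06],[-0.018,-0.009,0,0.1,0,-4.6,0.06],[-0.017,-0.011,0,0.1,0,-4.6,0.06],[-0.016,-0.012,0,0.1,0,-4.7,0.06],[-0.015,-0.014,0,0.1,0,-4.7,0.06]])

```text
time_s: 9.87
position: [594.6, -96.9, 205.4]
tool_rot: [[-0.618, 0.786, -0.008], [0.786, 0.618, 0.001], [0.006, -0.006, -1.0]]
ft_force: [1.0, -0.1, 0.6]
gripper_width: 60.0
```

servo_tool(commands=[[-0.014,-0.015,0,0,0,-4.7,0.06],[-0.013,-0.016,0,0,0,-4.7,0.06],[-0.012,-0.017,0,0,0,-4.7,0.06],[-0.01,-0.018,0,0,0,-4.6,0.06],[0,0,0.02,0,0,0,0.06],[0,0,0.02,0,0,0,0.06],[0,0,0.02,0,0,0,0.06],[0,0,0,0,0,0,0.06],[0,0,0,0,0,0,0.06],[0,0,0,0,0,0,0.06]])

```text
time_s: 10.7
position: [582.9, -177.7, 146.7]
tool_rot: [[-0.836, 0.549, -0.007], [0.549, 0.836, 0.001], [0.006, -0.003, -1.0]]
ft_force: [0.5, -0.8, 0.9]
gripper_width: 59.7
```

```bash
python3 -c "
from ch import *
d,s=look('w7'); print(s['tool_rot'].round(3))
for c in [(586,-180),(442,-152)]: sens(d,s,c)
"
```

```text
t 10.7 pos [ 582.9 -177.7  146.7] xang 146.67 zz -1.0 w 59.7 F [ 0.5 -0.8  0.9] q [-25.  26.   0.  65.  -0. -81.]
[[-0.836  0.549 -0.007]
 [ 0.549  0.836  0.001]
 [ 0.006 -0.003 -1.   ]]
sensor top z 58.7 ctr 586.4 -181.4 size 22.3 30.0 | tube ctr [ 583.8 -184.5] size [28.2 96.4] ang 143.1 n 857 1726
sensor top z 58.8 ctr 441.3 -156.4 size 30.2 23.5 | tube ctr [ 443.9 -159.3] size [96.5 29.2] ang 46.7 n 1048 2165
```

View pics/w7.png

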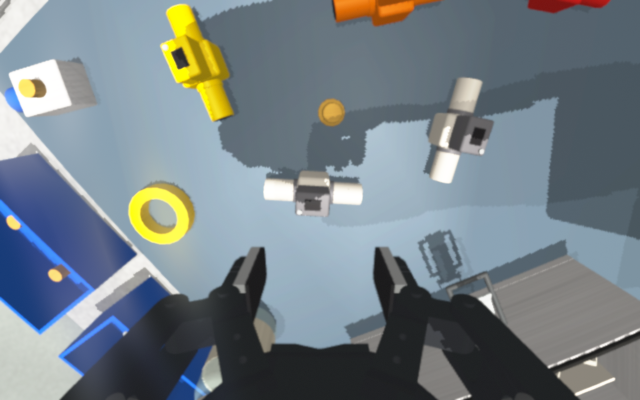

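servo_tool(commands=[[-0.004,0,0.015,0,-0.4,2,0.06],[0,0,0.025,0,0,0,0.06],[0,0,0.03,0,0,0,0.06],[0,0,0.025,0,0,0,0.06],[0,0,0.014,0,0,0,0.06],[0,0,0.006,0,0,0,0.06],[0,0,0,0,0,0,0.06],[0,0,0,0,0,0,0.025],[0,0,0,0,0,0,0.02],[0,0,0,0,0,0,0.02]])

```text
time_s: 11.58
position: [586.5, -180.6, 32.2]
tool_rot: [[-0.816, 0.578, 0.001], [0.578, 0.816, -0.004], [-0.003, -0.003, -1.0]]
ft_force: [-1.2, 0.6, 6.9]
gripper_width: 29.4
```

servo_tool(commands=[[0,0,0,0,0,0,0.02],[0,0,0,0,0,0,0.02],[0,0,0,0,0,0,0.02],[0,0,0,0,0,0,0.02],[0,0,-0.01,0,0,0,0.02],[0,0,-0.03,0,0,0,0.02],[0,0,-0.035,0,0,0,0.02],[0,0,-0.035,0,0,0,0.02],[0,0,-0.035,0,0,0,0.02],[0,0,-0.035,0,0,0,0.02]])

```text
time_s: 12.42
position: [585.5, -179.4, 213.9]
tool_rot: [[-0.816, 0.578, -0.0], [0.578, 0.816, -0.004], [-0.002, -0.003, -1.0]]
ft_force: [0.5, -0.8, -0.6]
gripper_width: 29.3
```

```bash
python3 -c "
from ch import *
d,s=look('w8'); print(s['tool_rot'].round(3))
plan([(cw(0,0,225),YAW,15,0.02),(cw(0,0,120),YAW,4,0.02)])
"
```

```text
t 12.42 pos [ 585.5 -179.4  213.9] xang 144.67 zz -1.0 w 29.3 F [ 0.5 -0.8 -0.6] q [-25.  24.   8.  74.  -0. -79.]
[[-0.816  0.578 -0.   ]
 [ 0.578  0.816 -0.004]
 [-0.002 -0.003 -1.   ]]
CALL [[0.0147, 0.0142, -0.0005, 0.01, 0.04, 4.2, 0.02], [0.0157, 0.013, -0.0005, 0.01, 0.04, 4.2, 0.02], [0.0166, 0.0119, -0.0004, 0.01, 0.04, 4.2, 0.02], [0.0174, 0.0106, -0.0004, 0.01, 0.04, 4.2, 0.02], [0.0181, 0.0093, -0.0004, 0.01, 0.03, 4.2, 0.02], [0.0187, 0.008, -0.0004, 0.02, 0.03, 4.2, 0.02], [0.0193, 0.0066, -0.0004, 0.02, 0.04, 4.2, 0.02], [0.0197, 0.0051, -0.0004, 0.01, 0.04, 4.2, 0.02], [0.02, 0.0037, -0.0004, 0.02, 0.03, 4.2, 0.02], [0.0203, 0.0022, -0.0004, 0.01, 0.04, 4.2, 0.02]]
CALL [[0.0204, 0.0007, -0.0004, 0.02, 0.03, 4.2, 0.02], [0.0203, -0.0008, -0.0003, 0.01, 0.04, 4.21, 0.02], [0.0202, -0.0023, -0.0003, 0.02, 0.03, 4.2, 0.02], [0.02, -0.0038, -0.0004, 0.01, 0.04, 4.21, 0.02], [0.0198, -0.0052, -0.0003, 0.02, 0.03, 4.2, 0.02], [0.0, 0.0, 0.0263, 0.0, 0.0, 0.0, 0.02], [0.0, 0.0, 0.0262, 0.0, 0.0, 0.0, 0.02], [0.0, 0.0, 0.0263, 0.0, 0.0, 0.0, 0.02], [0.0, 0.0, 0.0262, 0.0, 0.0, 0.0, 0.02], [0.0, 0.0, 0.0, 0.0, 0.0, 0.0, 0.02]]
end [530.6 120.3 120. ]
```

View pics/w8.png

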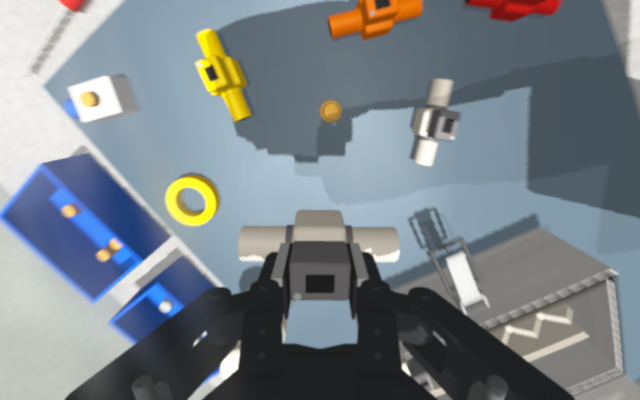

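servo_tool(commands=[[0.015,0.014,-0.001,0,0,4.2,0.02],[0.016,0.013,0,0,0,4.2,0.02],[0.017,0.012,0,0,0,4.2,0.02],[0.017,0.011,0,0,0,4.2,0.02],[0.018,0.009,0,0,0,4.2,0.02],[0.019,0.008,0,0,0,4.2,0.02],[0.019,0.007,0,0,0,4.2,0.02],[0.02,0.005,0,0,0.1,4.2,0.02],[0.02,0.004,0,0,0.1,4.2,0.02],[0.02,0.002,0,0,0.1,4.2,0.02]])

```text
time_s: 13.3
position: [547.7, 22.1, 212.2]
tool_rot: [[-0.216, 0.976, -0.002], [0.976, 0.216, 0.002], [0.002, -0.002, -1.0]]
ft_force: [1.0, -0.7, -1.3]
gripper_width: 29.3
```

servo_tool(commands=[[0.02,0.001,0,0,0,4.2,0.02],[0.02,-0.001,0,0,0.1,4.2,0.02],[0.02,-0.002,0,0,0,4.2,0.02],[0.02,-0.004,0,0,0,4.2,0.02],[0.02,-0.005,0,0,0,4.2,0.02],[0,0,0.025,0,0,0,0.02],[0,0,0.03,0,0,0,0.02],[0,0,0.025,0,0,0,0.02],[0,0,0,0,0,0,0.02],[0,0,0,0,0,0,0.02]])

```text
time_s: 14.13
position: [528.9, 120.9, 132.1]
tool_rot: [[0.145, 0.989, -0.005], [0.989, -0.145, 0.003], [0.003, -0.005, -1.0]]
ft_force: [0.2, 0.6, -0.1]
gripper_width: 29.3
```

```bash
python3 -c "
from ch import *
d,s=look('w9'); print(s['tool_rot'].round(3),wc(s['position']))
"
```

```text
t 14.13 pos [528.9 120.9 132.1] xang 81.67 zz -1.0 w 29.3 F [ 0.2  0.6 -0.1] q [  4.  20. -12.  59.   0.  12.]
[[ 0.145  0.989 -0.005]
 [ 0.989 -0.145  0.003]
 [ 0.003 -0.005 -1.   ]] [  0.3814899    1.74791545 132.06503773]
```

View pics/w9.png

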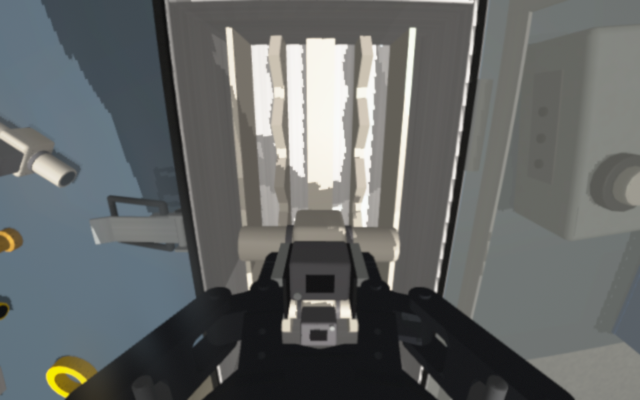

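Well aligned over the middle notch, tube at rows 226-262. Lower: y +2 mm, down about 66 mm.

servo_tool(commands=[[0,0.002,0.02,0,0,0,0.02],[0,0,0.02,0,0,0,0.02],[0,0,0.01,0,0,0,0.02],[0,0,0.005,0,0,0,0.02],[0,0,0.003,0,0,0,0.02],[0,0,0.003,0,0,0,0.02],[0,0,0.002,0,0,0,0.02],[0,0,0.002,0,0,0,0.02],[0,0,0,0,0,0,0.02],[0,0,0,0,0,0,0.02]])

```text
time_s: 15.02
position: [531.3, 120.8, 66.8]
tool_rot: [[0.145, 0.989, -0.003], [0.989, -0.145, 0.004], [0.003, -0.004, -1.0]]
ft_force: [-1.4, -0.9, -0.6]
gripper_width: 29.4
```

servo_tool(commands=[[0,0,0.001,0,0,0,0.02],[0,-0.001,0.001,0,0,0,0.02],[0,0,0,0,0,0,0.02],[0,0,0,0,0,0,0.035],[0,0,0,0,0,0,0.045],[0,0,0,0,0,0,0.045],[0,0,-0.015,0,0,0,0.045],[0,0,-0.03,0,0,0,0.045],[0,0,-0.035,0,0,0,0.045],[0,0,-0.035,0,0,0,0.045]])

```text
time_s: 15.85
position: [529.8, 120.5, 180.6]
tool_rot: [[0.145, 0.989, -0.005], [0.989, -0.145, 0.003], [0.003, -0.005, -1.0]]
ft_force: [1.0, 0.6, -0.9]
gripper_width: 45.0
```

```bash
python3 -c "
from ch import *
d,s=look('w10'); print(s['tool_rot'].round(3),wc(s['position']))
plan([((480,-60,190),60,8,0.06),((441,-155.2,160),46.7,4,0.06)])
"
```

```text
t 15.85 pos [529.8 120.5 180.6] xang 81.67 zz -1.0 w 45.0 F [ 1.   0.6 -0.9] q [ 4. 18. -6. 66.  0. 12.]
[[ 0.145  0.989 -0.005]
 [ 0.989 -0.145  0.003]
 [ 0.003 -0.005 -1.   ]] [  0.20245051   0.78315317 180.61118091]
CALL [[-0.0233, -0.0032, -0.0005, 0.01, -0.04, 2.71, 0.06], [-0.0234, -0.0021, -0.0004, 0.01, -0.04, 2.71, 0.06], [-0.0235, -0.001, -0.0004, 0.02, -0.03, 2.71, 0.06], [-0.0235, 0.0001, -0.0004, 0.01, -0.04, 2.71, 0.06], [-0.0235, 0.0013, -0.0004, 0.02, -0.03, 2.71, 0.06], [-0.0234, 0.0024, -0.0004, 0.01, -0.04, 2.71, 0.06], [-0.0233, 0.0035, -0.0004, 0.02, -0.03, 2.71, 0.06], [-0.023, 0.0045, -0.0003, 0.01, -0.04, 2.7, 0.06], [-0.0255, 0.0035, 0.0075, 0.0, 0.0, 3.33, 0.06], [-0.0252, 0.0049, 0.0075, 0.0, 0.0, 3.32, 0.06]]
CALL [[-0.0249, 0.0064, 0.0075, 0.0, 0.0, 3.33, 0.06], [-0.0246, 0.0078, 0.0075, 0.0, 0.0, 3.32, 0.06], [0.0, 0.0, 0.0, 0.0, 0.0, 0.0, 0.06], [0.0, 0.0, 0.0, 0.0, 0.0, 0.0, 0.06], [0.0, 0.0, 0.0, 0.0, 0.0, 0.0, 0.06], [0.0, 0.0, 0.0, 0.0, 0.0, 0.0, 0.06], [0.0, 0.0, 0.0, 0.0, 0.0, 0.0, 0.06], [0.0, 0.0, 0.0, 0.0, 0.0, 0.0, 0.06], [0.0, 0.0, 0.0, 0.0, 0.0, 0.0, 0.06], [0.0, 0.0, 0.0, 0.0, 0.0, 0.0, 0.06]]
end [ 441.  -155.2  160. ]
```

View pics/w10.png

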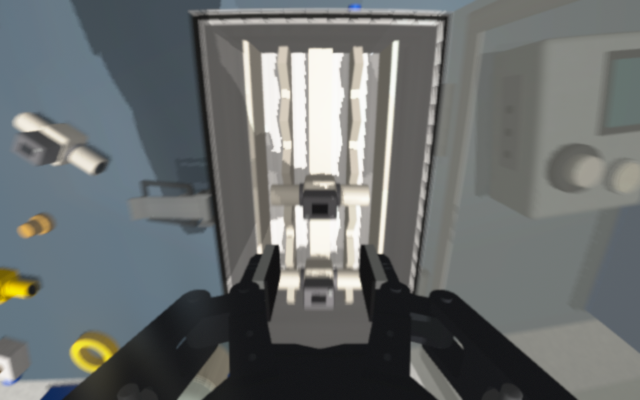

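servo_tool(commands=[[-0.023,-0.003,-0.002,0,0,2.7,0.06],[-0.023,-0.002,-0.002,0,0,2.7,0.06],[-0.023,-0.001,0,0,0,2.7,0.06],[-0.023,0,0,0,0,2.7,0.06],[-0.023,0.001,0,0,-0.1,2.7,0.06],[-0.023,0.002,0,0,-0.1,2.7,0.06],[-0.023,0.003,0,0,-0.1,2.7,0.06],[-0.023,0.005,0,0,0,2.7,0.06],[-0.026,0.004,0.007,0,0,3.3,0.06],[-0.025,0.005,0.007,0,0,3.3,0.06]])

```text
time_s: 16.73
position: [459.3, -106.5, 169.4]
tool_rot: [[0.597, 0.802, -0.005], [0.802, -0.597, -0.002], [-0.004, -0.003, -1.0]]
ft_force: [0.5, -0.8, -0.3]
gripper_width: 60.2
```

servo_tool(commands=[[-0.025,0.006,0.007,0,0,3.3,0.06],[-0.026,0.008,0.007,0,0,3.3,0.06],[0,0,0,0,0,0,0.06],[0,0,0,0,0,0,0.06],[0,0,0,0,0,0,0.06],[0,0,0,0,0,0,0.06],[0,0,0,0,0,0,0.06],[0,0,0,0,0,0,0.06],[0,0,0,0,0,0,0.06],[0,0,0,0,0,0,0.06]])

```text
time_s: 17.57
position: [439.2, -153.9, 155.8]
tool_rot: [[0.683, 0.73, -0.005], [0.73, -0.683, -0.001], [-0.005, -0.003, -1.0]]
ft_force: [0.3, -0.0, -0.1]
gripper_width: 59.9
```

```bash
python3 -c "
from ch import *
d,s=look('w11'); print(s['tool_rot'].round(3))
sens(d,s,(441,-155))
print(s['tool_rot'].T@(np.array([441,-155.2,31])-s['position']))
"
```

```text
t 17.57 pos [ 439.2 -153.9  155.8] xang 46.91 zz -1.0 w 59.9 F [ 0.3 -0.  -0.1] q [-29.  12. -20.  59.  -0.  14.]
[[ 0.683  0.73  -0.005]
 [ 0.73  -0.683 -0.001]
 [-0.005 -0.003 -1.   ]]
sensor top z 58.7 ctr 458.7 -181.3 size 29.9 22.1 | tube ctr [ 456.2 -178. ] size [95.1 28.4] ang 50.6 n 728 1475
[  0.8442791    2.62886715 124.74485132]
```

View pics/w11.png

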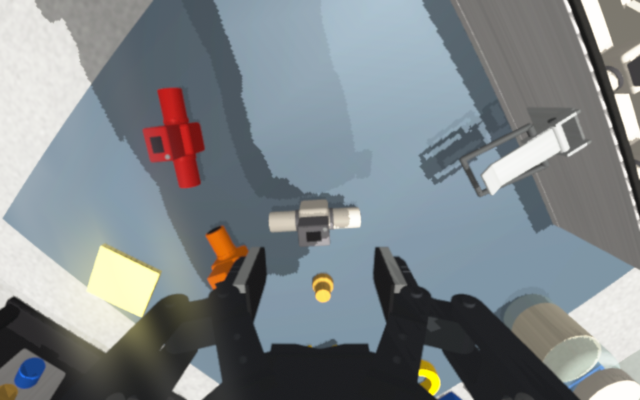

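```bash
python3 -c "
from ch import *
s=monitor.observe()
print(s['tool_rot'].T@(np.array([459.2,-182,31])-s['position']))
C=np.load('pics/w11.npz')['C']; print(C[288,322],C[310,322], C[250,225])
"
```

```text
[ -6.19821098  34.20019248 124.69406014]
[ 522.6618   -229.5706     28.386074] [ 561.7238    -265.79858      1.1142584] [ 415.96655  -275.0909     26.523874]
```

```bash
python3 -c "
from h import *
C=np.load('pics/w11.npz')['C']
im=cv2.imread('pics/w11.png');h=cv2.cvtColor(im,cv2.COLOR_BGR2HSV)
m=(h[...,0]>5)&(h[...,0]<18)&(h[...,1]>180)&(C[...,2]>5)&(C[...,2]<65);m[:,300:]=0
Q=C[m];print(len(Q)); i=Q[:,1].argmax();print(Q[i],Q.mean(0),Q[Q[:,0].argmax()])
"
```

```text
1137
[ 397.01413  -261.32495    19.858156] [ 417.18115  -276.98438    32.607285] [ 437.531    -270.88147    14.258158]
```

Orange part ends at least 45 mm from the left finger; descend with 2 moves.

servo_tool(commands=[[-0.003,0.017,0.015,0,0,-1.5,0.06],[-0.003,0.017,0.02,0,0,-1.5,0.06],[0,0,0.025,0,0,0,0.06],[0,0,0.025,0,0,0,0.06],[0,0,0.015,0,0,0,0.06],[0,0,0.01,0,0,0,0.06],[0,0,0,0,0,0,0.06],[0,0,0,0,0,0,0.06],[0,0,0,0,0,0,0.06],[0,0,0,0,0,0,0.06]])

```text
time_s: 18.45
position: [460.0, -181.9, 46.5]
tool_rot: [[0.644, 0.765, -0.004], [0.765, -0.644, -0.002], [-0.004, -0.002, -1.0]]
ft_force: [-0.2, 0.3, -0.5]
gripper_width: 59.8
```

```bash
python3 -c "
from ch import *
d,s=look('w12')
sens(d,s,(459,-182))
"
```

```text
t 18.45 pos [ 460.  -181.9   46.5] xang 49.87 zz -1.0 w 59.8 F [-0.2  0.3 -0.5] q [-31.  20. -27.  43.  -0.   9.]
sensor top z 58.8 ctr 459.1 -181.2 size 86.0 22.8 | tube ctr [ 455.9 -178.6] size [96.5 28.4] ang 51.2 n 2768 4012
```

View pics/w12.png

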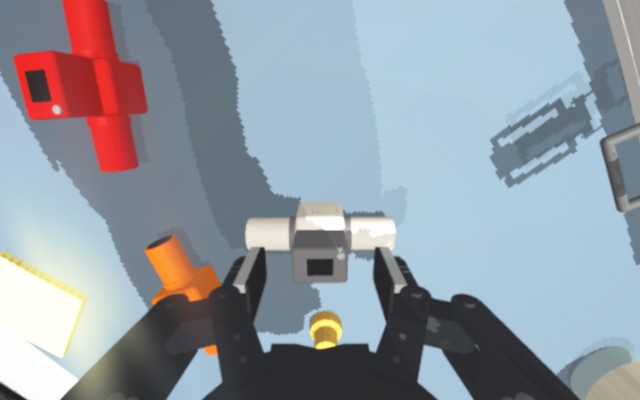

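Housing centred between the pads (320, 262). Down 15 and grip.

servo_tool(commands=[[0,0,0.008,0,0,0,0.06],[0,0,0.006,0,0,0,0.06],[0,0,0,0,0,0,0.02],[0,0,0,0,0,0,0.02],[0,0,0,0,0,0,0.02],[0,0,0,0,0,0,0.02],[0,0,0,0,0,0,0.02],[0,0,0,0,0,0,0.02],[0,0,-0.01,0,0,0,0.02],[0,0,-0.03,0,0,0,0.02]])

```text
time_s: 19.33
position: [457.9, -180.6, 69.4]
tool_rot: [[0.645, 0.764, -0.01], [0.764, -0.645, 0.002], [-0.005, -0.009, -1.0]]
ft_force: [-0.1, -0.3, -1.0]
gripper_width: 29.1
```

```bash
python3 -c "
from ch import *
plan([((459,-180,215),49.87,5,0.02),(cw(0,96,215),YAW,13,.02)])
"
```

```text
CALL [[0.0001, -0.0002, -0.0291, -0.1, 0.06, 0.0, 0.02], [0.0001, -0.0001, -0.0291, -0.1, 0.06, 0.0, 0.02], [0.0001, 0.0, -0.0291, -0.1, 0.06, 0.0, 0.02], [0.0002, 0.0, -0.0291, -0.1, 0.06, 0.0, 0.02], [0.0002, 0.0, -0.0292, -0.1, 0.07, -0.01, 0.02], [0.0173, -0.0169, 0.0, 0.0, 0.0, -2.44, 0.02], [0.018, -0.0162, 0.0, 0.0, 0.0, -2.44, 0.02], [0.0187, -0.0154, 0.0, 0.0, 0.0, -2.45, 0.02], [0.0193, -0.0146, 0.0, 0.0, 0.0, -2.44, 0.02], [0.02, -0.0138, 0.0, 0.0, 0.0, -2.45, 0.02]]
CALL [[0.0205, -0.0129, 0.0, 0.0, 0.0, -2.44, 0.02], [0.0211, -0.012, 0.0, 0.0, 0.0, -2.45, 0.02], [0.0215, -0.0111, 0.0, 0.0, 0.0, -2.44, 0.02], [0.022, -0.0102, 0.0, 0.0, 0.0, -2.45, 0.02], [0.0224, -0.0092, 0.0, 0.0, 0.0, -2.44, 0.02], [0.0228, -0.0083, 0.0, 0.0, 0.0, -2.45, 0.02], [0.0231, -0.0073, 0.0, 0.0, 0.0, -2.44, 0.02], [0.0234, -0.0063, 0.0, 0.0, 0.0, -2.45, 0.02], [0.0, 0.0, 0.0, 0.0, 0.0, 0.0, 0.02], [0.0, 0.0, 0.0, 0.0, 0.0, 0.0, 0.02]]
end [435.6 134.1 215. ]
```

servo_tool(commands=[[0,0,-0.029,-0.1,0.1,0,0.02],[0,0,-0.029,-0.1,0.1,0,0.02],[0,0,-0.029,-0.1,0.1,0,0.02],[0,0,-0.029,0,0,0,0.02],[0,0,-0.029,0,0,0,0.02],[0.017,-0.017,0,0,0,-2.4,0.02],[0.018,-0.016,0,0,0,-2.4,0.02],[0.019,-0.015,0,0,0,-2.5,0.02],[0.019,-0.015,0,0,0,-2.5,0.02],[0.02,-0.014,0,0,0,-2.4,0.02]])

```text
time_s: 20.17
position: [450.2, -59.8, 216.6]
tool_rot: [[0.467, 0.884, 0.002], [0.884, -0.467, -0.001], [0.0, 0.002, -1.0]]
ft_force: [0.6, 0.3, -0.7]
gripper_width: 29.8
```

servo_tool(commands=[[0.02,-0.013,0,0,0,-2.4,0.02],[0.021,-0.012,0,0,0,-2.5,0.02],[0.021,-0.011,0,0,0,-2.4,0.02],[0.022,-0.01,0,0,0,-2.5,0.02],[0.022,-0.009,0,0,0,-2.4,0.02],[0.023,-0.008,0,0,0,-2.5,0.02],[0.023,-0.007,0,0,0,-2.4,0.02],[0.023,-0.006,0.02,0,0,-2.5,0.02],[0,0,0.03,0,0,0,0.02],[0,0,0,0,0,0,0.02]])

```text
time_s: 21.0
position: [434.6, 131.2, 162.8]
tool_rot: [[0.143, 0.99, -0.003], [0.99, -0.143, -0.001], [-0.002, -0.003, -1.0]]
ft_force: [-0.7, 0.8, -1.5]
gripper_width: 29.4
```

```bash
python3 -c "
from ch import *
d,s=look('w13'); print(s['tool_rot'].round(3),wc(s['position']))
d=cams.snapshot('side');cv2.imwrite('pics/side13.png',d['color'])
"
```

```text
t 21.0 pos [434.6 131.2 162.8] xang 81.79 zz -1.0 w 29.4 F [-0.7  0.8 -1.5] q [  7.  10. -20.  60.  -0.  15.]
[[ 0.143  0.99  -0.003]
 [ 0.99  -0.143 -0.001]
 [-0.002 -0.003 -1.   ]] [ -3.1227272   96.54566002 162.80204155]
```

View pics/w13.png

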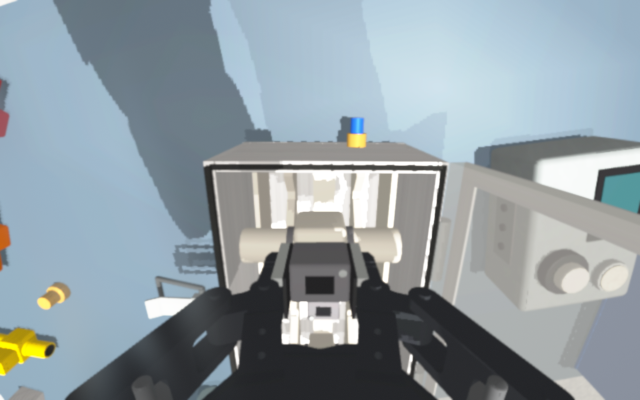

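View pics/side13.png

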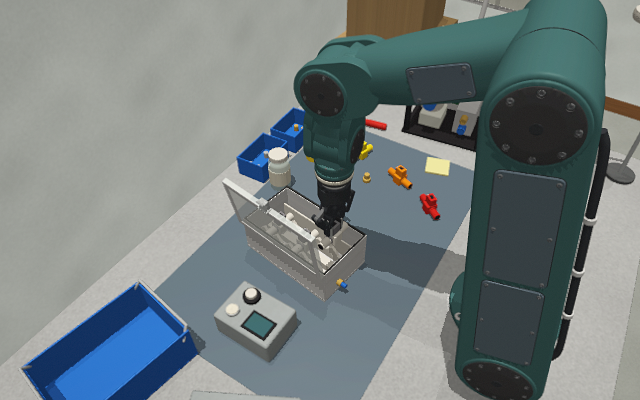

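servo_tool(commands=[[0.003,0,0.02,0,0,0,0.02],[0,0,0.025,0,0,0,0.02],[0,0,0.025,0,0,0,0.02],[0,0,0.01,0,0,0,0.02],[0,0,0.006,0,0,0,0.02],[0,0,0.004,0,0,0,0.02],[0,0,0.003,0,0,0,0.02],[0,0,0.002,0,0,0,0.02],[0,0,0,0,0,0,0.02],[0,0,0,0,0,0,0.02]])

```text
time_s: 21.93
position: [437.9, 133.3, 71.9]
tool_rot: [[0.145, 0.989, 0.003], [0.989, -0.145, -0.001], [-0.0, 0.003, -1.0]]
ft_force: [0.0, 0.5, -1.6]
gripper_width: 29.4
```

servo_tool(commands=[[0,-0.002,0.001,0,0,0,0.02],[0,0,0.002,0,0,0,0.02],[0,0,0.001,0,0,0,0.02],[0,0,0.001,0,0,0,0.02],[0,0,0,0,0,0,0.02],[0,0,0,0,0,0,0.02],[0,0,0,0,0,0,0.02],[0,0,0,0,0,0,0.02],[0,0,0,0,0,0,0.02],[0,0,0,0,0,0,0.02]])

```text
time_s: 22.77
position: [435.6, 133.6, 66.4]
tool_rot: [[0.145, 0.989, 0.002], [0.989, -0.145, -0.001], [-0.0, 0.002, -1.0]]
ft_force: [-0.4, -0.1, -1.3]
gripper_width: 29.1
```

servo_tool(commands=[[0,0,0.001,0,0,0,0.02],[0,0,0.001,0,0,0,0.02],[0,0,0,0,0,0,0.02],[0,0,0,0,0,0,0.035],[0,0,0,0,0,0,0.045],[0,0,0,0,0,0,0.045],[0,0,-0.015,0,0,0,0.045],[0,0,-0.03,0,0,0,0.045],[0,0,-0.035,0,0,0,0.045],[0,0,-0.035,0,0,0,0.045]])

```text
time_s: 23.6
position: [434.7, 133.6, 180.5]
tool_rot: [[0.145, 0.989, 0.001], [0.989, -0.145, -0.001], [-0.001, 0.001, -1.0]]
ft_force: [1.6, 0.1, -0.5]
gripper_width: 45.2
```

servo_tool(commands=[[-0.01,-0.01,-0.03,0,0,0,0.045],[-0.02,-0.01,-0.03,0,0,0,0.045],[-0.03,0,-0.03,0,0,0,0.045],[-0.03,0,-0.02,0,0,0,0.045],[-0.03,0,0,0,0,0,0.045],[-0.03,0,0,0,0,0,0.045],[0,0,0,0,0,0,0.045],[0,0,0,0,0,0,0.045],[0,0,0,0,0,0,0.02],[0,0,0,0,0,0,0.02]])

```text
time_s: 24.43
position: [393.7, -10.5, 288.7]
tool_rot: [[0.144, 0.99, 0.002], [0.99, -0.144, -0.0], [-0.0, 0.002, -1.0]]
ft_force: [-0.2, -0.0, -1.3]
gripper_width: 21.6
```

```bash
python3 -c "
from ch import *
d,s=look('w14'); print(s['tool_rot'].round(3),wc(s['position']))
C=cloud(d,s)
for cy in(-96,0,96):
    p=cw(0,cy,92)
    m=(np.hypot(C[...,0]-p[0],C[...,1]-p[1])<24)&(C[...,2]>82)&(C[...,2]<100); Q=C[m]
    if len(Q)>20: print(cy,len(Q),wc(np.median(Q,0)),np.percentile(Q[:,2],[10,50,90]))
for n in('scene','side'):
    d=cams.snapshot(n);cv2.imwrite(f'pics/{n}14.png',d['color']); np.save(f'pics/{n}14.npy',cloud(d).astype(np.float32))
"
```

```text
t 24.43 pos [393.7 -10.5 288.7] xang 81.72 zz -1.0 w 21.6 F [-0.2 -0.  -1.3] q [-13.   1. -11.  78.  -0.  -5.]
[[ 0.144  0.99   0.002]
 [ 0.99  -0.144 -0.   ]
 [-0.     0.002 -1.   ]] [-149.19933781  116.40300637  288.68189063]
0 404 [-1.34827185  3.78028556 91.96068506] [85.57491797 91.96068506 93.30324704]
96 452 [-2.97257997 98.17631174 92.50915638] [87.26006598 92.50915638 93.662291  ]
```

View pics/w14.png

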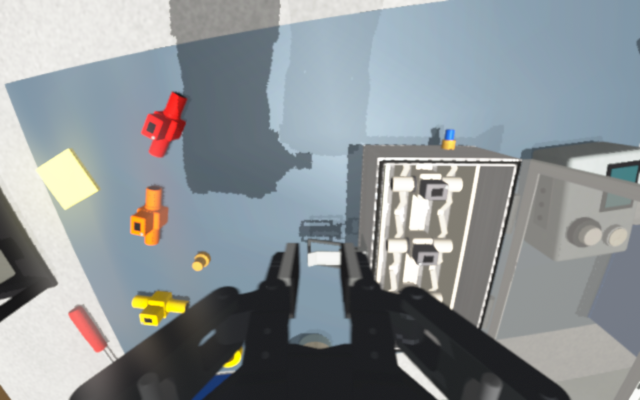

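View pics/side14.png

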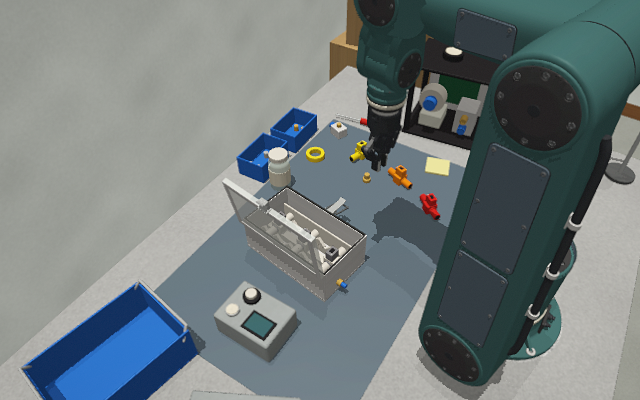

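View pics/scene14.png

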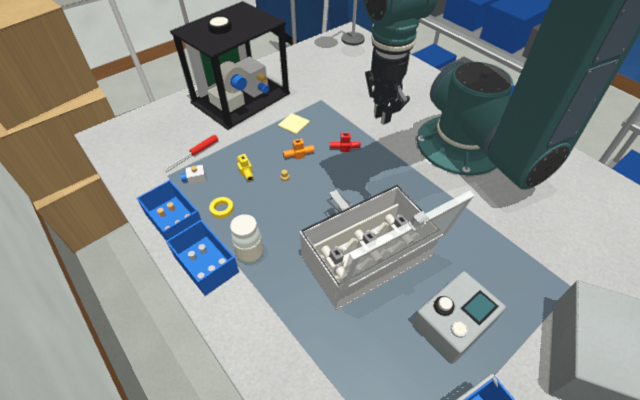

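Run:
```python
from ch import *
for n in('scene','side'):
    C=np.load(f'pics/{n}14.npy').reshape(-1,3)
    W=np.c_[C[:,:2]@v-T0,S0-C[:,:2]@u,C[:,2]]
    k=(W[:,2]>130)&(W[:,2]<330)&(abs(W[:,1])<160)&(W[:,0]>40)&(W[:,0]<200)
    Q=W[k]; print(n,len(Q),Q.min(0).round(0),Q.max(0).round(0))
    for z0 in range(130,300,20):
        q=Q[(Q[:,2]>=z0)&(Q[:,2]<z0+20)]; 
        if len(q): print(z0,len(q),np.percentile(q[:,0],[5,50,95]).round(1), np.percentile(q[:,1],[2,98]).round(0))
    # latch
    k=(W[:,2]>30)&(W[:,2]<180)&(abs(W[:,1])<40)&(W[:,0]>-190)&(W[:,0]<-88); Q=W[k]
    print('latch',len(Q),Q.min(0).round(0),Q.max(0).round(0))
    for x0 in range(-190,-88,8):
        q=Q[(Q[:,0]>=x0)&(Q[:,0]<x0+8)]
        if len(q): print(x0,len(q),np.percentile(q[:,2],[5,50,95]).round(0),np.percentile(q[:,1],[2,98]).round(0))
```

```text
scene 3731 [  90. -144.  130.] [138. 148. 310.]
130 293 [100.  102.4 104.2] [-144.  138.]
150 320 [103.5 105.6 107.5] [-144.  136.]
170 349 [106.4 108.9 110.9] [-144.  137.]
190 354 [109.9 112.2 114.1] [-144.  137.]
210 387 [113.4 115.5 117.5] [-144.  136.]
230 413 [116.4 118.7 120.8] [-144.  137.]
250 332 [118.7 121.7 125.3] [-144.  139.]
270 1143 [114.5 122.8 127.9] [-142.  139.]
290 140 [119.7 126.4 136.9] [-11.  10.]
latch 237 [-165.  -20.   68.] [-96.  21. 101.]
-166 38 [69. 92. 95.] [-19.  20.]
-158 30 [74. 89. 93.] [-19.  14.]
-150 21 [77. 90. 92.] [-19.  16.]
-142 30 [79. 89. 92.] [-19.  21.]
-134 25 [82. 90. 92.] [-18.  18.]
-126 30 [83. 88. 91.] [-20.  18.]
-118 36 [84. 89. 92.] [-18.  18.]
-110 21 [90. 91. 97.] [-13.  13.]
-102 6 [ 93.  95. 101.] [-14.  13.]
side 3126 [  92. -147.  130.] [137. 144. 311.]
130 297 [ 99.4 102.  103.8] [-139.  143.]
150 304 [103.  105.2 107.5] [-138.  143.]
170 316 [105.4 108.6 110.5] [-141.  142.]
190 339 [109.  111.8 113.8] [-139.  142.]
210 330 [112.3 115.1 117.2] [-138.  142.]
230 363 [115.5 118.3 120.6] [-138.  142.]
250 322 [118.3 121.5 124.8] [-140.  143.]
270 765 [114.5 122.7 127.8] [-141.  141.]
290 89 [119.6 126.3 136.7] [-12.  11.]
latch 179 [-168.  -20.   67.] [-101.   21.   97.]
-174 1 [68. 68. 68.] [17. 17.]
-166 27 [69. 91. 95.] [-10.  17.]
-158 23 [75. 90. 93.] [-15.  17.]
-150 21 [74. 88. 91.] [-17.  19.]
-142 18 [78. 88. 93.] [-20.  18.]
-134 21 [80. 89. 92.] [-18.  17.]
-126 26 [82. 88. 93.] [-19.  20.]
-118 27 [82. 88. 91.] [-20.  17.]
-110 12 [87. 91. 92.] [-9. 12.]
-102 3 [94. 96. 97.] [-13.  10.]
```

servo_tool(commands=[[0,0,-0.03,0,0,0,0],[0,0,-0.035,0,0,0,0],[0.02,0.005,0,0,0,0,0],[0.035,0.006,0,0,0,0,0],[0.035,0.007,0,0,0,0,0],[0.035,0.007,0,0,0,0,0],[0.035,0.007,0,0,0,0,0],[0.035,0.007,0,0,0,0,0],[0.035,0.007,0,0,0,0,0],[0.035,0.006,0,0,0,0,0]])

```text
time_s: 25.42
position: [483.4, 246.2, 353.6]
tool_rot: [[0.144, 0.99, 0.002], [0.99, -0.144, -0.001], [-0.0, 0.002, -1.0]]
ft_force: [1.0, -0.1, 0.7]
gripper_width: 0.1
```

servo_tool(commands=[[0.03,0.004,0,0,0,0,0],[0.02,0,0,0,0,0,0],[0,0,0,0,0,0,0],[0,0,0,0,0,0,0],[0,0,0,0,0,0,0],[0,0,0,0,0,0,0],[0,0,0,0,0,0,0],[0,0,0,0,0,0,0],[0,0,0,0,0,0,0],[0,0,0,0,0,0,0]])

```text
time_s: 26.25
position: [494.7, 292.0, 354.0]
tool_rot: [[0.145, 0.989, 0.002], [0.989, -0.145, -0.001], [-0.0, 0.002, -1.0]]
ft_force: [0.1, -0.6, -0.3]
gripper_width: -0.2
```

```bash
python3 -c "
from ch import *
d,s=look('w15'); print(s['tool_rot'].round(3),wc(s['position']))
d=cams.snapshot('side');cv2.imwrite('pics/side15.png',d['color'])
"
```

```text
t 26.25 pos [494.7 292.  354. ] xang 81.64 zz -1.0 w -0.2 F [ 0.1 -0.6 -0.3] q [22. 20. 24. 94. -0. 31.]
[[ 0.145  0.989  0.002]
 [ 0.989 -0.145 -0.001]
 [-0.     0.002 -1.   ]] [164.77158066  60.48244224 354.00701897]
```

View pics/w15.png

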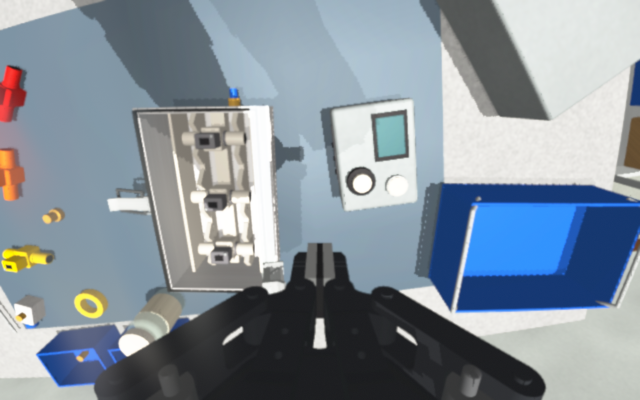

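View pics/side15.png

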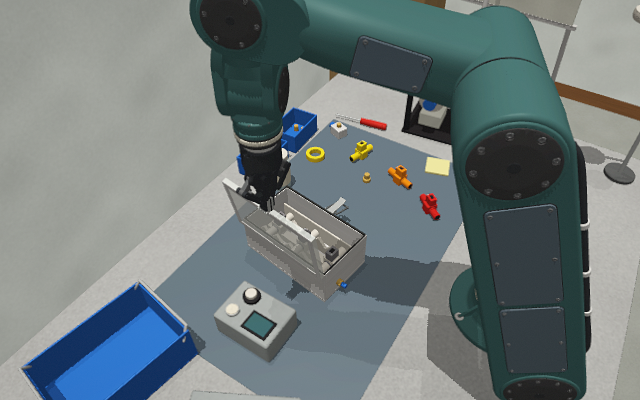

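```bash
python3 -c "
import numpy as np
rho=140
px,pz=None,None
for f in [1.57,1.4,1.25,1.1,.95,.8,.65,.5,.35,.2,.1,.0]:
    x=85-rho*np.cos(f)+12*np.sin(f)+14.5; z=115+rho*np.sin(f)+12*np.cos(f)
    print(f,round(x,1),round(z,1), None if px is None else (round(x-px,1),round(-(z-pz),1))); px,pz=x,z
"
```

```text
1.57 111.4 255.0 None
1.4 87.5 255.0 (np.float64(-23.9), np.float64(0.0))
1.25 66.7 251.6 (np.float64(-20.8), np.float64(3.4))
1.1 46.7 245.2 (np.float64(-20.1), np.float64(6.4))
0.95 27.8 235.9 (np.float64(-18.9), np.float64(9.4))
0.8 10.6 223.8 (np.float64(-17.3), np.float64(12.1))
0.65 -4.7 209.3 (np.float64(-15.3), np.float64(14.5))
0.5 -17.6 192.7 (np.float64(-12.9), np.float64(16.6))
0.35 -27.9 174.3 (np.float64(-10.3), np.float64(18.4))
0.2 -35.3 154.6 (np.float64(-7.4), np.float64(19.7))
0.1 -38.6 140.9 (np.float64(-3.3), np.float64(13.7))
0.0 -40.5 127.0 (np.float64(-1.9), np.float64(13.9))
```

servo_tool(commands=[[0,0,0.03,0,0,0,0],[0,0,0.035,0,0,0,0],[0,0,0.035,0,0,0,0],[0,0,0,0,0,0,0],[-0.01,0,0,0,0,0,0],[-0.01,0,0,0,0,0,0],[-0.01,0,0,0,0,0,0],[-0.01,0,0,0,0,0,0],[-0.01,0,0,0,0,0,0],[-0.005,0,0,0,0,0,0]])

```text
time_s: 27.18
position: [487.7, 236.9, 255.9]
tool_rot: [[0.146, 0.989, 0.005], [0.989, -0.146, 0.001], [0.002, 0.005, -1.0]]
ft_force: [1.2, 4.2, 3.6]
gripper_width: -0.0
```

```bash
python3 -c "
from ch import *
d,s=look('w16'); print(s['tool_rot'].round(3),wc(s['position']))
d=cams.snapshot('side');cv2.imwrite('pics/side16.png',d['color'])
"
```

```text
t 27.18 pos [487.7 236.9 255.9] xang 81.62 zz -1.0 w -0.0 F [1.2 4.2 3.6] q [17. 16.  3. 76. -0. 26.]
[[ 0.146  0.989  0.005]
 [ 0.989 -0.146  0.001]
 [ 0.002  0.005 -1.   ]] [109.19074117  59.37030159 255.94604977]
```

View pics/w16.png

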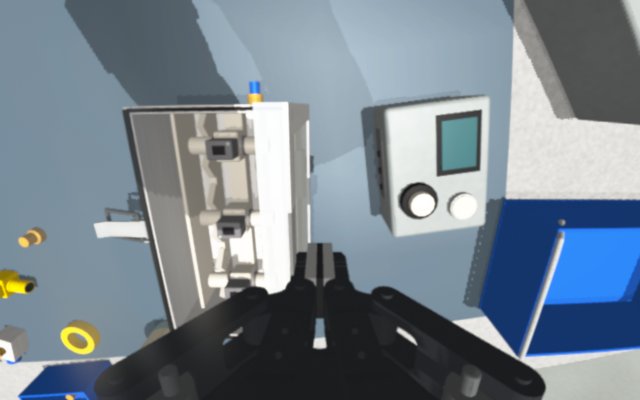

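servo_tool(commands=[[-0.011,0,0,0,0,0,0],[-0.012,0,0,0,0,0,0],[-0.011,0,0.002,0,0,0,0],[-0.01,0,0.002,0,0,0,0],[-0.01,0,0.003,0,0,0,0],[-0.01,0,0.003,0,0,0,0],[-0.01,0,0.005,0,0,0,0],[-0.009,0,0.005,0,0,0,0],[-0.009,0,0.006,0,0,0,0],[-0.009,0,0.006,0,0,0,0]])

```text
time_s: 28.12
position: [472.0, 137.0, 221.2]
tool_rot: [[0.145, 0.989, 0.002], [0.989, -0.145, -0.001], [-0.001, 0.002, -1.0]]
ft_force: [2.1, 1.9, 2.2]
gripper_width: -0.1
```

```bash
python3 -c "
from ch import *
d,s=look('w17'); print(wc(s['position']))
d=cams.snapshot('side');cv2.imwrite('pics/side17.png',d['color'])
"
```

```text
t 28.12 pos [472.  137.  221.2] xang 81.66 zz -1.0 w -0.1 F [2.1 1.9 2.2] q [ 7. 12. -9. 69. -0. 15.]
[  8.05836035  60.34851571 221.21020614]
```

View pics/side17.png

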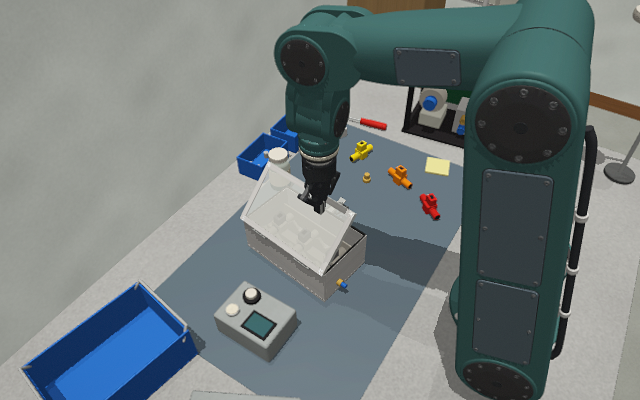

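servo_tool(commands=[[-0.008,0,0.007,0,0,0,0],[-0.008,0,0.007,0,0,0,0],[-0.007,0,0.008,0,0,0,0],[-0.006,0,0.009,0,0,0,0],[-0.005,0,0.009,0,0,0,0],[-0.005,0,0.01,0,0,0,0],[-0.004,0,0.01,0,0,0,0],[-0.003,0,0.01,0,0,0,0],[-0.002,0,0.008,0,0,0,0],[0,0,0.006,0,0,0,0]])

```text
time_s: 29.05
position: [465.2, 89.8, 136.8]
tool_rot: [[0.145, 0.989, 0.001], [0.989, -0.145, -0.001], [-0.001, 0.001, -1.0]]
ft_force: [0.7, -0.7, 2.0]
gripper_width: -0.5
```

```bash
python3 -c "
from ch import *
d,s=look('w18'); print(wc(s['position']))
d=cams.snapshot('side');cv2.imwrite('pics/side18.png',d['color'])
"
```

```text
t 29.05 pos [465.2  89.8 136.8] xang 81.64 zz -1.0 w -0.5 F [ 0.7 -0.7  2. ] q [  1.  13. -21.  56.  -0.   9.]
[-39.63503544  60.31587443 136.77211092]
```

View pics/side18.png

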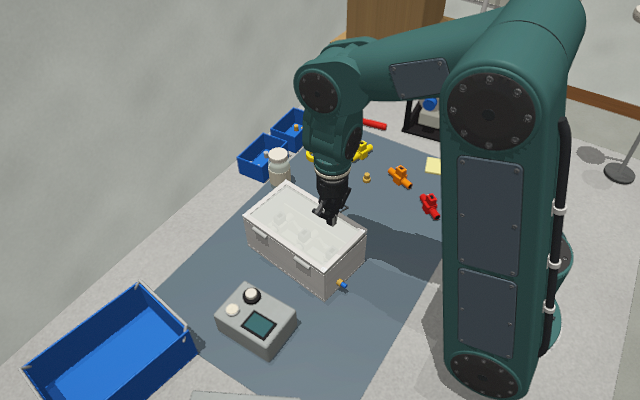

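View pics/w18.png

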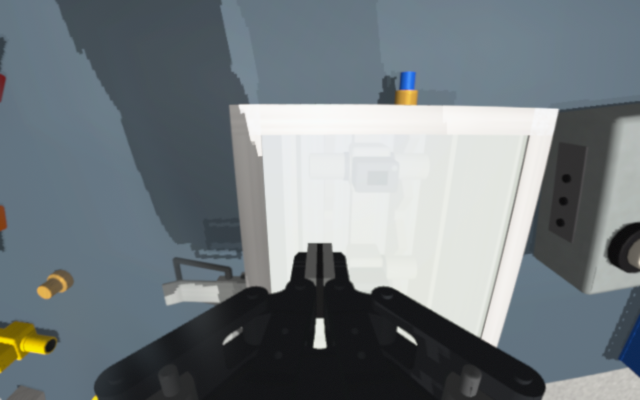

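servo_tool(commands=[[-0.001,0,0.003,0,0,0,0],[0,0,0.003,0,0,0,0],[0,0,0.002,0,0,0,0],[0,0,0.001,0,0,0,0],[0,0,0.001,0,0,0,0],[0,0,0.001,0,0,0,0],[0,0,0.001,0,0,0,0],[0,0,0,0,0,0,0],[0,0,0,0,0,0,0],[0,0,0,0,0,0,0]])

```text
time_s: 29.98
position: [465.6, 89.1, 126.9]
tool_rot: [[0.145, 0.989, 0.003], [0.989, -0.145, -0.002], [-0.001, 0.003, -1.0]]
ft_force: [-6.4, -4.3, 17.8]
gripper_width: -0.1
```

servo_tool(commands=[[0,0,0.001,0,0,0,0],[0,0,0,0,0,0,0],[0,0,0,0,0,0,0],[0,0,0,0,0,0,0],[0,0,-0.01,0,0,0,0],[0,0,-0.03,0,0,0,0],[0,0,-0.035,0,0,0,0],[0,0,-0.035,0,0,0,0],[0,0,0,0,0,0,0],[0,0,0,0,0,0,0]])

```text
time_s: 30.82
position: [466.1, 89.6, 236.4]
tool_rot: [[0.145, 0.989, 0.005], [0.989, -0.145, -0.0], [0.0, 0.005, -1.0]]
ft_force: [-0.4, 0.7, -2.0]
gripper_width: 0.3
```

```bash
python3 -c "
from ch import *
plan([(cw(-165,0,235),171.65,14,.06),(cw(-165,0,190),171.65,4,.06)])
"
```

```text
CALL [[-0.009, 0.0042, 0.0001, 0.02, 0.02, -6.43, 0.06], [-0.0094, 0.0032, 0.0001, 0.02, 0.02, -6.43, 0.06], [-0.0097, 0.0021, 0.0001, 0.02, 0.02, -6.43, 0.06], [-0.0098, 0.001, 0.0001, 0.02, 0.02, -6.43, 0.06], [-0.0099, -0.0001, 0.0001, 0.02, 0.01, -6.43, 0.06], [-0.0098, -0.0012, 0.0001, 0.02, 0.02, -6.42, 0.06], [-0.0096, -0.0023, 0.0001, 0.02, 0.01, -6.43, 0.06], [-0.0093, -0.0033, 0.0001, 0.02, 0.02, -6.42, 0.06], [-0.0089, -0.0043, 0.0001, 0.02, 0.01, -6.43, 0.06], [-0.0084, -0.0053, 0.0001, 0.02, 0.02, -6.42, 0.06]]
CALL [[-0.0077, -0.0062, 0.0001, 0.02, 0.01, -6.43, 0.06], [-0.007, -0.0071, 0.0001, 0.02, 0.02, -6.42, 0.06], [-0.0062, -0.0078, 0.0001, 0.02, 0.01, -6.43, 0.06], [-0.0052, -0.0084, 0.0001, 0.01, 0.01, -6.42, 0.06], [0.0, 0.0, 0.0113, 0.0, 0.0, 0.0, 0.06], [0.0, 0.0, 0.0112, 0.0, 0.0, 0.0, 0.06], [0.0, 0.0, 0.0113, 0.0, 0.0, 0.0, 0.06], [0.0, 0.0, 0.0112, 0.0, 0.0, 0.0, 0.06], [0.0, 0.0, 0.0, 0.0, 0.0, 0.0, 0.06], [0.0, 0.0, 0.0, 0.0, 0.0, 0.0, 0.06]]
end [506.6 -43.  190. ]
```

servo_tool(commands=[[-0.009,0.004,0,0,0,-6.4,0.06],[-0.009,0.003,0,0,0,-6.4,0.06],[-0.01,0.002,0,0,0,-6.4,0.06],[-0.01,0.001,0,0,0,-6.5,0.06],[-0.01,0,0,0,0,-6.4,0.06],[-0.01,-0.001,0,0.1,0.1,-6.4,0.06],[-0.01,-0.002,0,0.1,0.1,-6.4,0.06],[-0.009,-0.003,0,0,0,-6.5,0.06],[-0.009,-0.004,0,0,0,-6.4,0.06],[-0.008,-0.005,0,0,0,-6.4,0.06]])

```text
time_s: 31.65
position: [494.3, -5.0, 233.7]
tool_rot: [[-0.831, 0.556, -0.005], [0.556, 0.831, 0.001], [0.004, -0.002, -1.0]]
ft_force: [0.6, -0.3, 0.1]
gripper_width: 60.0
```

servo_tool(commands=[[-0.008,-0.006,0,0,0,-6.4,0.06],[-0.007,-0.007,0,0,0,-6.5,0.06],[-0.006,-0.008,0,0,0,-6.4,0.06],[-0.005,-0.008,0,0,0,-6.4,0.06],[0,0,0.01,0,0,0,0.06],[0,0,0.01,0,0,0,0.06],[0,0,0.01,0,0,0,0.06],[0,0,0.01,0,0,0,0.06],[0,0,0,0,0,0,0.06],[0,0,0,0,0,0,0.06]])

```text
time_s: 32.48
position: [505.5, -41.9, 194.0]
tool_rot: [[-0.989, 0.147, -0.005], [0.147, 0.989, 0.001], [0.005, 0.0, -1.0]]
ft_force: [2.1, -0.4, 0.2]
gripper_width: 60.3
```

```bash
python3 -c "
from ch import *
d,s=look('w20'); print(s['tool_rot'].round(3),wc(s['position']))
for n in('scene','side'):
    d=cams.snapshot(n);cv2.imwrite(f'pics/{n}20.png',d['color']); np.save(f'pics/{n}20.npy',cloud(d).astype(np.float32))
"
```

```text
t 32.48 pos [505.5 -41.9 194. ] xang 171.57 zz -1.0 w 60.3 F [ 2.1 -0.4  0.2] q [-14.  14. -10.  66.  -0. -96.]
[[-0.989  0.147 -0.005]
 [ 0.147  0.989  0.001]
 [ 0.005  0.    -1.   ]] [-164.07100232    1.2432329   193.98629839]
```

View pics/w20.png

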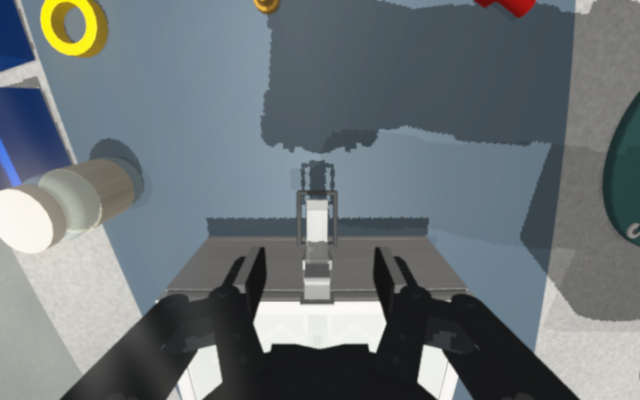

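Run:
```python
from ch import *
C=np.load('pics/w20.npz')['C']
im=cv2.imread('pics/w20.png'); cv2.imwrite('pics/w20z.png',cv2.resize(im[180:320,250:390],None,fx=4,fy=4,interpolation=cv2.INTER_CUBIC))
for uv in [(318,192),(318,191),(318,193),(300,192),(336,192),(300,215),(336,215),(318,200),(318,230),(318,262),(318,268),(318,285),(318,300),(260,295),(380,295),(280,330),(350,330)]:
    print(uv,wc(C[uv[1],uv[0]]).round(1))
for n in('scene','side'):
    Q=np.load(f'pics/{n}20.npy').reshape(-1,3); W=np.c_[Q[:,:2]@v-T0,S0-Q[:,:2]@u,Q[:,2]]
    for x0 in(-75,-40,0,40,75):
        k=(abs(W[:,0]-x0)<6)&(abs(W[:,1])<135)&(abs(W[:,2]-127)<12); print(n,x0,k.sum(),np.median(W[k,2]).round(2) if k.sum() else '')
```

```text
(318, 192) [-165.8    1.3   73. ]
(318, 191) [-166.6    1.3   72.4]
(318, 193) [-164.6    1.3   72.5]
(300, 192) [-166.   -16.3   73.4]
(336, 192) [-165.3   19.    71.5]
(300, 215) [-143.9  -16.5   78.6]
(336, 215) [-143.7   19.    78.5]
(318, 200) [-164.7    1.2   94.3]
(318, 230) [-132.5    1.1   89.3]
(318, 262) [-100.     1.    93.7]
(318, 268) [-85.1   1.   80.8]
(318, 285) [-97.5   1.  128. ]
(318, 300) [-86.3   0.9 134.1]
(260, 295) [-155.5  -28.3  218.2]
(380, 295) [-158.3   31.4  222.4]
(280, 330) [-50.8 -34.3 131.5]
(350, 330) [-49.9  30.4 131.1]
scene -75 473 132.54
scene -40 465 130.47
scene 0 504 129.66
scene 40 529 128.89
scene 75 541 129.16
side -75 356 132.26
side -40 351 130.15
side 0 364 129.23
side 40 387 128.41
side 75 366 129.03
```

View pics/w20z.png

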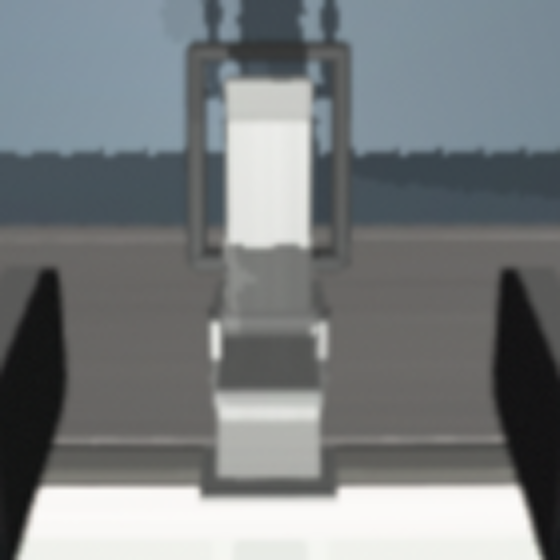

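Run:
```python
from ch import *
C=np.load('pics/w20.npz')['C']
for r in range(186,200): print(r,wc(C[r,318]).round(1),end=' ')
print()
for r in range(250,306): print(r,wc(C[r,318]).round(1),wc(C[r,312]).round(1))
```

```text
186 [-152.2    1.4    2.7] 187 [-150.7    1.4    1.7] 188 [-149.6    1.4    2.4] 189 [-148.5    1.3    3.3] 190 [-166.9    1.3   69.8] 191 [-166.6    1.3   72.4] 192 [-165.8    1.3   73. ] 193 [-164.6    1.3   72.5] 194 [-163.1    1.3   71. ] 195 [-162.1    1.3   71. ] 196 [-139.2    1.3    2.4] 197 [-137.7    1.3    1.7] 198 [-136.6    1.3    2.4] 199 [-165.8    1.3   94.8] 
250 [-112.2    1.1   91.6] [-111.4   -4.8   90.2]
251 [-109.8    1.1   89.2] [-110.3   -4.8   90.2]
252 [-109.6    1.1   90.9] [-109.8   -4.8   91.2]
253 [-108.9    1.1   91.7] [-108.1   -4.9   90.3]
254 [-107.     1.1   90.3] [-106.9   -4.9   90.1]
255 [-105.8    1.    90.1] [-105.8   -4.9   90. ]
256 [-105.1    1.    90.9] [-104.9   -4.9   90.4]
257 [-103.9    1.    90.8] [-103.5   -4.9   90. ]
258 [-102.5    1.    90.3] [-103.5   -4.9   92. ]
259 [-102.3    1.    91.9] [-102.2   -4.9   91.6]
260 [-101.7    1.    92.8] [-100.8   -4.9   91.2]
261 [-100.6    1.    92.9] [-100.4   -4.9   92.4]
262 [-100.     1.    93.7] [-99.7  -4.9  93.2]
263 [-98.1   1.   92.5] [-97.7  -5.   91.7]
264 [-85.3   1.   73.2] [-85.2
[... 1198 characters left out ...]
94.5   0.9 131. ] [-94.8  -4.3 131.5]
291 [-93.5   0.9 131.1] [-94.   -4.3 131.7]
292 [-92.9   0.9 131.7] [-92.9  -4.3 131.6]
293 [-92.6   0.9 132.7] [-92.7  -4.3 132.7]
294 [-91.9   0.9 133.2] [-91.6  -4.3 132.8]
295 [-90.7   0.9 132.9] [-91.4  -4.3 133.8]
296 [-90.5   0.9 134.1] [-90.4  -4.3 133.9]
297 [-89.9   0.9 134.6] [-89.9  -4.3 134.6]
298 [-90.3   0.9 136.4] [-245.8    1.1  337.3]
299 [-85.9   0.9 132.2] [-85.6  -4.4 131.7]
300 [-86.3   0.9 134.1] [-85.8  -4.3 133.4]
301 [-86.6   0.9 135.7] [-86.6  -4.3 135.7]
302 [-85.7   0.9 135.9] [-85.8  -4.3 136. ]
303 [-86.2   0.9 137.9] [-86.3  -4.2 137.9]
304 [-85.6   0.9 138.4] [-84.6  -4.3 137.1]
305 [-85.    0.9 139. ] [-83.9  -4.3 137.6]
```

servo_tool(commands=[[0,-0.001,0.02,0,0,0,0.06],[0,0,0.03,0,0,0,0.06],[0,0,0.03,0,0,0,0.06],[0,0,0.03,0,0,0,0.06],[0,0,0.015,0,0,0,0.06],[0,0,0.01,0,0,0,0.06],[0,0,0,0,0,0,0.06],[0,0,0,0,0,0,0.06],[0,0,0,0,0,0,0.06],[0,0,0,0,0,0,0.06]])

```text
time_s: 33.47
position: [506.3, -43.2, 60.9]
tool_rot: [[-0.989, 0.147, -0.001], [0.147, 0.989, 0.0], [0.001, 0.0, -1.0]]
ft_force: [0.2, 0.1, -0.3]
gripper_width: 59.8
```

```bash
python3 -c "
from ch import *
d,s=look('w21'); print(s['tool_rot'].round(3),wc(s['position']))
d=cams.snapshot('side');cv2.imwrite('pics/side21.png',d['color'])
"
```

```text
t 33.47 pos [506.3 -43.2  60.9] xang 171.57 zz -1.0 w 59.8 F [ 0.2  0.1 -0.3] q [-14.  20. -24.  46.  -0. -96.]
[[-0.989  0.147 -0.001]
 [ 0.147  0.989  0.   ]
 [ 0.001  0.    -1.   ]] [-165.23070874    0.27599437   60.88963799]
```

View pics/w21.png

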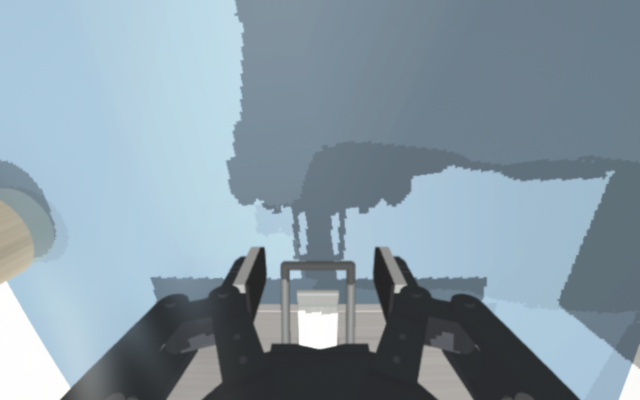

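servo_tool(commands=[[0.001,0,0.001,0,0,0,0.045],[0,0,0,0,0,0,0.03],[0,0,0,0,0,0,0.03],[0,0,0,0,0,0,0.03],[0,0,0,0,0,0,0.03],[0,0,0,0,0,0,0.03],[0,0,0,0,0,0,0.03],[0,0,0,0,0,0,0.03],[0,0,0,0,0,0,0.03],[0,0,0,0,0,0,0.03]], squeeze=25)

```text
time_s: 34.4
position: [506.1, -43.4, 59.5]
tool_rot: [[-0.989, 0.147, 0.0], [0.147, 0.989, -0.0], [-0.0, -0.0, -1.0]]
ft_force: [5.5, -2.2, -0.2]
gripper_width: 39.3
```

```bash
python3 -c "
from ch import *
d,s=look('w22'); p=wc(s['position']); print(p)
import numpy as np
# bar path around H
H=np.array([-115.8,84.0]); b0=np.array([-165.3,70.5])
print(np.hypot(*(b0-H)))
a=np.radians(np.arange(-15.3,80,10.)); 
pp=b0
for t in a:
    b=H+52*np.array([-np.cos(t),np.sin(t)]); print(round(np.degrees(t)),b.round(1),(b-pp).round(1)); pp=b
"
```

```text
t 34.4 pos [506.1 -43.4  59.5] xang 171.57 zz -1.0 w 39.3 F [ 5.5 -2.2 -0.2] q [-14.  20. -24.  46.  -0. -96.]
[-165.4642402     0.44333516   59.48293911]
51.307894129461225
-15 [-166.    70.3] [-0.7 -0.2]
-5 [-167.6   79.2] [-1.6  8.9]
5 [-167.6   88.3] [-0.   9.1]
15 [-166.1   97.2] [1.5 8.9]
25 [-163.   105.7] [3.1 8.5]
35 [-158.6  113.6] [4.5 7.9]
45 [-152.8  120.6] [5.8 7. ]
55 [-145.8  126.4] [6.9 5.9]
65 [-138.  131.] [7.8 4.6]
75 [-129.5  134.2] [8.5 3.1]
```

View pics/w22.png

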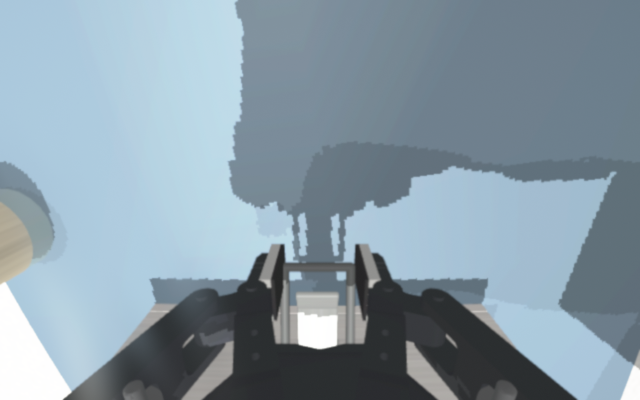

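Run:
```python
from ch import *
C=np.load('pics/w22.npz')['C']
for c in (318,326):
  print(c)
  for r in list(range(256,346,2)): print(r,wc(C[r,c]).round(1),end='; ')
im=cv2.imread('pics/w22.png'); cv2.imwrite('pics/w22z.png',cv2.resize(im[230:360,240:400],None,fx=4,fy=4,interpolation=cv2.INTER_CUBIC))
```

```text
318
256 [-132.7   -0.     2.2]; 258 [-130.8   -0.     2.1]; 260 [-129.4   -0.     2.8]; 262 [-1.275e+02 -1.000e-01  2.700e+00]; 264 [-166.8    0.3   70.6]; 266 [-165.8    0.3   70.9]; 268 [-165.     0.3   71.6]; 270 [-163.9    0.3   71.9]; 272 [-1.181e+02 -1.000e-01  2.700e+00]; 274 [-1.162e+02 -1.000e-01  2.800e+00]; 276 [-1.139e+02 -1.000e-01  2.100e+00]; 278 [-1.121e+02 -1.000e-01  2.300e+00]; 280 [-1.096e+02 -1.000e-01  1.600e+00]; 282 [-1.081e+02 -1.000e-01  2.200e+00]; 284 [-1.056e+02 -1.000e-01  1.500e+00]; 286 [-1.035e+02 -1.000e-01  1.400e+00]; 288 [-101.6   -0.2    1.5]; 290 [-99.6  -0.2   1.4]; 292 [-165.7    0.4   93.3]; 294 [-165.3    0.4   94.1]; 296 [-164.1    0.4   94.1]; 298 [-163.4    0.4   94.6]; 300 [-161.2    0.4   93.2]; 302 [-159.7    0.4   92.8]; 304 [-158.1    0.4   92.2]; 306 [-155.9    0.3   91. ]; 308 [-152.7    0.3   88.5]; 310 [-152.     0.3   89.1]; 312 [-150.9    0.3   89.3]; 314 [-150.     0.3   89.6]; 316 [-148.     0.3   88.8]; 318 [-147.2    0.3   89.2]; 320 [-146.     0.3   89.3]; 322 [-145.1    0.3   89.8]; 324 [-143.5    0.3   89.3]; 326 [-142.5
[... 832 characters left out ...]
 296 [-165.5    4.    95.9]; 298 [-163.2    4.1   94.4]; 300 [-161.3    4.1   93.3]; 302 [-159.2    4.2   92.2]; 304 [-158.1    4.2   92.2]; 306 [-155.7    4.2   90.7]; 308 [-153.5    4.3   89.5]; 310 [-151.6    4.3   88.7]; 312 [-151.3    4.3   89.8]; 314 [-149.5    4.3   89. ]; 316 [-148.7    4.3   89.5]; 318 [-147.7    4.3   89.9]; 320 [-146.6    4.3   90. ]; 322 [-144.9    4.3   89.5]; 324 [-143.     4.3   88.8]; 326 [-142.3    4.3   89.5]; 328 [-140.8    4.3   89.2]; 330 [-139.7    4.3   89.5]; 332 [-139.5    4.3   90.6]; 334 [-137.6    4.3   89.9]; 336 [-136.1    4.4   89.8]; 338 [-134.3    4.4   89.3]; 340 [-134.1    4.4   90.4]; 342 [-132.7    4.4   90.4]; 344 [-130.9    4.4   89.9];
```

View pics/w22z.png

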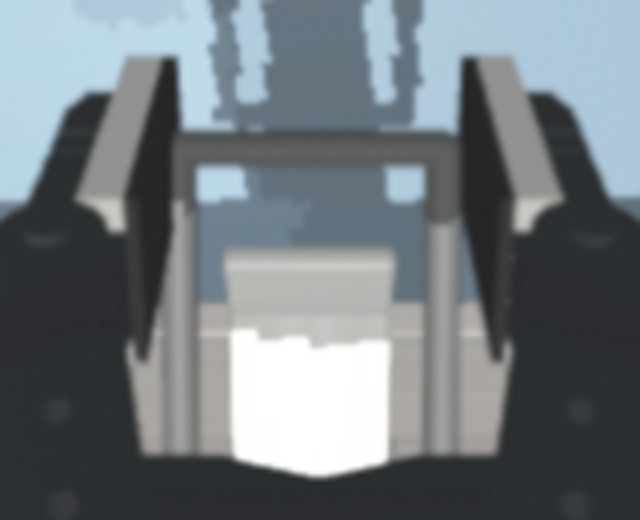

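servo_tool(commands=[[0,-0.001,-0.005,0,0,0,0.03],[0,-0.001,-0.005,0,0,0,0.03],[0,0,-0.004,0,0,0,0.03],[0,0,-0.005,0,0,0,0.03],[0,0.001,-0.005,0,0,0,0.03],[0,0.001,-0.004,0,0,0,0.03],[0,0.001,-0.004,0,0,0,0.03],[0,0.002,-0.004,0,0,0,0.03],[0,0,0,0,0,0,0.03],[0,0,0,0,0,0,0.03]])

```text
time_s: 35.28
position: [506.7, -40.5, 95.6]
tool_rot: [[-0.989, 0.147, 0.0], [0.147, 0.989, -0.001], [-0.0, -0.001, -1.0]]
ft_force: [6.1, -3.3, -1.6]
gripper_width: 39.2
```

Run:
```python
from ch import *
d,s=look('w23'); print(wc(s['position']))
im=cv2.imread('pics/w23.png'); cv2.imwrite('pics/w23z.png',cv2.resize(im[200:360,220:420],None,fx=4,fy=4,interpolation=cv2.INTER_CUBIC))
C=cloud(d,s)
for r in range(244,340,4): print(r,wc(C[r,318]).round(1),end='; ')
```

```text
t 35.28 pos [506.7 -40.5  95.6] xang 171.57 zz -1.0 w 39.2 F [ 6.1 -3.3 -1.6] q [-14.  18. -21.  51.  -0. -95.]
[-162.51629095    0.29813989   95.62754201]
244 [-121.    -0.4    0.4]; 248 [-117.    -0.4    0.8]; 252 [-113.2   -0.4    1.6]; 256 [-167.6    0.2  104.8]; 260 [-166.7    0.2  107.4]; 264 [-164.1    0.2  107. ]; 268 [-95.5  -0.5   1.4]; 272 [-91.9  -0.5   2.7]; 276 [-86.6  -0.5   1.6]; 280 [-84.7  -0.5   5.5]; 284 [-84.7  -0.5  12. ]; 288 [-84.6  -0.4  18.1]; 292 [-84.   -0.4  23.3]; 296 [-156.3    0.2  123.9]; 300 [-154.4    0.2  124.4]; 304 [-1.415e+02  1.000e-01  1.114e+02]; 308 [-1.367e+02  1.000e-01  1.088e+02]; 312 [-1.324e+02  1.000e-01  1.070e+02]; 316 [-127.8    0.   105.1]; 320 [-122.9    0.   102.8]; 324 [-116.8   -0.    99.5]; 328 [-1.103e+02 -1.000e-01  9.590e+01]; 332 [-1.035e+02 -1.000e-01  9.220e+01]; 336 [-1.005e+02 -1.000e-01  9.270e+01];
```

View pics/w23z.png

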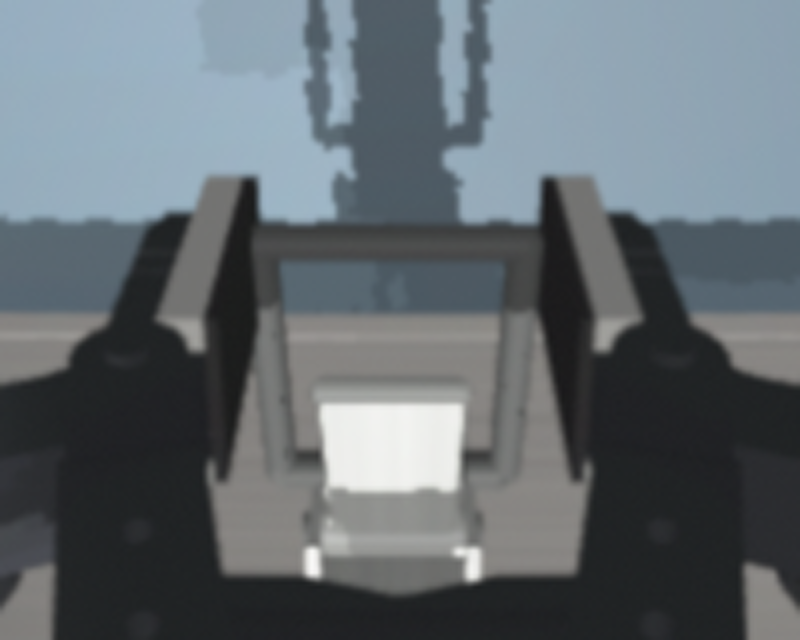

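servo_tool(commands=[[0,0.003,-0.006,0,0,0,0.03],[0,0.004,-0.006,0,0,0,0.03],[0,0.004,-0.006,0,0,0,0.03],[0,0.005,-0.005,0,0,0,0.03],[0,0,0,0,0,0,0.03],[0,0,0,0,0,0,0.03],[0,0,0,0,0,0,0.03],[0,0,0,0,0,0,0.03],[0,0,0,0,0,0,0.03],[0,0,0,0,0,0,0.03]])

```text
time_s: 36.17
position: [509.1, -24.7, 118.6]
tool_rot: [[-0.989, 0.147, 0.0], [0.147, 0.989, -0.001], [-0.0, -0.001, -1.0]]
ft_force: [6.6, -3.2, 0.5]
gripper_width: 39.3
```

Run:
```python
from ch import *
d,s=look('w24'); print(wc(s['position']))
im=cv2.imread('pics/w24.png'); cv2.imwrite('pics/w24z.png',cv2.resize(im[200:360,220:420],None,fx=4,fy=4,interpolation=cv2.INTER_CUBIC))
C=cloud(d,s)
for r in range(244,340,4): print(r,wc(C[r,318]).round(1),end='; ')
d=cams.snapshot('scene');cv2.imwrite('pics/scene24.png',cv2.resize(d['color'][150:290,260:440],None,fx=4,fy=4))
```

```text
t 36.17 pos [509.1 -24.7 118.6] xang 171.56 zz -1.0 w 39.3 F [ 6.6 -3.2  0.5] q [-12.  17. -18.  55.  -0. -93.]
[-146.53778833    0.21809956  118.57464274]
244 [-93.3  -0.6   0.7]; 248 [-88.5  -0.6   0.4]; 252 [-1.551e+02  1.000e-01  1.296e+02]; 256 [-1.537e+02  1.000e-01  1.313e+02]; 260 [-84.5  -0.6  17.7]; 264 [-83.9  -0.5  24.2]; 268 [-83.4  -0.5  30.5]; 272 [-1.424e+02  1.000e-01  1.288e+02]; 276 [-1.447e+02  1.000e-01  1.362e+02]; 280 [-1.423e+02  1.000e-01  1.363e+02]; 284 [-1.223e+02 -1.000e-01  1.113e+02]; 288 [-1.137e+02 -1.000e-01  1.035e+02]; 292 [-104.2   -0.2   95. ]; 296 [-98.2  -0.2  91.6]; 300 [-86.5  -0.3  81.2]; 304 [-86.5  -0.3  85.9]; 308 [-86.1  -0.3  89.8]; 312 [-85.1  -0.3  92.9]; 316 [-1.090e+02 -1.000e-01  1.247e+02]; 320 [-1.082e+02 -1.000e-01  1.272e+02]; 324 [-109.    -0.   131.4]; 328 [-112.9   -0.   138.8]; 332 [-110.    -0.   138.6]; 336 [-9.640e+01 -1.000e-01  1.277e+02];
```

View pics/w24z.png

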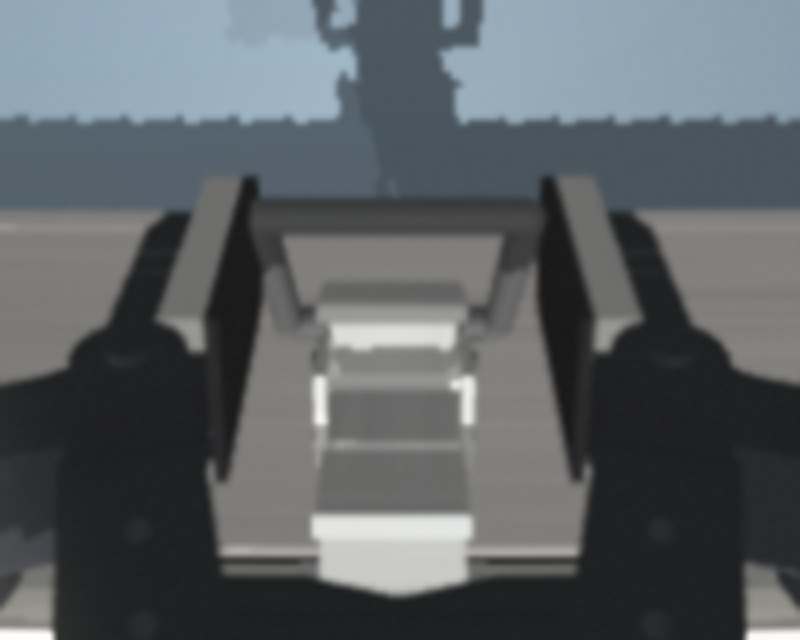

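servo_tool(commands=[[0,0.002,-0.003,0,0,0,0.03],[0,0.003,-0.003,0,0,0,0.03],[0,0.003,-0.002,0,0,0,0.03],[0,0.003,-0.002,0,0,0,0.03],[0,0,0,0,0,0,0.03],[0,0,0,0,0,0,0.03],[0,0,0,0,0,0,0.03],[0,0,0,0,0,0,0.03],[0,0,0,0,0,0,0.03],[0,0,0,0,0,0,0.03]])

```text
time_s: 37.1
position: [510.7, -13.7, 128.5]
tool_rot: [[-0.989, 0.147, 0.0], [0.147, 0.989, -0.0], [-0.0, -0.0, -1.0]]
ft_force: [7.9, -3.1, -1.5]
gripper_width: 39.0
```

```bash
cat > bar.py <<'E'
from ch import *
import sys
n=sys.argv[1]
d,s=look(n); p=wc(s['position']); print(p.round(1), 'Fch', (s['ft_force'][:2]@v).round(1),(-s['ft_force'][:2]@u).round(1),s['ft_force'][2].round(1))
im=d['color']; cv2.imwrite(f'pics/{n}z.png',cv2.resize(im[200:360,220:420],None,fx=4,fy=4,interpolation=cv2.INTER_CUBIC))
C=cloud(d,s)
for r in range(236,345,3): print(r,wc(C[r,318])[[0,2]].round(1),end='; ')
E
python3 bar.py w25
```

```text
t 37.1 pos [510.7 -13.7 128.5] xang 171.56 zz -1.0 w 39.0 F [ 7.9 -3.1 -1.5] q [-11.  17. -17.  56.  -0. -92.]
[-135.4    0.2  128.5] Fch -1.9 -8.2 -1.5
236 [-86.4   0.5]; 239 [-83.8   2.3]; 242 [-84.    9.6]; 245 [-141.3  126.4]; 248 [-144.8  136.6]; 251 [-144.8  139.9]; 254 [-143.2  140.2]; 257 [-142.1  141.3]; 260 [-123.6  112.9]; 263 [-118.6  108.3]; 266 [-113.5  103.8]; 269 [-108.    98.8]; 272 [-102.3   93.8]; 275 [-99.3  93.1]; 278 [-85.5  76.5]; 281 [-85.5  80.6]; 284 [-86.9  86.7]; 287 [-109.2  121.5]; 290 [-109.4  124.9]; 293 [-109.4  127.9]; 296 [-108.2  129.1]; 299 [-108.8  132.8]; 302 [-111.6  139. ]; 305 [-108.8  138.1]; 308 [-97.  126.4]; 311 [-96.7 128.8]; 314 [-95.4 130. ]; 317 [-94.5 131.7]; 320 [-93.5 133.2]; 323 [-91.4 133.3]; 326 [-90.2 134.5]; 329 [-85.9 132.5]; 332 [-86.1 135.2]; 335 [-86.1 137.6]; 338 [-83.4 137.3]; 341 [-76.9 133.2]; 344 [-73.4 132.2];
```

View pics/w25z.png

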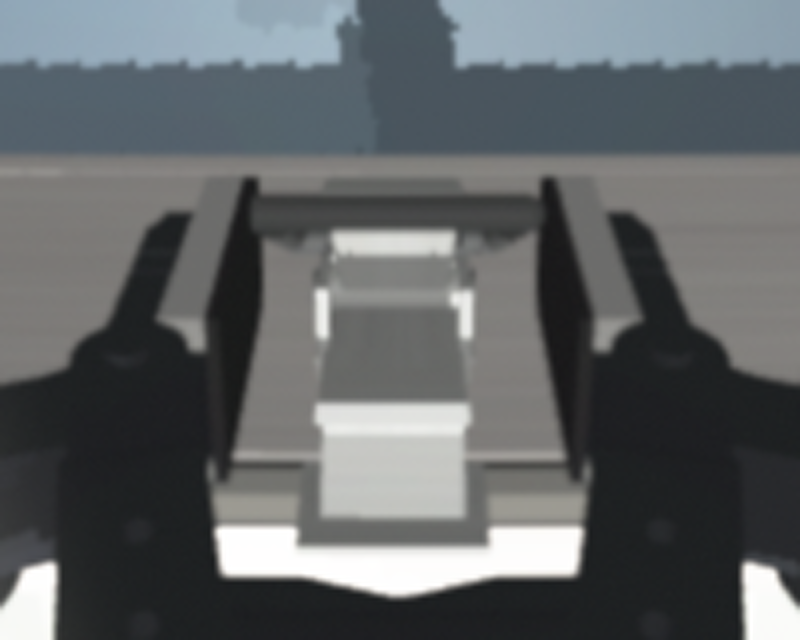

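servo_tool(commands=[[0,0.004,-0.002,0,0,0,0.03],[0,0.004,-0.002,0,0,0,0.03],[0,0.004,-0.001,0,0,0,0.03],[0,0.004,-0.002,0,0,0,0.03],[0,0,0,0,0,0,0.03],[0,0,0,0,0,0,0.03],[0,0,0,0,0,0,0.03],[0,0,0,0,0,0,0.03],[0,0,0,0,0,0,0.03],[0,0,0,0,0,0,0.03]])

```text
time_s: 37.98
position: [512.9, 2.2, 135.4]
tool_rot: [[-0.989, 0.147, -0.0], [0.147, 0.989, -0.0], [-0.0, -0.0, -1.0]]
ft_force: [7.3, -1.9, -2.1]
gripper_width: 39.0
```

```bash
python3 bar.py w26
```

```text
t 37.98 pos [512.9   2.2 135.4] xang 171.56 zz -1.0 w 39.0 F [ 7.3 -1.9 -2.1] q [ -9.  17. -16.  57.  -0. -90.]
[-119.4    0.3  135.4] Fch -0.8 -7.5 -2.1
236 [-118.9  108.2]; 239 [-114.7  104.2]; 242 [-110.7  100.9]; 245 [-106.4   97.2]; 248 [-130.1  145.9]; 251 [-129.1  147.4]; 254 [-127.2  147.1]; 257 [-86.   78.7]; 260 [-109.2  122.7]; 263 [-108.9  125.8]; 266 [-108.7  128.9]; 269 [-108.8  132.4]; 272 [-110.9  139. ]; 275 [-109.4  139.7]; 278 [-98.9 127.1]; 281 [-97.2 127.9]; 284 [-95.5 128.6]; 287 [-94.4 130.3]; 290 [-92.8 131.1]; 293 [-92. 133.]; 296 [-90.5 133.9]; 299 [-89.2 135.2]; 302 [-85.8 133.6]; 305 [-86.2 136.9]; 308 [-84.5 137.6]; 311 [-78.6 133.3]; 314 [-75.9 133. ]; 317 [-72.9 132.2]; 320 [-70.6 132.3]; 323 [-66.5 130.6]; 326 [-63.6 130.1]; 329 [-62.5 131.6]; 332 [-58.8 130.4]; 335 [-56.8 131. ]; 338 [-54.6 131.4]; 341 [-52.1 131.5]; 344 [-49.3 131.4];
```

View pics/w26z.png

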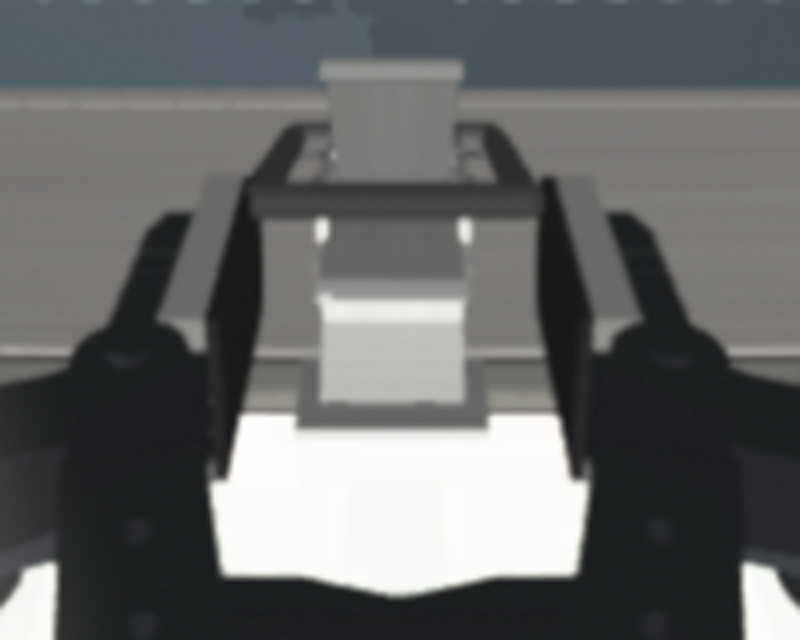

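servo_tool(commands=[[0,0,0,0,0,0,0.05],[0,0,0,0,0,0,0.055],[0,0,0,0,0,0,0.055],[0.001,-0.004,0,0,0,0,0.055],[0,-0.004,0,0,0,0,0.055],[0,-0.003,0,0,0,0,0.055],[0,0,0,0,0,0,0.055],[0,0,0,0,0,0,0.055],[0,0,0,0,0,0,0.055],[0,0,0,0,0,0,0.055]])

```text
time_s: 38.87
position: [509.0, -8.2, 134.9]
tool_rot: [[-0.989, 0.147, -0.003], [0.147, 0.989, 0.001], [0.003, 0.0, -1.0]]
ft_force: [-0.1, 0.5, -0.3]
gripper_width: 55.0
```

```bash
python3 bar.py w27
```

```text
t 38.87 pos [509.   -8.2 134.9] xang 171.57 zz -1.0 w 55.0 F [-0.1  0.5 -0.3] q [-10.  17. -16.  57.   0. -92.]
[-130.2    2.7  134.9] Fch 0.5 0.1 -0.3
236 [-143.8  137. ]; 239 [-135.   122.9]; 242 [-130.8  118.7]; 245 [-127.4  116.3]; 248 [-123.2  112.5]; 251 [-119.   108.9]; 254 [-114.3  104.6]; 257 [-109.2   99.8]; 260 [-104.3   95.6]; 263 [-99.2  91.4]; 266 [-130.1  145.6]; 269 [-129.5  147.6]; 272 [-127.8  147.9]; 275 [-109.1  122.4]; 278 [-108.7  125.2]; 281 [-109.5  129.6]; 284 [-109.  132.]; 287 [-111.5  138.5]; 290 [-109.6  138.8]; 293 [-98.3 126.5]; 296 [-97.2 128.1]; 299 [-95.5 128.9]; 302 [-94.7 130.8]; 305 [-92.4 130.9]; 308 [-92.1 133.3]; 311 [-90.7 134.4]; 314 [-89.1 135.3]; 317 [-85.6 133.9]; 320 [-85.9 136.9]; 323 [-84.8 138.4]; 326 [-77.4 132.9]; 329 [-74.2 132.1]; 332 [-71.7 132.1]; 335 [-68.1 131. ]; 338 [-65.8 131.4]; 341 [-63.4 131.5]; 344 [-59.8 130.6];
```

View pics/w27z.png

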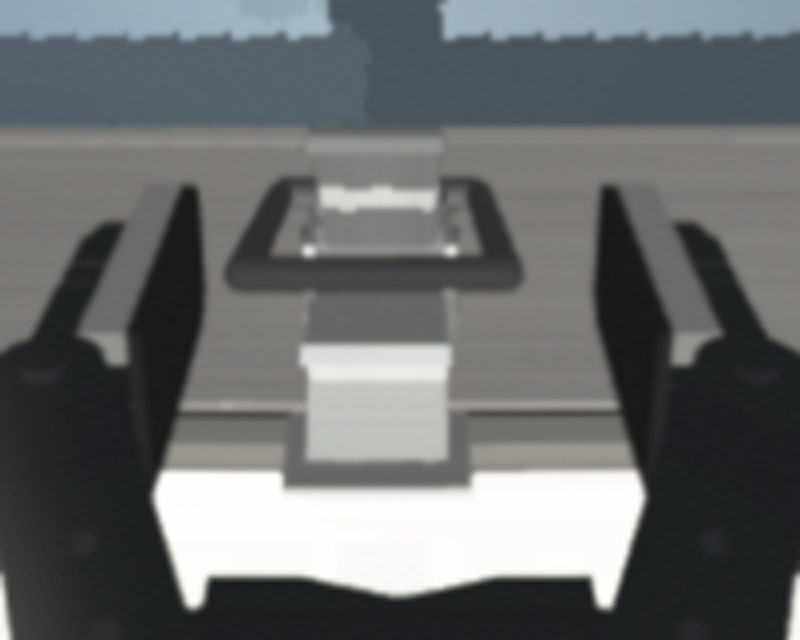

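servo_tool(commands=[[-0.003,0.001,0,0,0,0,0.055],[0,0,0,0,0,0,0.045],[0,0,0,0,0,0,0.03],[0,0,0,0,0,0,0.03],[0,0,0,0,0,0,0.03],[0,0,0,0,0,0,0.03],[0,0,0,0,0,0,0.03],[0,0,0,0,0,0,0.03],[0,0,0,0,0,0,0.03],[0,0,0,0,0,0,0.03]], squeeze=30)

```text
time_s: 39.75
position: [512.3, -7.7, 135.0]
tool_rot: [[-0.989, 0.147, -0.002], [0.147, 0.989, 0.001], [0.002, 0.0, -1.0]]
ft_force: [3.4, -0.6, -1.0]
gripper_width: 38.7
```

```bash
python3 bar.py w28
```

```text
t 39.75 pos [512.3  -7.7 135. ] xang 171.57 zz -1.0 w 38.7 F [ 3.4 -0.6 -1. ] q [-10.  17. -16.  58.   0. -92.]
[-129.2   -0.5  135. ] Fch -0.1 -3.5 -1.0
236 [-134.9  120.6]; 239 [-132.2  119.4]; 242 [-127.8  114.7]; 245 [-124.2  111.9]; 248 [-120.7  109.6]; 251 [-115.9  104.9]; 254 [-110.8  100. ]; 257 [-106.7   97.2]; 260 [-101.6   92.7]; 263 [-130.6  145. ]; 266 [-129.8  146.8]; 269 [-128.7  148. ]; 272 [-85.9  84.6]; 275 [-108.3  122.7]; 278 [-108.4  126.2]; 281 [-108.6  129.7]; 284 [-112.1  137.9]; 287 [-110.7  138.8]; 290 [-100.2  127.3]; 293 [-98.4 128. ]; 296 [-96.  127.8]; 299 [-95.1 129.6]; 302 [-93.8 130.9]; 305 [-92.3 131.9]; 308 [-91.2 133.4]; 311 [-90.3 135.1]; 314 [-85.  131.7]; 317 [-85.7 135.2]; 320 [-85.2 137.3]; 323 [-83.3 137.8]; 326 [-75.2 131.6]; 329 [-73.2 132.1]; 332 [-70.6 132.1]; 335 [-65.9 129.8]; 338 [-64.4 130.9]; 341 [-61.7 130.9]; 344 [-59.4 131.2];
```

View pics/w28z.png

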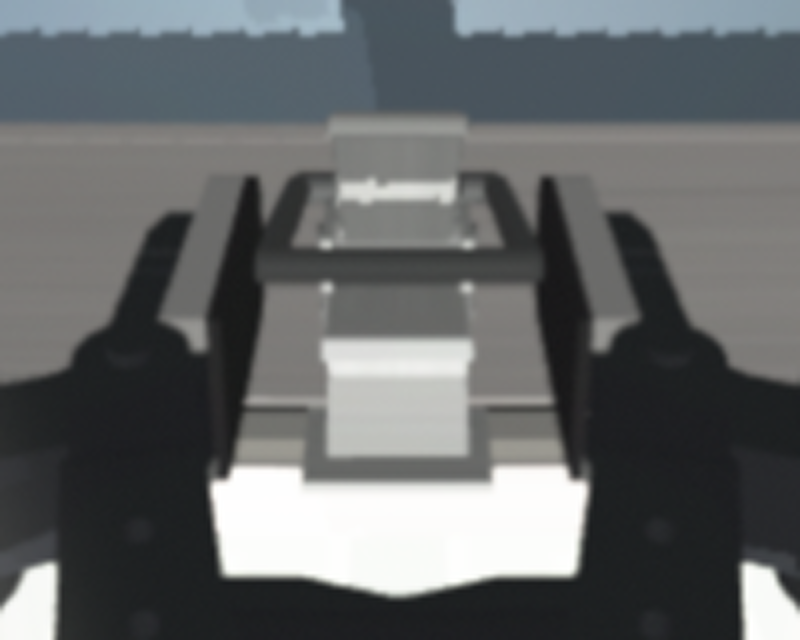

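servo_tool(commands=[[0,0.005,0,0,0,0,0.03],[0,0.005,0,0,0,0,0.03],[0,0.005,0,0,0,0,0.03],[0,0.005,0,0,0,0,0.03],[0,0.005,0.001,0,0,0,0.03],[0,0,0,0,0,0,0.03],[0,0,0,0,0,0,0.03],[0,0,0,0,0,0,0.03],[0,0,0,0,0,0,0.03],[0,0,0,0,0,0,0.03]])

```text
time_s: 40.63
position: [515.8, 16.9, 133.9]
tool_rot: [[-0.989, 0.147, -0.003], [0.147, 0.989, 0.001], [0.003, 0.0, -1.0]]
ft_force: [4.5, -1.3, 0.7]
gripper_width: 39.0
```

```bash
python3 bar.py w29
```

```text
t 40.63 pos [515.8  16.9 133.9] xang 171.56 zz -1.0 w 39.0 F [ 4.5 -1.3  0.7] q [ -7.  17. -15.  58.   0. -89.]
[-104.3   -0.4  133.9] Fch -0.6 -4.7 0.7
236 [-85.9  69.6]; 239 [-109.   121.6]; 242 [-108.2  124. ]; 245 [-108.2  127.9]; 248 [-111.5  137.9]; 251 [-110.3  139. ]; 254 [-106.9  136.3]; 257 [-100.4  128.4]; 260 [-108.5  145.5]; 263 [-107.5  147. ]; 266 [-105.5  146.6]; 269 [-94.1 131.6]; 272 [-92.4 132. ]; 275 [-91.1 133.3]; 278 [-89.2 133.6]; 281 [-85.6 131.4]; 284 [-85.7 134.6]; 287 [-85.6 137.4]; 290 [-84.7 139.1]; 293 [-77.2 131.9]; 296 [-75.5 132.6]; 299 [-73.3 132.6]; 302 [-70.7 132.1]; 305 [-67.4 130.9]; 308 [-65.  130.8]; 311 [-62.7 130.8]; 314 [-60.2 130.6]; 317 [-57.1 129.8]; 320 [-55.8 131.2]; 323 [-52.8 130.5]; 326 [-51.  131.2]; 329 [-48.3 131. ]; 332 [-44.8 130. ]; 335 [-42.8 130.6]; 338 [-39.5 129.8]; 341 [-37.4 130.4]; 344 [-34.9 130.5];
```

View pics/w29z.png

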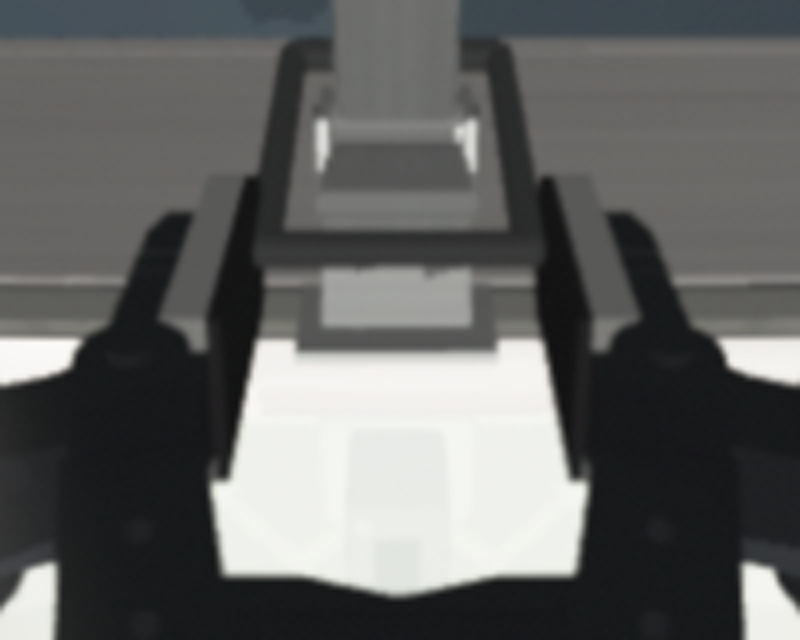

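servo_tool(commands=[[0,0.003,0.001,0,0,0,0.03],[0,0,0.003,0,0,0,0.03],[0,0,0.003,0,0,0,0.03],[0,0,0.003,0,0,0,0.03],[0,0,0.002,0,0,0,0.03],[0,0,0.002,0,0,0,0.03],[0,0,0.001,0,0,0,0.03],[0,0,0,0,0,0,0.03],[0,0,0,0,0,0,0.03],[0,0,0,0,0,0,0.03]])

```text
time_s: 41.52
position: [516.3, 20.4, 118.7]
tool_rot: [[-0.989, 0.146, -0.003], [0.146, 0.989, 0.001], [0.003, 0.001, -1.0]]
ft_force: [5.0, 2.2, 0.2]
gripper_width: 38.8
```

```bash
python3 bar.py w30
```

```text
t 41.52 pos [516.3  20.4 118.7] xang 171.58 zz -1.0 w 38.8 F [5.  2.2 0.2] q [ -7.  18. -17.  55.   0. -88.]
[-100.8   -0.4  118.7] Fch 2.9 -4.6 0.2
236 [-101.2   93.4]; 239 [-99.1  93.5]; 242 [-86.1  72.4]; 245 [-86.  77.]; 248 [-109.5  125.5]; 251 [-108.8  127.5]; 254 [-108.7  130.6]; 257 [-111.3  138.2]; 260 [-109.8  138.5]; 263 [-104.4  132.4]; 266 [-102.4  132. ]; 269 [-96.9 126.4]; 272 [-96.3 128.3]; 275 [-94.2 128.1]; 278 [-93.7 130.2]; 281 [-92.9 131.9]; 284 [-91.3 132.3]; 287 [-89.9 133. ]; 290 [-89.1 134.6]; 293 [-86.7 134. ]; 296 [-86.3 136. ]; 299 [-86.3 138.5]; 302 [-84.  138.1]; 305 [-77.  131.8]; 308 [-76.  133.2]; 311 [-73.3 132.4]; 314 [-70. 131.]; 317 [-68.1 131.2]; 320 [-64.6 129.8]; 323 [-62.7 130.1]; 326 [-60.8 130.5]; 329 [-58.3 130.2]; 332 [-55.4 129.5]; 335 [-54.7 131.2]; 338 [-51.2 130. ]; 341 [-49.3 130.4]; 344 [-47.3 130.8];
```

View pics/w30z.png

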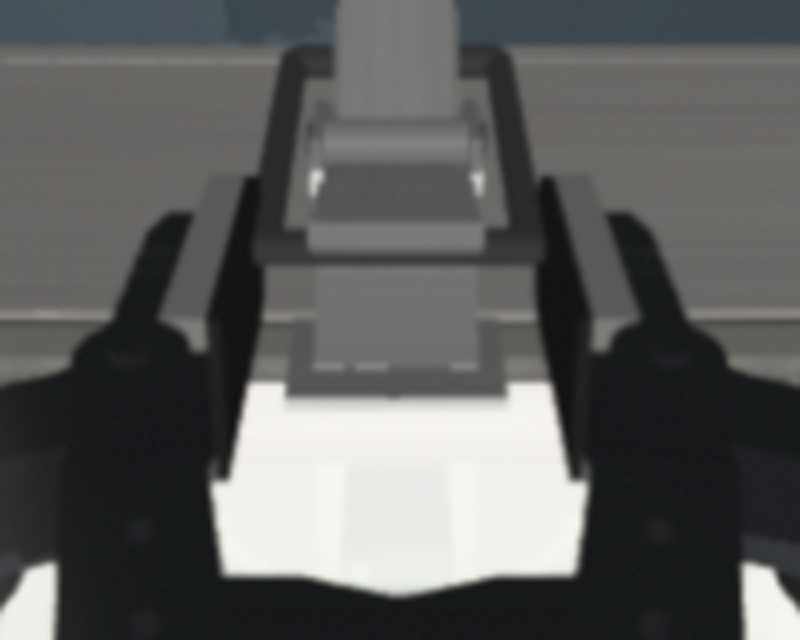

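servo_tool(commands=[[0,0,0,0,0,0,0.045],[0,0,0,0,0,0,0.06],[0,0,0,0,0,0,0.06],[0,0,-0.01,0,0,0,0.06],[0,0,-0.02,0,0,0,0.06],[0,-0.015,-0.025,0,0,0,0.06],[0,-0.03,-0.025,0,0,0,0.06],[0,-0.03,-0.02,0,0,0,0.06],[0,-0.02,0,0,0,0,0.03],[0,0,0,0,0,0,0]])

```text
time_s: 42.4
position: [502.3, -76.9, 219.7]
tool_rot: [[-0.989, 0.149, -0.002], [0.149, 0.989, -0.0], [0.002, -0.001, -1.0]]
ft_force: [-0.5, -0.1, -0.9]
gripper_width: 36.9
```

Run:
```python
from ch import *
d,s=look('w31'); print(wc(s['position']).round(1))
im=d['color']; C=cloud(d,s)
for r in range(170,330,4): print(r,wc(C[r,318])[[0,2]].round(1),end='; ')
d=cams.snapshot('scene'); im=d['color']; cv2.imwrite('pics/scene31.png',cv2.resize(im[150:290,280:460],None,fx=4,fy=4,interpolation=cv2.INTER_CUBIC))
```

```text
t 42.4 pos [502.3 -76.9 219.7] xang 171.41 zz -1.0 w 36.9 F [-0.5 -0.1 -0.9] q [-18.  14.  -6.  70.  -0. -99.]
[-199.2   -0.6  219.7]
170 [-202.     2.7]; 174 [-196.2    0.6]; 178 [-191.     1.3]; 182 [-185.5    1.3]; 186 [-180.     1.1]; 190 [-1.741e+02 -1.000e-01]; 194 [-169.     1.6]; 198 [-163.6    2.5]; 202 [-157.9    2.2]; 206 [-151.9    1.7]; 210 [-145.8    0.9]; 214 [-140.4    2. ]; 218 [-158.4   61.1]; 222 [-153.8   61.9]; 226 [-148.9   62.3]; 230 [-144.4   63.5]; 234 [-140.    65.1]; 238 [-136.4   68.1]; 242 [-132.6   70.9]; 246 [-128.9   73.7]; 250 [-125.    75.9]; 254 [-121.1   78.3]; 258 [-118.2   82.1]; 262 [-113.7   83.3]; 266 [-109.5   84.9]; 270 [-105.6   87. ]; 274 [-103.1   91.1]; 278 [-98.7  92.5]; 282 [-86.3  82.1]; 286 [-109.6  122.6]; 290 [-109.2  128.7]; 294 [-111.1  137.4]; 298 [-97.8 126.3]; 302 [-95.7 129.8]; 306 [-92.8 132.2]; 310 [-89.8 134.5]; 314 [-85.8 135.5]; 318 [-78.  132.4]; 322 [-74.  133.6]; 326 [-65.5 129.9];
```

View pics/w31.png

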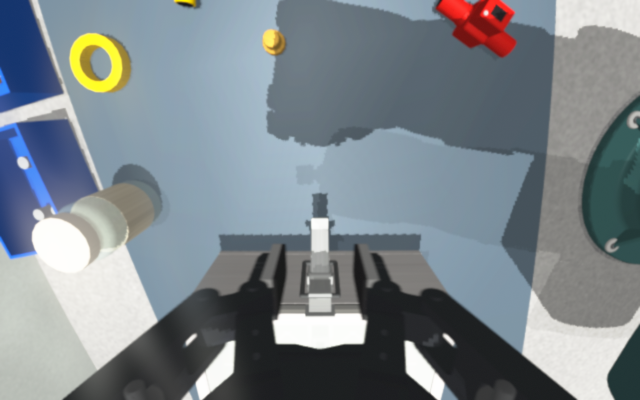

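View pics/scene31.png

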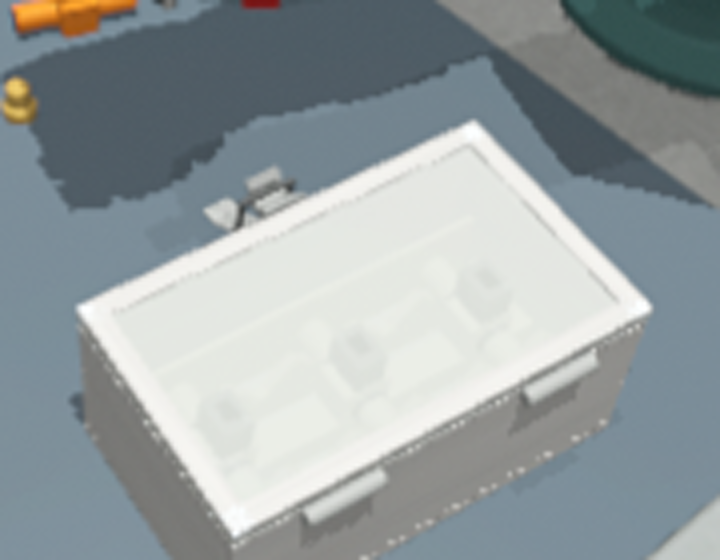

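Run:
```python
from ch import *
R=down(171.65)@Rt.from_euler('x',-40,degrees=True).as_matrix()
print(R.round(3))
plan([(cw(-172,0.5,114),R,10,0.0)])
```

```text
[[-0.989  0.111  0.093]
 [ 0.145  0.758  0.636]
 [ 0.     0.643 -0.766]]
CALL [[0.0, 0.0025, 0.0105, -4.0, -0.01, -0.02, 0.0], [0.0, 0.0017, 0.0106, -4.0, -0.01, -0.03, 0.0], [0.0, 0.001, 0.0107, -4.0, -0.02, -0.02, 0.0], [0.0, 0.0002, 0.0107, -4.0, -0.01, -0.03, 0.0], [0.0, -0.0005, 0.0107, -4.0, -0.02, -0.02, 0.0], [0.0001, -0.0013, 0.0107, -3.99, -0.01, -0.03, 0.0], [0.0, -0.002, 0.0106, -4.0, -0.02, -0.02, 0.0], [0.0001, -0.0027, 0.0104, -3.99, -0.01, -0.03, 0.0], [0.0, -0.0035, 0.0102, -4.0, -0.02, -0.02, 0.0], [0.0001, -0.0041, 0.0099, -3.99, -0.01, -0.03, 0.0]]
end [505.1 -49.9 114. ]
```

servo_tool(commands=[[0,0.002,0.01,-4,0,0,0],[0,0.002,0.01,-4,0,0,0],[0,0.001,0.011,-4,0,0,0],[0,0,0.011,-4,0,0,0],[0,0,0.011,-4,0,0,0],[0,-0.001,0.011,-4,0,0,0],[0,-0.002,0.01,-4,0,0,0],[0,-0.003,0.01,-4,0,0,0],[0.001,-0.003,0.01,-4,0,-0.2,0],[0,-0.004,0.01,-4,0,0,0]])

```text
time_s: 43.33
position: [504.7, -47.8, 115.1]
tool_rot: [[-0.99, 0.11, 0.091], [0.143, 0.756, 0.639], [0.001, 0.646, -0.764]]
ft_force: [0.8, -0.5, 0.5]
gripper_width: -0.3
```

Run:
```python
from ch import *
d,s=look('w32'); print(wc(s['position']).round(1)); print(s['tool_rot'].round(3))
for n in('scene','side'):
    d=cams.snapshot(n);cv2.imwrite(f'pics/{n}32.png',d['color'])
```

```text
t 43.33 pos [504.7 -47.8 115.1] xang 171.78 zz -0.7635 w -0.3 F [ 0.8 -0.5  0.5] q [ -34.   27.  -15.   68.   35. -123.]
[-170.     1.2  115.1]
[[-0.99   0.11   0.091]
 [ 0.143  0.756  0.639]
 [ 0.001  0.646 -0.764]]
```

View pics/w32.png

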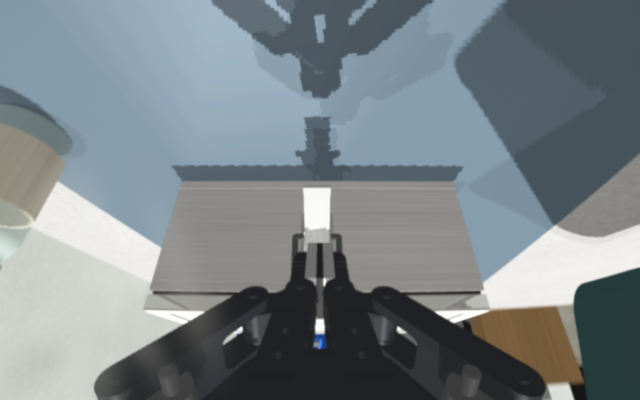

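View pics/scene32.png

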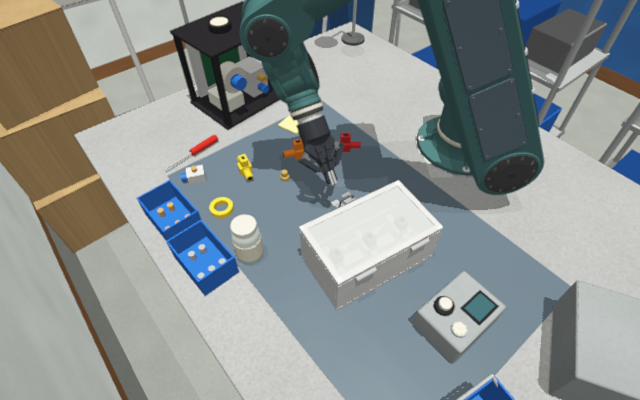

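Run:
```python
from ch import *
C=np.load('pics/w32.npz')['C']
for r in range(180,270,4): print(r,wc(C[r,314])[[0,2]].round(1),end='; ')
```

```text
180 [-85.1   2. ]; 184 [-84.1   6.4]; 188 [-159.7   61.8]; 192 [-155.9   62.7]; 196 [-149.4   62. ]; 200 [-146.3   63.6]; 204 [-143.1   65.1]; 208 [-139.3   66.4]; 212 [-135.8   67.9]; 216 [-135.5   71.2]; 220 [-130.5   72.1]; 224 [-128.    74.2]; 228 [-125.3   76.3]; 232 [-121.9   78.2]; 236 [-118.3   80. ]; 240 [-115.1   82.1]; 244 [-182.1  113.2]; 248 [-184.5  116.5]; 252 [-187.8  119.9]; 256 [-191.2  123.3]; 260 [-192.8  126. ]; 264 [-197.1  129.4]; 268 [-197.4  131.4];
```

servo_tool(commands=[[-0.001,-0.002,0.015,0,0,0,0],[0,0,0.015,0,0,0,0],[0,0,0.012,0,0,0,0],[0,0,0.008,0,0,0,0],[0,0,0,0,0,0,0],[0,0,0,0,0,0,0],[0,0,0,0,0,0,0],[0,0,0,0,0,0,0],[0,0,0,0,0,0,0],[0,0,0,0,0,0,0]])

```text
time_s: 44.32
position: [510.4, -19.2, 76.2]
tool_rot: [[-0.99, 0.111, 0.092], [0.144, 0.758, 0.636], [0.001, 0.643, -0.766]]
ft_force: [0.1, 0.1, 0.6]
gripper_width: -0.1
```

Run:
```python
from ch import *
d,s=look('w33'); print(wc(s['position']).round(1))
```

```text
t 44.32 pos [510.4 -19.2  76.2] xang 171.71 zz -0.7661 w -0.1 F [0.1 0.1 0.6] q [ -31.   29.  -20.   60.   36. -119.]
[-140.9   -0.3   76.2]
```

View pics/w33.png

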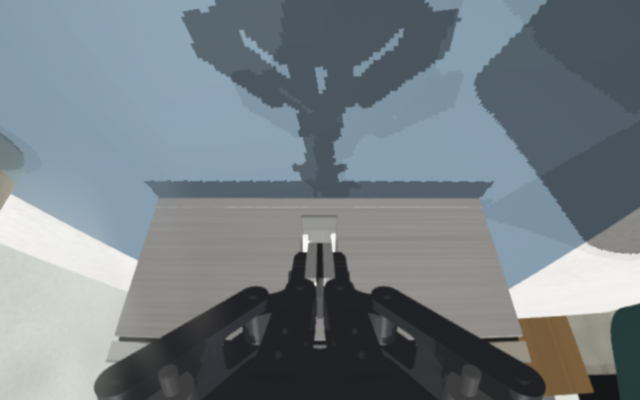

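servo_tool(commands=[[0,0,0.006,0,0,0,0],[0,0,0.005,0,0,0,0],[0,-0.002,0.004,0,0,0,0],[0,-0.002,0.004,0,0,0,0],[0,0,0.004,0,0,0,0],[0,0,0.004,0,0,0,0],[0,0.001,0.004,0,0,0,0],[0,0.001,0.004,0,0,0,0],[0,0,0,0,0,0,0],[0,0,0,0,0,0,0]])

```text
time_s: 45.2
position: [513.1, 2.2, 47.8]
tool_rot: [[-0.99, 0.111, 0.091], [0.143, 0.758, 0.636], [0.001, 0.643, -0.766]]
ft_force: [0.1, 0.1, -0.2]
gripper_width: 0.1
```

Run:
```python
from ch import *
d,s=look('w34'); print(wc(s['position']).round(1),'Fx',s['ft_force'][:2]@v)
C=cloud(d,s)
for r in range(180,260,4): print(r,wc(C[r,310])[[0,2]].round(1),end='; ')
```

```text
t 45.2 pos [513.1   2.2  47.8] xang 171.76 zz -0.7659 w 0.1 F [ 0.1  0.1 -0.2] q [ -29.   30.  -23.   54.   37. -117.]
[-119.3    0.2   47.8] Fx 0.14993159610783685
180 [-129.2    1.9]; 184 [-125.5    2.4]; 188 [-120.2    1.9]; 192 [-115.     1.6]; 196 [-110.1    1.7]; 200 [-106.     2.4]; 204 [-99.    1.5]; 208 [-93.9   1.9]; 212 [-87.7   1.8]; 216 [-82.9   2.6]; 220 [-83.6   6.4]; 224 [-125.5   30.9]; 228 [-124.2   32.8]; 232 [-121.3   34.1]; 236 [-120.2   36.1]; 240 [-118.4   37.9]; 244 [-131.8   46.1]; 248 [-133.3   49. ]; 252 [-137.1   52.7]; 256 [-139.5   55.7];
```

View pics/w34.png

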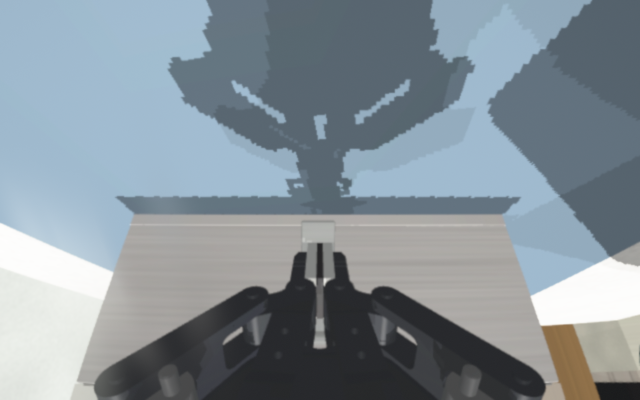

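servo_tool(commands=[[0,0.001,0.002,0,0,0,0],[0,0.001,0.002,0,0,0,0],[0,0.001,0.002,0,0,0,0],[0,0.001,0.001,0,0,0,0],[0,0.001,0.001,0,0,0,0],[0,0.001,0.001,0,0,0,0],[0,0,0,0,0,0,0],[0,0,0,0,0,0,0],[0,0,0,0,0,0,0],[0,0,0,0,0,0,0]])

```text
time_s: 46.08
position: [514.8, 12.2, 44.9]
tool_rot: [[-0.99, 0.111, 0.092], [0.144, 0.758, 0.636], [0.001, 0.643, -0.766]]
ft_force: [-0.3, 0.3, 0.1]
gripper_width: 0.1
```

Run:
```python
from ch import *
d,s=look('w35'); print(wc(s['position']).round(1),'Fx',s['ft_force'][:2]@v)
C=cloud(d,s)
for r in range(180,260,4): print(r,wc(C[r,310])[[0,2]].round(1),end='; ')
for n in('scene','side'):
    d=cams.snapshot(n);cv2.imwrite(f'pics/{n}35.png',d['color']); Q=cloud(d).reshape(-1,3); W=np.c_[Q[:,:2]@v-T0,S0-Q[:,:2]@u,Q[:,2]]
    for x0 in(-75,-40,0,40,75):
        k=(abs(W[:,0]-x0)<6)&(abs(W[:,1])<135)&(abs(W[:,2]-127)<12); print(n,x0,k.sum(),np.median(W[k,2]).round(2) if k.sum() else '')
```

```text
t 46.08 pos [514.8  12.2  44.9] xang 171.73 zz -0.7659 w 0.1 F [-0.3  0.3  0.1] q [ -28.   30.  -24.   52.   37. -115.]
[-109.2   -0.    44.9] Fx 0.22440773789040247
180 [-123.2    1.9]; 184 [-119.1    2. ]; 188 [-114.     1.6]; 192 [-109.8    1.9]; 196 [-104.1    1.4]; 200 [-98.7   1.2]; 204 [-93.9   1.6]; 208 [-89.6   2.3]; 212 [-84.2   2.6]; 216 [-84.3   5.9]; 220 [-83.8   8.9]; 224 [-107.5   24. ]; 228 [-106.8   26.4]; 232 [-106.9   29.1]; 236 [-106.    31.4]; 240 [-103.6   33. ]; 244 [-120.7   42.7]; 248 [-124.5   46.6]; 252 [-127.1   49.8]; 256 [-129.2   52.7]; scene -75 465 129.67
scene -40 460 128.47
scene 0 483 128.16
scene 40 527 127.96
scene 75 523 129.04
side -75 348 129.2
side -40 334 127.91
side 0 344 127.8
side 40 376 127.66
side 75 358 128.69
```

View pics/w35.png

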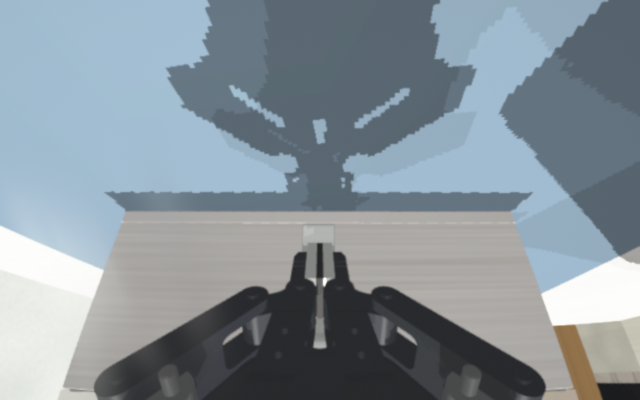

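servo_tool(commands=[[0,0,-0.01,0,0,0,0],[0,0,-0.025,0,0,0,0],[0,0,-0.03,0,0,0,0],[0,0,-0.03,4,0,0,0],[0,0,-0.03,5,0,0,0],[0,0,-0.03,5,0,0,0],[0,0,-0.03,5,0,0,0],[0,0,-0.02,5,0,0,0],[0,0,-0.02,5,0,0,0],[0,0,-0.02,5,0,0,0]])

```text
time_s: 47.07
position: [497.0, -111.1, 253.7]
tool_rot: [[-0.989, 0.144, 0.015], [0.145, 0.984, 0.099], [-0.001, 0.1, -0.995]]
ft_force: [0.1, -0.6, -0.7]
gripper_width: 0.0
```

Run:
```python
from ch import *
s=monitor.observe(); print(wc(s['position']).round(1),s['tool_rot'].round(3))
d,s=look('w36')
for f in('w16','w15'):
    C=np.load(f'pics/{f}.npz')['C']; im=cv2.imread(f'pics/{f}.png')
    P=C.reshape(-1,3); k=(P[:,2]>82)&(P[:,2]<120)&(P[:,1]>330)&(P[:,1]<520)&(P[:,0]>420)&(P[:,0]<640)
    print(f,k.sum())
    if f=='w16': pts_=[(420,201),(463,206),(440,225),(400,160)]
    else: pts_=[(361,181),(398,186),(380,150),(345,130)]
    for a in pts_: print(a,C[a[1],a[0]].round(1),im[a[1],a[0]])
im=cv2.imread('pics/w16.png'); cv2.imwrite('pics/w16z.png',cv2.resize(im[85:245,360:510],None,fx=4,fy=4,interpolation=cv2.INTER_CUBIC))
```

```text
[-233.8   -0.4  253.7] [[-0.989  0.144  0.015]
 [ 0.145  0.984  0.099]
 [-0.001  0.1   -0.995]]
t 47.07 pos [ 497.  -111.1  253.7] xang 171.66 zz -0.995 w 0.0 F [ 0.1 -0.6 -0.7] q [ -25.   14.   -1.   77.    6. -107.]
w16 2964
(420, 201) [523.4 346.4 100.3] [254 255 255]
(463, 206) [542.4 401.9  87.6] [250 254 255]
(440, 225) [567.8 377.8  78.3] [222 225 220]
(400, 160) [478.5 332.3  78.2] [235 237 233]
w15 1617
(361, 181) [524.  348.4 101.9] [255 255 255]
(398, 186) [544.2 405.   86.6] [251 255 255]
(380, 150) [487.2 383.6  79.4] [187 185 130]
(345, 130) [451.1 335.7  79.5] [235 238 233]
```

View pics/w16z.png

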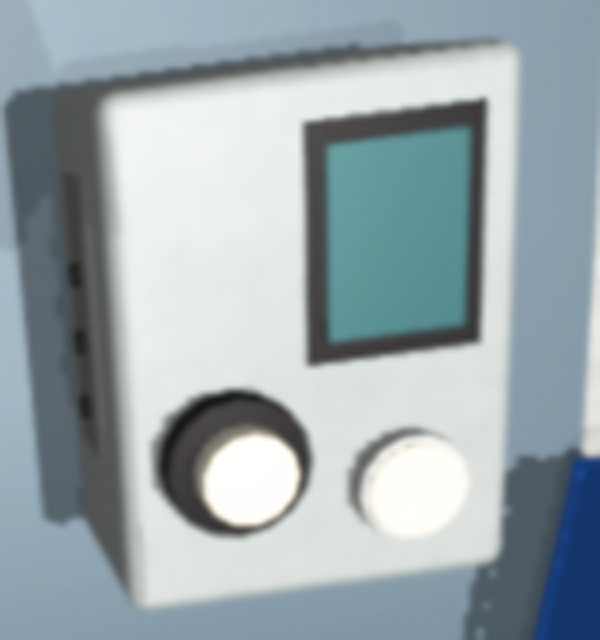

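View pics/w36.png

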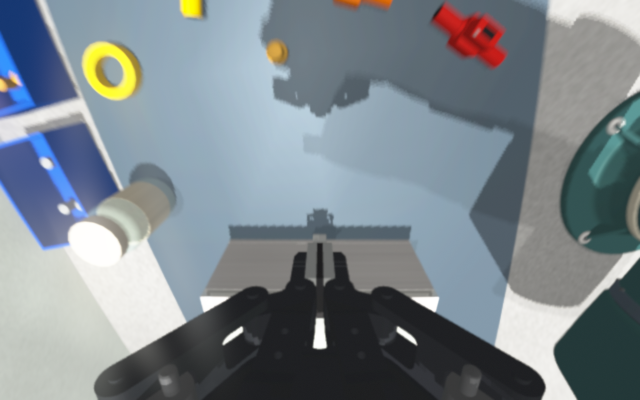

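Run:
```python
from ch import *
for f in('w16','w15'):
    C=np.load(f'pics/{f}.npz')['C']; im=cv2.imread(f'pics/{f}.png')
    for c,lo,hi in (((523.5,347.5),96,108),((543.5,403.5),83,93),((523.5,347.5),80,96)):
        m=(np.hypot(C[...,0]-c[0],C[...,1]-c[1])<30)&(C[...,2]>lo)&(C[...,2]<hi)
        Q=C[m]; (a,b),r=cv2.minEnclosingCircle(Q[:,:2].astype(np.float32)); 
        area=None
        print(f,c,len(Q),"ctr",round(a,1),round(b,1),"d",round(2*r,1),"med",np.median(Q,0).round(1),"zq",np.percentile(Q[:,2],[5,25,50,75,95]).round(1),"col",im[m].mean(0).round())
```

```text
w16 (523.5, 347.5) 455 ctr 528.5 349.3 d 28.1 med [527.5 348.5 100.5] zq [ 97.8  99.9 100.5 101.  101.7] col [238. 242. 244.]
w16 (543.5, 403.5) 592 ctr 543.9 403.0 d 34.6 med [542.5 401.8  87.4] zq [84.8 86.7 87.4 87.9 88.6] col [235. 241. 241.]
w16 (523.5, 347.5) 684 ctr 521.9 348.4 d 58.1 med [519.7 343.1  90.4] zq [81.6 89.5 90.4 91.1 92.4] col [84. 86. 87.]
w15 (523.5, 347.5) 275 ctr 528.6 349.8 d 27.8 med [527.8 349.6 100.5] zq [ 98.4  99.8 100.5 101.  101.8] col [245. 248. 250.]
w15 (543.5, 403.5) 361 ctr 543.6 403.7 d 33.5 med [542.8 402.8  87.2] zq [85.1 86.5 87.2 87.9 88.9] col [245. 249. 249.]
w15 (523.5, 347.5) 421 ctr 523.6 348.2 d 58.4 med [520.6 346.9  90.5] zq [80.7 89.7 90.5 91.2 92.2] col [107. 109. 110.]
```

Run:
```python
from ch import *
plan([((528.5,349.5,250),171.65,14,0.0),((528.5,349.5,170),171.65,4,0.0)])
```

```text
CALL [[0.0026, 0.0327, 0.0036, 0.38, 0.02, 0.01, 0.0], [0.0026, 0.0327, 0.0034, 0.38, 0.02, 0.01, 0.0], [0.0026, 0.0327, 0.0031, 0.38, 0.02, 0.01, 0.0], [0.0026, 0.0327, 0.0029, 0.38, 0.02, 0.01, 0.0], [0.0026, 0.0327, 0.0027, 0.38, 0.02, 0.01, 0.0], [0.0026, 0.0327, 0.0025, 0.38, 0.02, 0.01, 0.0], [0.0026, 0.0328, 0.0023, 0.38, 0.03, 0.01, 0.0], [0.0026, 0.0328, 0.0021, 0.38, 0.02, 0.01, 0.0], [0.0026, 0.0328, 0.0019, 0.38, 0.03, 0.01, 0.0], [0.0026, 0.0328, 0.0016, 0.38, 0.02, 0.01, 0.0]]
CALL [[0.0026, 0.0328, 0.0014, 0.38, 0.03, 0.0, 0.0], [0.0026, 0.0328, 0.0012, 0.38, 0.02, 0.01, 0.0], [0.0025, 0.0328, 0.001, 0.39, 0.03, 0.0, 0.0], [0.0026, 0.0329, 0.0008, 0.38, 0.02, 0.01, 0.0], [0.0, 0.0, 0.02, 0.0, 0.0, 0.0, 0.0], [0.0, 0.0, 0.02, 0.0, 0.0, 0.0, 0.0], [0.0, 0.0, 0.02, 0.0, 0.0, 0.0, 0.0], [0.0, 0.0, 0.02, 0.0, 0.0, 0.0, 0.0], [0.0, 0.0, 0.0, 0.0, 0.0, 0.0, 0.0], [0.0, 0.0, 0.0, 0.0, 0.0, 0.0, 0.0]]
end [528.5 349.5 170. ]
```

servo_tool(commands=[[0.003,0.033,0.003,0.5,0,0,0],[0.003,0.033,0.003,0.5,0,0,0],[0.003,0.033,0.003,0.5,0,0,0],[0.002,0.033,0.003,0.5,0,0,0],[0.003,0.033,0.003,0.5,0,0,0],[0.003,0.033,0.002,0.5,0,0,0],[0.002,0.033,0.002,0.5,0,0,0],[0.003,0.033,0.002,0.5,0,0,0],[0.003,0.033,0.002,0.5,0,0,0],[0.002,0.033,0.001,0.5,0,0,0]])

```text
time_s: 47.95
position: [517.5, 222.7, 249.6]
tool_rot: [[-0.99, 0.144, 0.001], [0.144, 0.989, 0.018], [0.001, 0.018, -1.0]]
ft_force: [1.0, -0.6, -0.2]
gripper_width: 0.3
```

servo_tool(commands=[[0.003,0.033,0,0.4,0.2,0,0],[0.003,0.033,0,0.3,0.2,0,0],[0.003,0.033,0,0,0,0,0],[0.002,0.033,0,0,0,0,0],[0,0,0.02,0,0,0,0],[0,0,0.02,0,0,0,0],[0,0,0.02,0,0,0,0],[0,0,0.02,0,0,0,0],[0,0,0,0,0,0,0],[0,0,0,0,0,0,0]])

```text
time_s: 48.78
position: [525.0, 353.4, 170.8]
tool_rot: [[-0.99, 0.144, -0.009], [0.144, 0.99, 0.006], [0.01, 0.005, -1.0]]
ft_force: [0.2, -0.3, 0.7]
gripper_width: 0.1
```

Run:
```python
from ch import *
d,s=look('w37'); print(s['tool_rot'].round(3))
C=cloud(d,s); im=d['color']
for c,lo,hi in (((528.5,349.5),97,108),((543.5,403.5),84,93)):
    m=(np.hypot(C[...,0]-c[0],C[...,1]-c[1])<30)&(C[...,2]>lo)&(C[...,2]<hi)
    Q=C[m]
    if len(Q)>10:
        (a,b),r=cv2.minEnclosingCircle(Q[:,:2].astype(np.float32)); print(c,len(Q),a,b,2*r,np.median(Q,0))
d=cams.snapshot('side');cv2.imwrite('pics/side37.png',d['color'])
```

```text
t 48.78 pos [525.  353.4 170.8] xang 171.74 zz -0.9999 w 0.1 F [ 0.2 -0.3  0.7] q [ 26.  27.   7.  70.   1. -55.]
[[-0.99   0.144 -0.009]
 [ 0.144  0.99   0.006]
 [ 0.01   0.005 -1.   ]]
(528.5, 349.5) 854 528.7884521484375 349.508544921875 27.716665267944336 [528.58712872 348.6291891  100.58424114]
(543.5, 403.5) 219 549.3568115234375 398.28009033203125 29.281078338623047 [551.79116848 392.87428031  87.08640588]
```

View pics/w37.png

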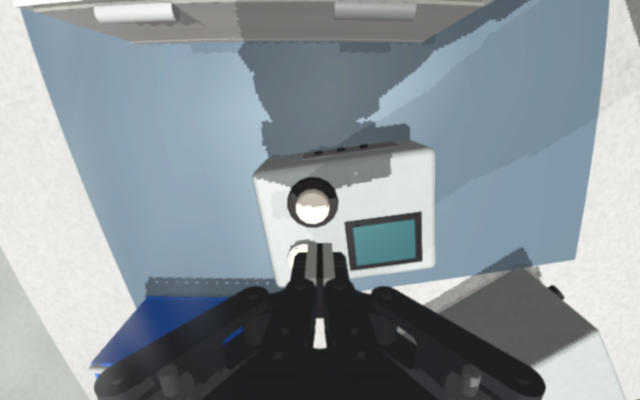

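View pics/side37.png

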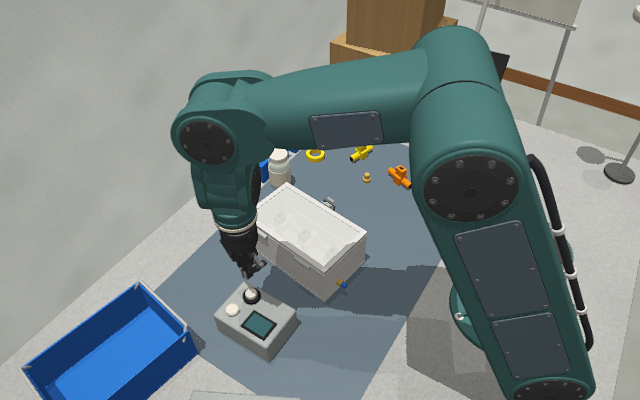

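servo_tool(commands=[[-0.004,-0.003,0.01,0,0,0,0],[0,0,0.02,0,0,0,0],[0,0,0.02,0,0,0,0],[0,0,0.014,0,0,0,0],[0,0,0.004,0,0,0,0],[0,0,0,0,0,0,0],[0,0,0,0,0,0,0],[0,0,0,0,0,0,0],[0,0,0,0,0,0,0],[0,0,0,0,0,0,0]])

```text
time_s: 49.72
position: [528.9, 350.8, 103.9]
tool_rot: [[-0.99, 0.144, -0.006], [0.144, 0.99, 0.007], [0.007, 0.006, -1.0]]
ft_force: [0.2, -0.2, -0.1]
gripper_width: 0.0
```

servo_tool(commands=[[0,0,0.002,0,0,0,0],[0,0,0.002,0,0,0,0],[0,0,0.001,0,0,0,0],[0,0,0.001,0,0,0,0],[0,0,0,0,0,0,0],[0,0,0,0,0,0,0],[0,0,0,0,0,0,0],[0,0,0,0,0,0,0],[0,0,0,0,0,0,0],[0,0,0,0,0,0,0]])

```text
time_s: 50.55
position: [528.7, 350.7, 97.2]
tool_rot: [[-0.99, 0.144, -0.007], [0.144, 0.99, 0.007], [0.008, 0.006, -1.0]]
ft_force: [2.0, 1.4, 3.3]
gripper_width: 0.3
```

servo_tool(commands=[[0,0,0.001,0,0,0,0],[0,0,0.001,0,0,0,0],[0,0,0.001,0,0,0,0],[0,0,0.001,0,0,0,0],[0,0,0,0,0,0,0],[0,0,0,0,0,0,0],[0,0,0,0,0,0,0],[0,0,0,0,0,0,0],[0,0,0,0,0,0,0],[0,0,0,0,0,0,0]])

```text
time_s: 51.38
position: [528.7, 350.7, 93.9]
tool_rot: [[-0.99, 0.144, -0.006], [0.144, 0.99, 0.007], [0.007, 0.006, -1.0]]
ft_force: [0.6, -1.1, 13.5]
gripper_width: 0.2
```

servo_tool(commands=[[0,0,-0.005,0,0,0,0],[0,0,-0.015,0,0,0,0],[0,0,-0.03,0,0,0,0],[0,0,-0.03,0,0,0,0],[0,0,-0.03,0,0,0,0],[0,0,-0.03,0,0,0,0],[0,0,-0.02,0,0,0,0],[0,0,-0.02,0,0,0,0],[0,0,0,0,0,0,0],[0,0,0,0,0,0,0]])

```text
time_s: 52.22
position: [529.8, 349.5, 273.2]
tool_rot: [[-0.99, 0.144, -0.007], [0.144, 0.99, 0.007], [0.008, 0.006, -1.0]]
ft_force: [-1.1, -0.7, -0.6]
gripper_width: -0.1
```

Run:
```python
from ch import *
d,s=look('w38')
C=cloud(d,s)
m=(np.hypot(C[...,0]-528.7,C[...,1]-349.5)<12)&(C[...,2]>85); print('button z',np.median(C[m][:,2]))
for n in('scene','side'):
    d=cams.snapshot(n);cv2.imwrite(f'pics/{n}38.png',d['color']); Q=cloud(d).reshape(-1,3); W=np.c_[Q[:,:2]@v-T0,S0-Q[:,:2]@u,Q[:,2]]
    for x0 in(-75,-40,0,40,75):
        k=(abs(W[:,0]-x0)<6)&(abs(W[:,1])<135)&(abs(W[:,2]-127)<12); print(n,x0,k.sum(),np.median(W[k,2]).round(2) if k.sum() else '')
    k=(W[:,2]>15)&(W[:,2]<145)&(abs(W[:,1])<25)&(W[:,0]>-190)&(W[:,0]<-88); L=W[k]
    print('latch min x',L[:,0].min() if len(L) else None,[ (z0,np.round(L[(L[:,2]>z0)&(L[:,2]<z0+10)][:,0].min(),1)) for z0 in range(20,140,10) if ((L[:,2]>z0)&(L[:,2]<z0+10)).any()])
    im=d['color']; x,y=(280,150) if n=='scene' else (240,170)
    cv2.imwrite(f'pics/{n}38z.png',cv2.resize(im[y:y+140,x:x+180],None,fx=4,fy=4,interpolation=cv2.INTER_CUBIC))
```

```text
t 52.22 pos [529.8 349.5 273.2] xang 171.74 zz -1.0 w -0.1 F [-1.1 -0.7 -0.6] q [ 26.  26.  21.  85.   1. -56.]
button z 321.39696880254746
scene -75 465 129.77
scene -40 448 128.41
scene 0 482 128.08
scene 40 518 128.18
scene 75 525 129.07
latch min x -113.77044477327726 [(100, np.float64(-100.0)), (110, np.float64(-105.0)), (120, np.float64(-108.5)), (130, np.float64(-113.8))]
side -75 359 129.24
side -40 333 128.06
side 0 357 127.86
side 40 369 127.66
side 75 345 128.82
latch min x -112.66868484382606 [(100, np.float64(-100.0)), (110, np.float64(-104.9)), (120, np.float64(-111.1)), (130, np.float64(-112.7))]
```

View pics/scene38z.png

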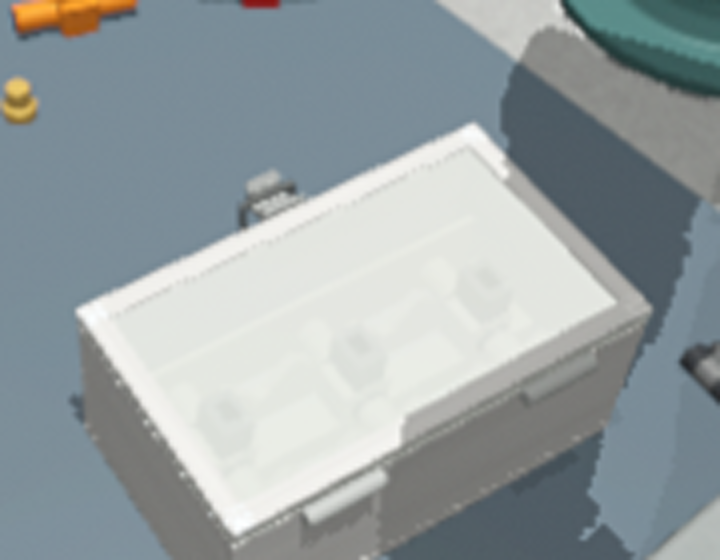

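View pics/side38z.png

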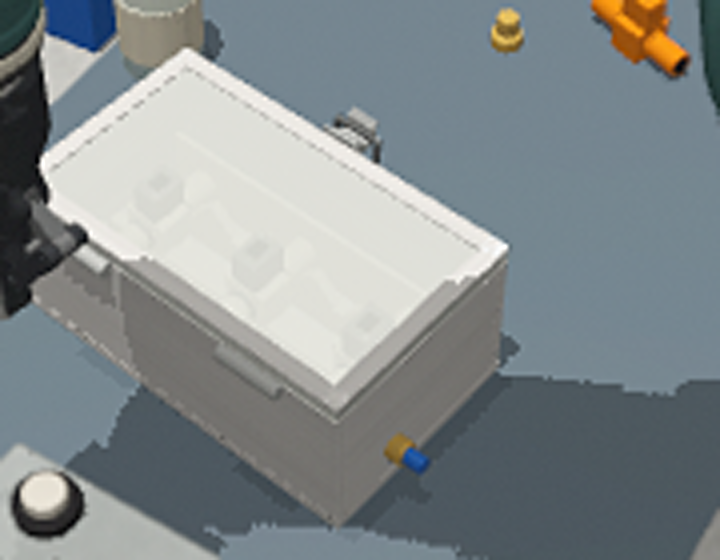

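servo_tool(commands=[[-0.003,-0.035,0,0,0,0,0],[-0.003,-0.036,0,0,0,0,0],[-0.002,-0.036,0,0,0,0,0],[-0.003,-0.036,0,0,0,0,0],[-0.003,-0.036,0,0,0,0,0],[-0.002,-0.036,0,0,0,0,0],[-0.003,-0.036,0,0,0,0,0],[-0.003,-0.036,0,0,0,0,0],[-0.003,-0.036,0,0,0,0,0],[-0.003,-0.036,0,0,0,0,0]])

```text
time_s: 53.2
position: [504.8, -11.3, 270.1]
tool_rot: [[-0.99, 0.144, -0.009], [0.144, 0.99, 0.007], [0.009, 0.006, -1.0]]
ft_force: [1.0, 0.9, 0.5]
gripper_width: -0.0
```

servo_tool(commands=[[-0.003,-0.036,0,-3,0,0,0],[-0.002,-0.036,0,-4,0,0,0],[0,-0.036,0,-4,0,0,0],[0,-0.03,0,-4,0,0,0],[0,-0.02,0,-4,0,0,0],[0,0,0,-4,0,0,0],[0,0,0,-4,0,0,0],[0,0,0,0,0,0,0],[0,0,0,0,0,0,0],[0,0,0,0,0,0,0]])

```text
time_s: 54.03
position: [488.1, -164.8, 252.7]
tool_rot: [[-0.99, 0.131, 0.058], [0.143, 0.88, 0.453], [0.008, 0.457, -0.889]]
ft_force: [-0.3, 0.6, -0.3]
gripper_width: -0.2
```

Run:
```python
from ch import *
d,s=look('w39'); print(wc(s['position']))
C=cloud(d,s); W=np.stack([C[...,:2]@v-T0,S0-C[...,:2]@u,C[...,2]],-1)
for yy in (-4,0,5):
    k=(abs(W[...,1]-yy)<2)&(W[...,0]>-125)&(W[...,0]<-95)&(W[...,2]>10)&(W[...,2]<145)
    Q=W[k]; print(yy,[(z,round(float(np.median(Q[abs(Q[:,2]-z)<4][:,0])),1)) for z in range(16,144,8) if (abs(Q[:,2]-z)<4).any()])
d=cams.snapshot('scene'); Cs=cloud(d); m=(np.hypot(Cs[...,0]-528.7,Cs[...,1]-349.5)<11)&(Cs[...,2]>95); print('button z',np.median(Cs[m][:,2]),m.sum())
```

```text
t 54.03 pos [ 488.1 -164.8  252.7] xang 171.77 zz -0.8894 w -0.2 F [-0.3  0.6 -0.3] q [ -40.   22.    5.   89.   23. -125.]
[-288.18364317    0.65390875  252.70692464]
-4 [(24, -107.4), (32, -103.6), (40, -102.1), (48, -102.4), (56, -102.6), (64, -102.6), (72, -102.0), (80, -101.7), (88, -102.9), (96, -101.3)]
0 [(24, -107.4), (32, -104.8), (40, -102.9), (48, -102.3), (56, -102.1), (64, -101.6), (72, -101.6), (80, -102.2), (88, -102.6), (96, -100.8)]
5 [(24, -106.7), (32, -104.3), (40, -102.6), (48, -102.4), (56, -102.3), (64, -102.0), (72, -101.9), (80, -102.0), (88, -103.0), (96, -101.6)]
button z 99.98470577486705 78
```

View pics/w39.png

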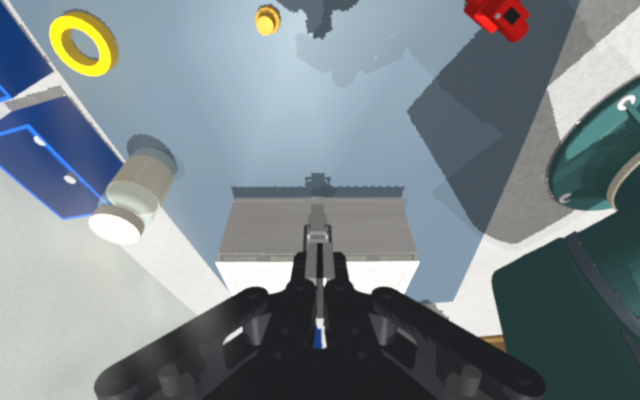

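```bash
python3 -c "
from workcell import robot; print(robot.hand_in())"
```

```text
the job is handed in; nothing more can be done
None
```

I placed the three flow sensors (all I could find on the bench), shut and latched the lid, pressed the start button once, and handed the job in at about 54 s. No verdict was reported.

- **Sensors:** They sit upright in the far, middle and near notches, with tops about 92–93 mm above the bench. One was knocked about 3 cm aside before I picked it up, so I measured it again. After the lid was shut I could only see them through it, and they still looked in place.
- **Lid:** Its front edge dropped about 3 mm as the lever came down, which is about −0.02 rad and past the −0.014 needed.
- **Loop and lever:** I saw the loop's bar drop behind the keeper's lip before I let go. After latching, the lid staying down and no part of the lever sticking out are the only signs it is still there. The lever's face measures flat down the chamber front, at the same depth from 40 to 88 mm height.
- **Start button:** I pressed the white 28 mm cap in the black collar. It gave way about 6 mm and then bottomed out at 13.5 N. It was back at its full height of 100 mm afterwards.
- **Other things on the bench:** I never touched the brass fitting, jar, tape roll or coloured look-alikes, and they looked unmoved in the pictures. I did not measure their positions again at the end.

**What differed from expectation:**
- **Tester button:** The tester also has a plain white disc, roughly 31–34 mm across. I left it alone because its size did not match.
- **Lever force:** Pressing the lever down read almost no force, where 2–3 N was expected.

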